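# Load the model carriage and slide it to the scanner

## Robot

A 6-joint arm with a two-finger parallel gripper is mounted at the origin on the work surface. World frame = base frame: x ahead of the robot, y to its left, z up, the work surface at z = 0. Lengths are in m, angles in rad, forces in N, time in s.
With the tool pointing down it reaches from about 0.3 to 0.875 m from the base axis. Payload 6.4 kg.
Tool frame: the origin (TCP) lies between the finger pads; the fingertips stand 25 mm ahead of it and the grasp point (between the pads) lies 6 mm ahead of it (robot.tcp_to_tips is the y of the fingertips in the tool frame, in m); y points along the fingers, x is the direction in which the jaws open and shut, and the axes are right-handed (so a half turn about y gives the same grasp; the last joint's range is limited). The gripper opens to 88 mm and grips with 3 to 60 N. Pads are 18 mm wide; open, the fingers measure 123 mm over their backs; the gripper's body (75 mm by 187 mm) begins 45 mm behind the grasp point.
Start: joints at [-1.527, 0.181, 1.607, -0, 1.354, -0.206], TCP at [0.142, -0.557, 0.264] pointing down, gripper open.
Joint ranges: [-2.99, 2.99], [-0.89, 2.07], [0.3, 2.58], [-1.14, 4.28], [0, 2.63], [-3.12, 3.12]. Speed limits (rad/s): [2.57, 2.57, 3.01, 3.14, 3.14, 3.14].

## Interface

Orientations are given as a unit quaternion [x, y, z, w].
In Python, from bench import robot gives the robot as it stands.
- The arm moves only by the tool step_arm, never from a script. Its argument "targets" is a list of rows, each a list of 3 entries, a list of its own where there are three numbers: the closure, from -1 (fully open) to 1 (shut), so that 0 is half open, then the shift along the tool's x, y, z in mm, then the turn about the tool's y in rad. A call has 1 to 5 rows; each row shifts and turns the pose as measured when the row begins, along the tool's axes as they then stand; what a row does not reach is not made up. A row lasts 1/12 s, in which the tool goes at most 41.7 mm and 7.16 degrees, less where a joint would pass 70% of its speed; a pose out of reach is approached as far as the arm can. A call with a gripper value outside its range is refused whole. The fingers move at their own pace and stop on an object; "force" is the grip in N (left out, the last holds). Time passes only in rows, so rows that do not move let the fingers close. It gives the time, the measured TCP pose, the force and the opening at its end, in the units of the state.
- robot.read_state(): the state, without advancing time (a new reading comes with each control period).
- robot.snapshot(name): name is "scene" or "top" or "wrist"; returns a dict with "image" (420x560x3 uint8, red, green, blue), "K" (3x3 intrinsics, pixels), "k1" (the pictures are not rectified: a ray, as slopes to the right and down, at radius r is drawn at 1 + k1 r^2 times it, then the intrinsics apply), "rvec" (rotation vector, rad) and "tvec" (3), from world to camera coordinates, as OpenCV has them. Camera axes: x right, y down, z forward; pixel columns grow to the right and rows downward; lengths in m; the calibration is good to about 2 mm. A picture is of the moment at which its call begins. There is no depth.
- robot.finish_job(): hands the job in, once; it reports no verdict.
Trained networks look in the newest picture that a camera, given by its name, has taken for a name from the list of things; names that differ only in an ending like _2 or _b are one class to them, and where a whole thing is asked for, a point or a joint stands for the part that bears it (a point fixed in the world has none). Each returns a list of dicts, best first, with "confidence" (0 to 1); they miss things now and then, are a little off and sometimes report something else, mostly with a low value. They report only what shows in the picture. A call takes as long as a camera call.
- robot.silhouettes(camera, label): "mask" (420x560 bool, what is visible of it) and "bbox" ([centre column, centre row, width, height] in pixels, round what is visible of it).
The state is a dict: "time_s": time; "qpos": joint angles; "joint_vel": joint speeds; "effort": joint torques, N m; "tool_pos": TCP position; "tcp_rot": TCP orientation; "wrist_force": force on the tool from outside, world axes, zero at the start; "moment": the same for the moment, N m; "finger_gap": opening from 0.0 (shut) to 1.0 (fully open).
Only numpy, scipy, OpenCV 4.12 (cv2) and the standard library are available. Lean on these libraries where they do the work, as an engineer would, in place of code of your own. Each camera call takes 0.05 s, during which the arm holds its last target. There are 200 camera calls.

## Task

Put every dental model that stands on a grey carrier plate onto the spindles of the scanner's carriage, one to a spindle (any spindle), turned so that its keyway drops over the key and the plate sits fully down. Then hold the carriage's release bar up, slide the carriage until its middle is in front of the scanner's lens, and let the bar go so that it drops fully into the notch nearest the lens. Leave the spare arch without a plate and the jar where they are.

Things in the scene. Friction and masses are not known exactly. Their poses are not given: they have to be found in the camera images.
- model0: Dental model on a keyed carrier, 3 or 4 alike (absent: None). Grey square plate 64x64x14 mm; on it a white plaster horseshoe, z 14 to 38 mm, teeth to 43. Its two legs run along x from -26 to +12 mm, outer faces 56 mm apart (y +-28): grip there, fingers closing along y. Origin: bore axis, plate underside; z up, +x to keyway and front teeth. 110 to 225 g.
- seat0 (a point): Spindle 0 of 4 on the carriage (-144 mm along y from its middle). Steel shaft 20 mm across, 30 mm high above a flange 56 mm across, its top 6 mm tapered; on its +x side a key 8 mm wide reaches 17 mm from the axis and 14 mm above the flange. This point: on the axis, on the flange, where a seated origin lies; z up, +x to the key. Its angle differs; fixed (turns only over 0.8 N m).
- model1: Dental model, same as model0. In all: a bore 24 mm across goes through the plate at the origin, with a keyway 11 mm wide running from it towards +x (the front teeth) to 20 mm from the axis. Bore and keyway lie open to view from above inside the horseshoe.
- seat1 (a point): Spindle 1 (-48 mm along y), like seat0. A carrier first goes over the bare shaft, rests on the key (14 mm up) while misaligned, and drops the last 14 mm when turned so that the keyway is over the key (its +x along the seat's +x, within about 0.1 rad).
- model2: Dental model, same as model0 and model1.
- seat2 (a point): Spindle 2 (+48 mm along y), like seat0.
- model3: Dental model, same as model0 and model1.
- seat3 (a point): Spindle 3 (+144 mm along y), like seat0.
- carriage (a joint): Travel of the carriage along the rail, m: 0 at the rail's -y end, 0.16 at its +y end; notches every 0.020 (0, 0.020 .. 0.160). With the release bar down a pawl holds it in a notch; with the bar up it slides freely (under 1 N).
- carriage_mid (a point): Middle of the carriage, on top of its aluminium deck (390 x 90 mm, 36 mm above the bench); +y is the way it slides as joint carriage grows, +x towards the scanner. A black pointer tab on its scanner side marks the middle.
- release_bar (a joint): Lift of the sprung release bar, m: 0 down, pawl fully in a notch; 0.026 fully up. The pawl clears the ridges from 0.009; hold it at 0.015 to 0.022 to slide. The spring presses down with 8 N at 0, 12 N at 0.026. Let go, its roller pawl runs down the ridge's slope into the nearest notch, drawing the carriage along; should it stand on a ridge's crest (0.006), lift it again and shift 5 mm.
- bar_grip (a point): Centre of the release bar: black bar on the robot's side of the carriage, 120 mm along y, 14 x 14 mm in section, centre 69 mm above the bench when down; it rides with the carriage and lifts along z. A steel stem 12 mm thick carries its middle from below. Pinch it from above, fingers closing along x.
- lens_mark (a point): White mark on the foot of the fixed scanner head (white box 65 x 150 x 105 mm on a black foot beyond the rail), straight below its lens, which looks towards the robot. Axes parallel to the carriage's. The carriage is in front of the lens when carriage_mid is at this point's y = 0: 70 to 135 mm of travel from the start, towards +y.
- spare_arch: Bystander: plaster horseshoe 56 mm wide, 28 mm high, without a carrier plate; not to be scanned. Origin at its underside.
- jar: Bystander: closed jar 56 mm across, 70 mm high. Origin at its underside.

How it is judged:
On the way, in this order (a step that is already met when the one before it is completed fails the run):
1. every model present is fully seated on a spindle, with the carriage still well short of the scanner (((horizontal distance between model0 and seat0 below 0.005 m and z of model0 in the frame of seat0 between -0.004 and 0.004 m and angle between model0's own z axis and vertical below 0.08 rad) or (horizontal distance between model0 and seat1 below 0.005 m and z of model0 in the frame of seat1 between -0.004 and 0.004 m and angle between model0's own z axis and vertical below 0.08 rad) or (horizontal distance between model0 and seat2 below 0.005 m and z of model0 in the frame of seat2 between -0.004 and 0.004 m and angle between model0's own z axis and vertical below 0.08 rad) or (horizontal distance between model0 and seat3 below 0.005 m and z of model0 in the frame of seat3 between -0.004 and 0.004 m and angle between model0's own z axis and vertical below 0.08 rad)) and ((horizontal distance between model1 and seat0 below 0.005 m and z of model1 in the frame of seat0 between -0.004 and 0.004 m and angle between model1's own z axis and vertical below 0.08 rad) or (horizontal distance between model1 and seat1 below 0.005 m and z of model1 in the frame of seat1 between -0.004 and 0.004 m and angle between model1's own z axis and vertical below 0.08 rad) or (horizontal distance between model1 and seat2 below 0.005 m and z of model1 in the frame of seat2 between -0.004 and 0.004 m and angle between model1's own z axis and vertical below 0.08 rad) or (horizontal distance between model1 and seat3 below 0.005 m and z of model1 in the frame of seat3 between -0.004 and 0.004 m and angle between model1's own z axis and vertical below 0.08 rad)) and ((horizontal distance between model2 and seat0 below 0.005 m and z of model2 in the frame of seat0 between -0.004 and 0.004 m and angle between model2's own z axis and vertical below 0.08 rad) or (horizontal distance between model2 and seat1 below 0.005 m and z of model2 in the frame of seat1 between -0.004 and 0.004 m and angle between model2's own z axis and vertical below 0.08 rad) or (horizontal distance between model2 and seat2 below 0.005 m and z of model2 in the frame of seat2 between -0.004 and 0.004 m and angle between model2's own z axis and vertical below 0.08 rad) or (horizontal distance between model2 and seat3 below 0.005 m and z of model2 in the frame of seat3 between -0.004 and 0.004 m and angle between model2's own z axis and vertical below 0.08 rad)) and ((horizontal distance between model3 and seat0 below 0.005 m and z of model3 in the frame of seat0 between -0.004 and 0.004 m and angle between model3's own z axis and vertical below 0.08 rad) or (horizontal distance between model3 and seat1 below 0.005 m and z of model3 in the frame of seat1 between -0.004 and 0.004 m and angle between model3's own z axis and vertical below 0.08 rad) or (horizontal distance between model3 and seat2 below 0.005 m and z of model3 in the frame of seat2 between -0.004 and 0.004 m and angle between model3's own z axis and vertical below 0.08 rad) or (horizontal distance between model3 and seat3 below 0.005 m and z of model3 in the frame of seat3 between -0.004 and 0.004 m and angle between model3's own z axis and vertical below 0.08 rad)) and y of carriage_mid in the frame of lens_mark below -0.03 m), for 0.2 s.
2. the release bar is held up (over 10 mm) while the carriage is on its way (value of joint release_bar above 0.01 m and velocity of joint carriage above 0.004 m/s), for 0.1 s.
3. the carriage is in front of the lens with the bar dropped into its notch (y of carriage_mid in the frame of lens_mark between -0.014 and 0.014 m and value of joint release_bar below 0.003 m), for 0.2 s.
At the end, for the whole second after the job is handed in: every model present stands upright and at rest on a spindle, its axis within 5 mm of the spindle's and its plate within 4 mm of the flange (so the key is in the keyway); the carriage's middle is within 14 mm of the lens along the rail; the release bar is down within 3 mm, in its notch (all of step 3 and ((horizontal distance between model0 and seat0 below 0.005 m and z of model0 in the frame of seat0 between -0.004 and 0.004 m and angle between model0's own z axis and vertical below 0.08 rad) or (horizontal distance between model0 and seat1 below 0.005 m and z of model0 in the frame of seat1 between -0.004 and 0.004 m and angle between model0's own z axis and vertical below 0.08 rad) or (horizontal distance between model0 and seat2 below 0.005 m and z of model0 in the frame of seat2 between -0.004 and 0.004 m and angle between model0's own z axis and vertical below 0.08 rad) or (horizontal distance between model0 and seat3 below 0.005 m and z of model0 in the frame of seat3 between -0.004 and 0.004 m and angle between model0's own z axis and vertical below 0.08 rad)) and ((horizontal distance between model1 and seat0 below 0.005 m and z of model1 in the frame of seat0 between -0.004 and 0.004 m and angle between model1's own z axis and vertical below 0.08 rad) or (horizontal distance between model1 and seat1 below 0.005 m and z of model1 in the frame of seat1 between -0.004 and 0.004 m and angle between model1's own z axis and vertical below 0.08 rad) or (horizontal distance between model1 and seat2 below 0.005 m and z of model1 in the frame of seat2 between -0.004 and 0.004 m and angle between model1's own z axis and vertical below 0.08 rad) or (horizontal distance between model1 and seat3 below 0.005 m and z of model1 in the frame of seat3 between -0.004 and 0.004 m and angle between model1's own z axis and vertical below 0.08 rad)) and ((horizontal distance between model2 and seat0 below 0.005 m and z of model2 in the frame of seat0 between -0.004 and 0.004 m and angle between model2's own z axis and vertical below 0.08 rad) or (horizontal distance between model2 and seat1 below 0.005 m and z of model2 in the frame of seat1 between -0.004 and 0.004 m and angle between model2's own z axis and vertical below 0.08 rad) or (horizontal distance between model2 and seat2 below 0.005 m and z of model2 in the frame of seat2 between -0.004 and 0.004 m and angle between model2's own z axis and vertical below 0.08 rad) or (horizontal distance between model2 and seat3 below 0.005 m and z of model2 in the frame of seat3 between -0.004 and 0.004 m and angle between model2's own z axis and vertical below 0.08 rad)) and ((horizontal distance between model3 and seat0 below 0.005 m and z of model3 in the frame of seat0 between -0.004 and 0.004 m and angle between model3's own z axis and vertical below 0.08 rad) or (horizontal distance between model3 and seat1 below 0.005 m and z of model3 in the frame of seat1 between -0.004 and 0.004 m and angle between model3's own z axis and vertical below 0.08 rad) or (horizontal distance between model3 and seat2 below 0.005 m and z of model3 in the frame of seat2 between -0.004 and 0.004 m and angle between model3's own z axis and vertical below 0.08 rad) or (horizontal distance between model3 and seat3 below 0.005 m and z of model3 in the frame of seat3 between -0.004 and 0.004 m and angle between model3's own z axis and vertical below 0.08 rad)) and linear speed of each of model0, model1, model2, model3 below 0.02 m/s); the robot touches nothing.
It fails at once if the spare plaster arch is moved more than 6 cm (distance of spare_arch from where it was at the start of the episode above 0.06 m).
It fails at once if the jar is moved more than 6 cm (distance of jar from where it was at the start of the episode above 0.06 m).
Of model0, model1, model2, model3 only 3 to 4 are there at a start; the rules pass over those that are not, and their reading is None.
At some moment in a run one of model0, model1, model2, model3 may be knocked a few centimetres aside while the robot is not near it.
It also fails if it takes over 210 s, if anything falls off the work surface, if the arm or the gripper's body presses on something with over 40 N, if the wrist force passes 120 N, or if a joint passes its speed limit or range.

## Working session

There is one attempt and no reset: what is moved stays moved. The work goes in short steps, Python scripts to look and compute and a tool call to move; the robot and the scene stay as the last step left them, time stands still between calls to the robot, and variables do not carry over. Pictures are saved under pics/ and viewed, about 12 in all and at most 16, crops included, and the job is handed in when it is done.

Besides the shell and the picture viewer there is one more tool, called after "Call:" in YAML: its name, and indented under it one key for each argument. step_arm: Moves the arm, as the interface text tells. Its arguments: {"type":"object","properties":{"targets":{"type":"array"},"force":{"type":"number"}},"required":["targets"]}

```bash
ls; mkdir -p pics
cat > h.py <<'E'
import numpy as np, cv2
from bench import robot
from scipy.spatial.transform import Rotation as R
def snap(n,f=None):
    s=robot.snapshot(n)
    if f: cv2.imwrite('pics/'+f,cv2.cvtColor(np.asarray(s['image']),cv2.COLOR_RGB2BGR))
    return s
def cam(s):
    Rm=cv2.Rodrigues(np.array(s['rvec'],float))[0]; t=np.array(s['tvec'],float).ravel(); return Rm,t
def dist(s): return np.array([float(s['k1']),0,0,0,0])
def pix2w(s,uv,z):
    Rm,t=cam(s); uv=np.array(uv,float).reshape(-1,1,2)
    x=cv2.undistortPointsIter(uv,np.array(s['K']),dist(s),None,None,(3,100,1e-10)).reshape(-1,2) if hasattr(cv2,'undistortPointsIter') else cv2.undistortPoints(uv,np.array(s['K']),dist(s)).reshape(-1,2)
    d=np.c_[x,np.ones(len(x))]@Rm; c=-Rm.T@t
    return c+d*((z-c[2])/d[:,2])[:,None]
def w2pix(s,P):
    return cv2.projectPoints(np.array(P,float).reshape(-1,1,3),np.array(s['rvec'],float),np.array(s['tvec'],float),np.array(s['K'],float),dist(s))[0].reshape(-1,2)
E
python3 - <<'E'
from h import *
for n in ['top','scene','wrist']:
    s=snap(n,n+'0.png'); Rm,t=cam(s); print(n,-Rm.T@t,Rm[2],s['k1'],np.array(s['K'])[0,0])
    for l in ['model0','carriage_mid','seat0','release_bar','spare_arch','jar','lens_mark']:
        print(l,[(round(d['confidence'],2),np.round(d['bbox']).tolist()) for d in robot.silhouettes(n,l)])
print(robot.read_state(), robot.tcp_to_tips)
a=cv2.imread('pics/top0.png');cv2.imwrite('pics/top0b.png',cv2.resize(a,(800,600)))
E
```

```text
pics
top [ 0.40218847 -0.0204075   1.25734553] [ 0.15199578  0.01051151 -0.98832525] -0.06205419570516899 447.57120131393043
model0 [(0.87, [176.0, 263.0, 27.0, 21.0]), (0.85, [330.0, 258.0, 31.0, 31.0]), (0.82, [241.0, 257.0, 29.0, 30.0]), (0.73, [365.0, 191.0, 22.0, 22.0]), (0.6, [379.0, 267.0, 27.0, 18.0])]
carriage_mid [(0.68, [312.0, 201.0, 141.0, 61.0]), (0.48, [176.0, 262.0, 25.0, 28.0])]
seat0 [(0.76, [366.0, 191.0, 16.0, 21.0]), (0.73, [329.0, 190.0, 24.0, 18.0]), (0.56, [296.0, 189.0, 24.0, 19.0]), (0.56, [290.0, 131.0, 56.0, 49.0]), (0.51, [262.0, 187.0, 14.0, 22.0])]
release_bar [(0.79, [313.0, 223.0, 43.0, 12.0])]
spare_arch [(0.78, [136.0, 244.0, 27.0, 23.0])]
jar []
lens_mark [(0.75, [288.0, 129.0, 57.0, 45.0])]
scene [ 1.27009186 -0.08833315  0.84910582] [-0.65725671  0.07859322 -0.74955769] 0.021688304101314754 478.0481580615325
model0 [(0.94, [164.0, 178.0, 29.0, 28.0]), (0.92, [325.0, 170.0, 34.0, 35.0]), (0.8, [218.0, 179.0, 38.0, 35.0]), (0.61, [389.0, 160.0, 26.0, 29.0])]
carriage_mid [(0.66, [244.0, 222.0, 186.0, 83.0]), (0.38, [311.0, 227.0, 28.0, 25.0])]
seat
[... 506 characters left out ...]
re_arch []
jar []
lens_mark []
{'time_s': 1.2, 'qpos': array([-1.52729162e+00,  1.80810883e-01,  1.60700546e+00,  8.19122573e-06,
        1.35381398e+00, -2.06295342e-01]), 'joint_vel': array([ 0.00020034, -0.00034661,  0.00043522,  0.00048944, -0.00300989,
        0.00060446]), 'effort': array([ 2.59948923e-03, -4.33830321e+01, -3.42175806e+01,  7.04977289e-02,
        3.07779328e-02, -3.72942270e-05]), 'tool_pos': array([ 0.14216804, -0.55715537,  0.26370569]), 'tcp_rot': array([-0.55838047,  0.43382425, -0.43381132,  0.55840443]), 'wrist_force': array([-0.2989824 ,  0.49040925,  0.20650385]), 'moment': array([ 0.07004118, -0.02532686,  0.02866827]), 'finger_gap': 0.9994680115041544} 0.025
```

View pics/top0b.png

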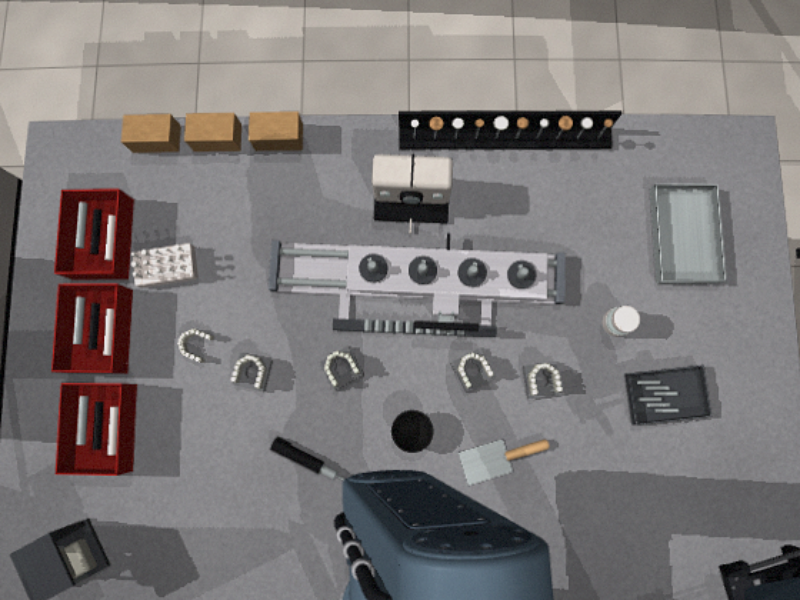

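View pics/scene0.png

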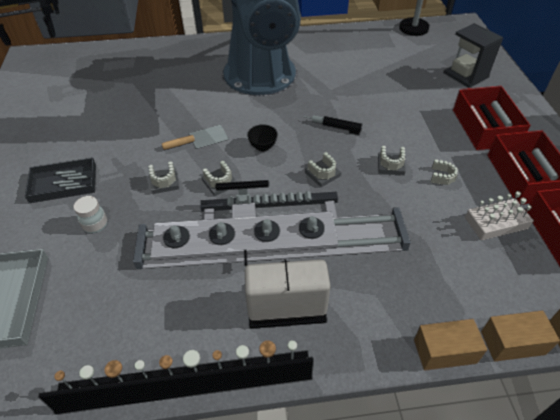

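The top view (800x600 scale) shows four plated models at about (250,370), (343,368), (475,370) and (545,378). The spare arch is at (193,345), the jar at (624,320), and the carriage with four bare spindles at (373..522, 268) sits at the rail's right (-y) end. The lens is at about (411,200). The scene view agrees.

```bash
cat >> h.py <<'E'
def st():
    s=robot.read_state(); return s
def yaw_of(Rm): # world yaw of tool x (jaw axis)
    return np.arctan2(Rm[1,0],Rm[0,0])
def plan(tgt,yaw=None,clo=-1,maxmm=40,maxrot=0.12,half=True,s=None,dirn=0,pr=True):
    """rows to bring TCP to tgt (world) and jaw axis to yaw; sequentially simulated"""
    s=s or st(); p=np.array(s['tool_pos']); Rm=R.from_quat(s['tcp_rot']).as_matrix()
    turn=0
    if yaw is not None:
        d=yaw-yaw_of(Rm)
        per=np.pi if half else 2*np.pi
        d=(d+per/2)%per-per/2
        d+=dirn*per
        turn=-d  # tool y is down
    dp=np.array(tgt)-p
    n=max(1,int(np.ceil(np.linalg.norm(dp)/maxmm*1000)),int(np.ceil(abs(turn)/maxrot)))
    rows=[]
    for i in range(n):
        sh=Rm.T@((np.array(tgt)-p)/(n-i))*1000; sh=np.round(sh,1); tr=round(turn/(n-i),3)
        rows.append([clo,sh.tolist(),tr]); p=p+Rm@sh/1000; turn-=tr
        Rm=Rm@R.from_euler('y',tr).as_matrix()
    if pr:
        print('from',np.round(s['tool_pos'],4),'n',n)
        for i in range(0,n,5): print(str(rows[i:i+5]).replace(' ',''))
    return rows
E
python3 - <<'E'
from h import *
s=snap('top'); c=snap('scene')
for l,z in [('model0',.02),('seat0',.06),('release_bar',.069),('spare_arch',.014)]:
  for n,q in (('top',s),('scene',c)):
    for d in robot.silhouettes(n,l):
        if d['confidence']>.5: print(l,n,round(d['confidence'],2),np.round(pix2w(q,d['bbox'][:2],z),3).tolist())
Rm=R.from_quat(st()['tcp_rot']).as_matrix(); print(np.round(Rm,3), yaw_of(Rm))
W=snap('wrist'); Rc,t=cam(W); print(np.round(Rc@Rm,3), Rm.T@(-Rc.T@t-st()['tool_pos']))
plan([.42,-.05,.36],np.pi/2)
E
```

```text
model0 top 0.98 [[0.455, 0.111, 0.02]]
model0 top 0.87 [[0.453, -0.141, 0.02]]
model0 top 0.81 [[0.445, 0.28, 0.02]]
model0 top 0.74 [[0.429, -0.278, 0.02]]
model0 scene 0.9 [[0.468, 0.116, 0.02]]
model0 scene 0.85 [[0.451, 0.286, 0.02]]
model0 scene 0.78 [[0.456, -0.143, 0.02]]
model0 scene 0.58 [[0.436, -0.277, 0.02]]
seat0 top 0.83 [[0.634, -0.234, 0.06]]
seat0 top 0.74 [[0.638, -0.049, 0.06]]
seat0 top 0.67 [[0.634, -0.139, 0.06]]
seat0 scene 0.92 [[0.664, 0.046, 0.06]]
seat0 scene 0.63 [[0.659, -0.141, 0.06]]
seat0 scene 0.57 [[0.65, -0.23, 0.06]]
release_bar top 0.61 [[0.54, -0.089, 0.069]]
release_bar scene 0.87 [[0.555, -0.082, 0.069]]
spare_arch top 0.65 [[0.496, 0.4, 0.014]]
spare_arch scene 0.67 [[0.506, 0.403, 0.014]]
[[ 0.247  0.     0.969]
 [-0.969  0.     0.247]
 [-0.    -1.     0.   ]] -1.3209402089999622
[[ 1.     0.001  0.001]
 [ 0.001 -0.291 -0.957]
 [-0.001  0.957 -0.291]] [-0.00059641 -0.12109982  0.07544279]
from [ 0.1422 -0.5572  0.2637] n 15
[[-1,[-28.2,-6.4,26.3],np.float64(0.017)],[-1,[-28.6,-6.4,25.8],np.float64(0.017)],[-1,[-29.1,-6.4,25.3],np.float64(0.017)],[-1,[-29.5,-6.4,24.8],np.float64(0.017)],[-1,[-29.9,-6.4,24.3],np.float64(0.017)]]
[[-1,[-30.3,-6.4,23.8],np.float64(0.016)],[-1,[-30.7,-6.4,23.3],np.float64(0.017)],[-1,[-31.1,-6.4,22.8],np.float64(0.016)],[-1,[-31.4,-6.4,22.3],np.float64(0.017)],[-1,[-31.8,-6.4,21.8],np.float64(0.016)]]
[[-1,[-32.2,-6.5,21.3],np.float64(0.017)],[-1,[-32.5,-6.4,20.7],np.float64(0.016)],[-1,[-32.9,-6.5,20.2],np.float64(0.017)],[-1,[-33.2,-6.4,19.7],np.float64(0.016)],[-1,[-33.5,-6.5,19.1],np.float64(0.017)]]
```

```bash
sed -i 's/tr=round(turn\/(n-i),3)/tr=float(round(turn\/(n-i),3))/; s/sh=np.round(sh,1)/sh=np.round(sh,rd)/; s/,pr=True):/,pr=True,rd=0):/' h.py
python3 - <<'E'
from h import *
plan([.58,-.02,.36],-np.pi/2)
E
```

```text
from [ 0.1422 -0.5572  0.2637] n 18
[[-1,[-23.0,-5.0,31.0],0.014],[-1,[-23.0,-5.0,31.0],0.014],[-1,[-24.0,-5.0,30.0],0.014],[-1,[-24.0,-5.0,30.0],0.014],[-1,[-25.0,-5.0,30.0],0.014]]
[[-1,[-25.0,-5.0,29.0],0.014],[-1,[-25.0,-6.0,29.0],0.014],[-1,[-26.0,-5.0,29.0],0.014],[-1,[-26.0,-6.0,28.0],0.014],[-1,[-27.0,-5.0,28.0],0.014]]
[[-1,[-27.0,-6.0,27.0],0.014],[-1,[-27.0,-5.0,27.0],0.014],[-1,[-28.0,-6.0,27.0],0.014],[-1,[-28.0,-5.0,26.0],0.014],[-1,[-29.0,-6.0,26.0],0.013]]
[[-1,[-29.0,-5.0,25.0],0.014],[-1,[-29.0,-6.0,25.0],0.013],[-1,[-29.0,-5.0,25.0],0.014]]
```

Call:
step_arm:
  targets:
    - [-1, [-23, -5, 31], 0.014]
    - [-1, [-23, -5, 31], 0.014]
    - [-1, [-24, -5, 30], 0.014]
    - [-1, [-24, -5, 30], 0.014]
    - [-1, [-25, -5, 30], 0.014]

```text
time_s: 2.17
tool_pos: [0.2632, -0.4077, 0.287]
tcp_rot: [0.54, -0.458, 0.456, -0.539]
wrist_force: [0.9, -0.6, 0.3]
finger_gap: 0.999
```

Call:
step_arm:
  targets:
    - [-1, [-25, -5, 29], 0.014]
    - [-1, [-25, -6, 29], 0.014]
    - [-1, [-26, -5, 29], 0.014]
    - [-1, [-26, -6, 28], 0.014]
    - [-1, [-27, -5, 28], 0.014]

```text
time_s: 2.58
tool_pos: [0.3916, -0.2525, 0.3163]
tcp_rot: [0.522, -0.477, 0.478, -0.521]
wrist_force: [0.8, -0.3, 0.1]
finger_gap: 1.0
```

Call:
step_arm:
  targets:
    - [-1, [-27, -6, 27], 0.014]
    - [-1, [-27, -5, 27], 0.014]
    - [-1, [-28, -6, 27], 0.014]
    - [-1, [-28, -5, 26], 0.014]
    - [-1, [-29, -6, 26], 0.013]

```text
time_s: 3.0
tool_pos: [0.5208, -0.0964, 0.3472]
tcp_rot: [0.504, -0.494, 0.498, -0.504]
wrist_force: [0.3, -0.0, -0.4]
finger_gap: 0.999
```

Call:
step_arm:
  targets:
    - [-1, [-29, -5, 25], 0.014]
    - [-1, [-29, -6, 25], 0.013]
    - [-1, [-29, -5, 25], 0.014]
    - [-1, [0, 0, 0], 0]

```text
time_s: 3.33
tool_pos: [0.6015, 0.002, 0.3653]
tcp_rot: [0.493, -0.503, 0.508, -0.496]
wrist_force: [-0.8, 0.4, 0.6]
finger_gap: 1.0
```

Run:
```python
from h import *
print(st()['tool_pos'])
s=snap('wrist','w1.png')
a=cv2.imread('pics/w1.png');cv2.imwrite('pics/w1b.png',cv2.resize(a,(800,600),interpolation=cv2.INTER_CUBIC))
for l,z in [('model0',.03),('seat0',.06),('release_bar',.069),('carriage_mid',.036),('lens_mark',.05)]:
    for d in robot.silhouettes('wrist',l):
        print(l,round(d['confidence'],2),np.round(d['bbox']),np.round(pix2w(s,d['bbox'][:2],z),3).tolist())
```

```text
[0.60146058 0.00196842 0.36528841]
model0 0.88 [ 91. 269.  53.  50.] [[0.459, 0.28, 0.03]]
model0 0.86 [209. 262.  55.  58.] [[0.466, 0.106, 0.03]]
model0 0.77 [464. 276.  54.  56.] [[0.436, -0.27, 0.03]]
model0 0.6 [372. 261.  46.  56.] [[0.463, -0.131, 0.03]]
model0 0.6 [239. 136.  42.  43.] [[0.646, 0.053, 0.03]]
seat0 0.9 [389. 138.  42.  43.] [[0.641, -0.135, 0.06]]
seat0 0.88 [315. 136.  42.  50.] [[0.645, -0.044, 0.06]]
seat0 0.88 [239. 135.  43.  45.] [[0.648, 0.05, 0.06]]
seat0 0.58 [461. 140.  45.  47.] [[0.636, -0.224, 0.06]]
release_bar 0.78 [348. 217.  94.  33.] [[0.544, -0.087, 0.069]]
carriage_mid 0.72 [353. 155. 305. 162.] [[0.618, -0.097, 0.036]]
lens_mark 0.93 [303.  37. 143.  74.] [[0.758, -0.03, 0.05]]
```

View pics/w1b.png

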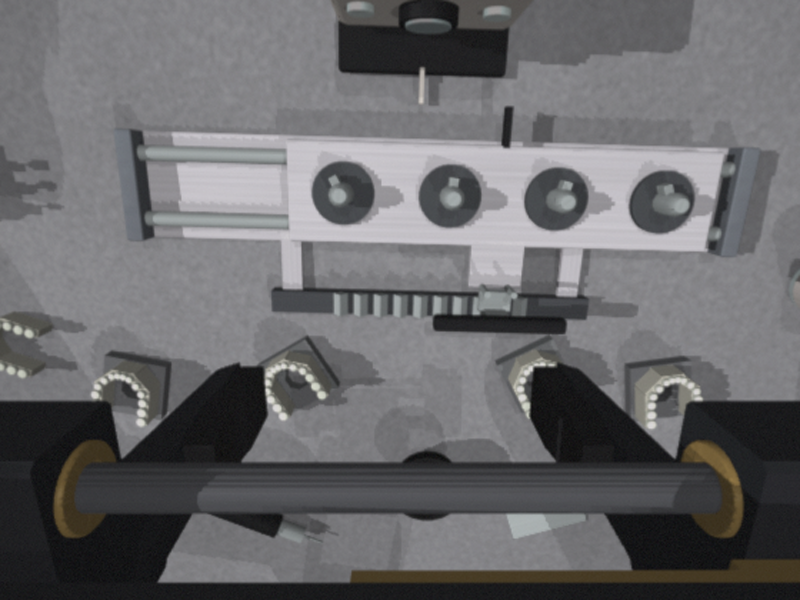

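The wrist view (800x600) shows spindles at (341,193), (450,195), (557,198) and (662,202), with keys pointing roughly scanner-ward. The pointer tab is at (508,125), the lens mark at (422,85) and the release bar at (500,325). I'll enlarge the spindles to measure the key angles.

Run:
```python
import cv2, numpy as np
a=cv2.imread('pics/w1.png')
# seats full-res centers
cs=[(239,135),(315,136),(389,138),(463,140)]
t=[cv2.resize(a[cy-27:cy+27,cx-36:cx+36],(400,300),interpolation=cv2.INTER_CUBIC) for cx,cy in cs]
cv2.imwrite('pics/w1seats.png',np.vstack([np.hstack(t[:2]),np.hstack(t[2:])]))
```

```text
(no output)
```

View pics/w1seats.png

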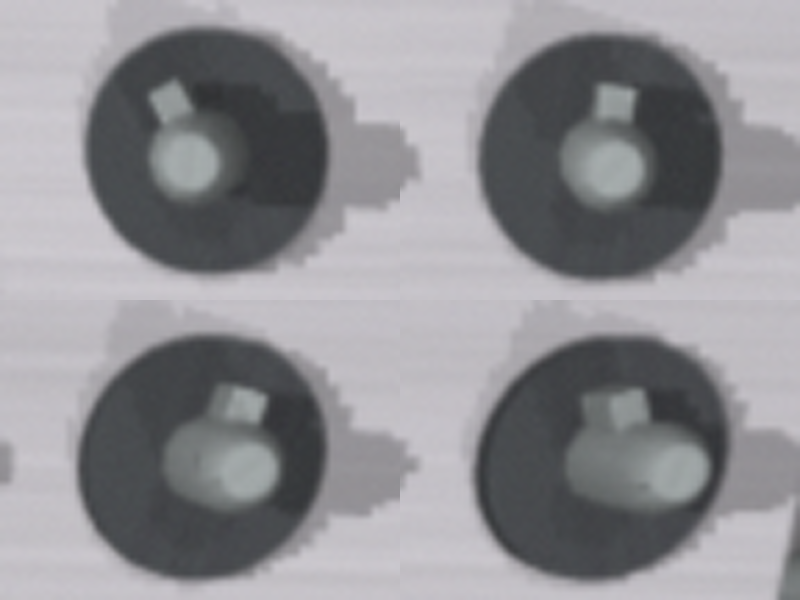

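The tiles show, for each of the four spindles, the flange disc, the shaft top and the key's rectangular top. I'll fit the carriage pose and key angles from the corners I read off.

```bash
cat > fit.py <<'E'
from h import *
import json
from scipy.optimize import least_squares
def key(a): return [(17*np.cos(a)-s*4*np.sin(a),17*np.sin(a)+s*4*np.cos(a)) for s in (1,-1)]+[(9.2*np.cos(a)-s*4*np.sin(a),9.2*np.sin(a)+s*4*np.cos(a)) for s in (-1,1)]
E
python3 - <<'E'
from fit import *
s=snap('wrist')
cs=[(239,135),(315,136),(389,138),(463,140)]
F=[(207,150),(200,157),(204,157),(204,158)]
T=[(187,163),(216,167),(250,171),(281,172)]
K=[[(149,98),(179,79),(194,108),(165,123)],[(197,84),(236,87),(235,122),(194,118)],[(237,86),(267,94),(258,124),(229,118)],[(209,94),(244,88),(250,123),(216,130)]]
cv=lambda i,p:(np.array(p)+.5)/5.556-.5+np.array(cs[i])-[36,27]
obs=np.vstack([np.vstack([cv(i,F[i]),cv(i,T[i]),cv(i,K[i])]) for i in range(4)])
off=[.144,.048,-.048,-.144]
def pts(p):
    x,y,th,z=p[:4]; o=[]
    for i in range(4):
        c=np.array([x-off[i]*np.sin(th),y+off[i]*np.cos(th)])
        o.append([*c,z]); o.append([*c,z+.03])
        for k in key(p[4+i]): o.append([*(c+np.array(k)/1000),z+.014])
    return np.array(o)
f=lambda p:(w2pix(s,pts(p))-obs).ravel()
r=least_squares(f,[.645,-.09,0,.045,.4,0,0,0],loss='soft_l1')
print(np.round(r.x,4)); print(np.round(f(r.x).reshape(4,6,2),1).tolist())
q=r.x
seats=[[float(q[0]-o*np.sin(q[2])),float(q[1]+o*np.cos(q[2])),float(q[3]),float(q[4+i])] for i,o in enumerate(off)]
print(np.round(seats,4)); json.dump(seats,open('seats.json','w'))
# lens mark & pointer (800x600 px)
for uv,z in [((422,85),.01),((422,85),.03),((508,125),.036)]:
    w=pix2w(s,(np.array(uv)+.5)*.7-.5,z)[0]; c,sn=np.cos(q[2]),np.sin(q[2]); d=w[:2]-q[:2]
    print(z,w,'along rail',-sn*d[0]+c*d[1])
E
```

```text
[ 0.6355 -0.1003 -0.0548  0.0412  0.4401 -0.1166 -0.309   0.2863]
[[[-0.1, 0.3], [0.8, -0.3], [-0.4, -0.7], [-0.1, -0.4], [0.3, 0.3], [-0.2, 0.6]], [[0.2, 0.1], [0.0, 0.3], [0.4, -0.2], [-0.1, -0.2], [-0.8, 0.0], [0.2, 0.1]], [[0.2, 0.3], [-0.2, -0.2], [-0.1, -0.5], [0.5, -0.0], [-0.2, 0.8], [-1.0, 0.0]], [[0.4, 0.3], [-0.3, -0.1], [0.1, 0.5], [0.2, -0.5], [0.1, -0.6], [-0.2, 0.1]]]
[[ 0.6433  0.0435  0.0412  0.4401]
 [ 0.6381 -0.0524  0.0412 -0.1166]
 [ 0.6328 -0.1483  0.0412 -0.309 ]
 [ 0.6276 -0.2441  0.0412  0.2863]]
0.01 [ 0.73431762 -0.03014823  0.01      ] along rail 0.07548212124650477
0.03 [ 0.73172051 -0.02909779  0.03      ] along rail 0.07638880346864438
0.036 [ 0.69689319 -0.10329872  0.036     ] along rail 0.0003925250797955637
```

The fit is sub-pixel, putting the flange at z = 41 mm and the lens mark about 76 mm along the rail from the carriage middle. Next I'll look closely at the models.

Run:
```python
from h import *
plan([.40,.106,.24],-np.pi/2,half=False)
```

```text
from [ 0.5979 -0.0043  0.3649] n 7
[[-1,[-15.0,18.0,-29.0],-0.004],[-1,[-15.0,18.0,-29.0],-0.004],[-1,[-15.0,17.0,-29.0],-0.004],[-1,[-16.0,18.0,-28.0],-0.004],[-1,[-15.0,17.0,-28.0],-0.004]]
[[-1,[-16.0,18.0,-29.0],-0.004],[-1,[-16.0,17.0,-28.0],-0.004]]
```

Call:
step_arm:
  targets:
    - [-1, [-15, 18, -29], -0.004]
    - [-1, [-15, 18, -29], -0.004]
    - [-1, [-15, 17, -29], -0.004]
    - [-1, [-16, 18, -28], -0.004]
    - [-1, [-15, 17, -28], -0.004]

```text
time_s: 4.1
tool_pos: [0.457, 0.0676, 0.2751]
tcp_rot: [0.492, -0.499, 0.512, -0.497]
wrist_force: [-0.0, 0.0, 1.2]
finger_gap: 1.002
```

Call:
step_arm:
  targets:
    - [-1, [-16, 18, -29], -0.004]
    - [-1, [-16, 17, -28], -0.004]
    - [-1, [0, 0, 0], 0]

```text
time_s: 4.35
tool_pos: [0.3909, 0.101, 0.2327]
tcp_rot: [0.495, -0.501, 0.508, -0.496]
wrist_force: [-0.1, 0.9, -0.6]
finger_gap: 0.996
```

```bash
cat >> fit.py <<'E'
def solid():
    # model-frame outline: plate box, horseshoe outer hull
    pl=[(sx*.032,sy*.032,z) for sx in(-1,1) for sy in(-1,1) for z in (0,.014)]
    return np.array(pl)
def place(P,x,y,th,z=0):
    c,s=np.cos(th),np.sin(th); return np.c_[x+c*P[:,0]-s*P[:,1],y+s*P[:,0]+c*P[:,1],P[:,2]+z]
AR=[(-.026,-.028),(-.026,.028)]+[(.012,.028)]+[(.012+.014*np.sin(a),.028*np.cos(a)) for a in np.linspace(.2,np.pi-.2,9)]+[(.012,-.028)]
ARCH=np.array([(x,y,z) for x,y in AR for z in(.014,.038)])
def render(s,x,y,th):
    m=np.zeros((420,560),np.uint8)
    for P in (solid(),ARCH):
        h=cv2.convexHull(np.round(w2pix(s,place(P,x,y,th))*16).astype(np.int32)); cv2.fillConvexPoly(m,h,255,shift=4,lineType=cv2.LINE_AA)
    return m/255.
def fitmask(s,mask,x0,y0,ths=None):
    from scipy.optimize import minimize
    M=cv2.GaussianBlur(mask.astype(float),(0,0),1.2); best=None
    f=lambda p:np.abs(cv2.GaussianBlur(render(s,p[0]/100,p[1]/100,p[2]),(0,0),1.2)-M).sum()/M.sum()
    for th in (ths if ths is not None else np.arange(-.7,.8,.35)):
        r=minimize(f,[x0*100,y0*100,th],method='Nelder-Mead',options=dict(initial_simplex=np.array([x0*100,y0*100,th])+[[0,0,0],[1,0,0],[0,1,0],[0,0,.2]],xatol=.01,fatol=1e-4))
        if best is None or r.fun<best.fun: best=r
    return best.x[0]/100,best.x[1]/100,best.x[2],best.fun
def look(name,exp=None,ths=None,rad=.08):
    s=snap('wrist',name+'.png'); im=np.asarray(s['image'])[:,:,::-1].copy(); out=[]
    for d in robot.silhouettes('wrist','model0'):
        w=pix2w(s,d['bbox'][:2],.02)[0]
        if exp is not None and np.hypot(*(w[:2]-exp))>rad: continue
        if d['confidence']<.35: continue
        r=fitmask(s,np.array(d['mask']),w[0],w[1],ths); print('conf',round(d['confidence'],2),'xyth',np.round(r,4),np.round(d['bbox']))
        out.append(r)
        P=place(np.array([[0.032*a,.032*b,.014] for a,b in((1,1),(1,-1),(-1,-1),(-1,1))]),*r[:3])
        cv2.polylines(im,[np.round(w2pix(s,P)*8).astype(np.int32)],True,(0,255,0),1,cv2.LINE_AA,3)
        a=np.linspace(0,6.28,40); B=np.c_[.012*np.cos(a),.012*np.sin(a),0*a+.014]; k=np.arcsin(5.5/12)
        B=np.array([[.012*np.cos(t),.012*np.sin(t),.014] for t in np.linspace(k,6.283-k,30)]+[[.02,-.0055,.014],[.02,.0055,.014]])
        cv2.polylines(im,[np.round(w2pix(s,place(B,*r[:3]))*8).astype(np.int32)],True,(0,0,255),1,cv2.LINE_AA,3)
    return s,im,out
E
python3 - <<'E'
from fit import *
s,im,o=look('m1'); print(st()['tool_pos'])
u,v=w2pix(s,[[.463,.106,.02]])[0].astype(int); print(u,v)
u=np.clip(u,100,460);v=np.clip(v,75,345)
raw=cv2.imread('pics/m1.png')
c=lambda a:cv2.resize(a[v-75:v+75,u-50:u+50],(400,600),interpolation=cv2.INTER_CUBIC)
cv2.imwrite('pics/m1c.png',np.hstack([c(raw),c(im)]))
E
```

```text
conf 0.8 xyth [ 0.4515 -0.1418  0.4638  0.0533] [519. 120.  83.  90.]
conf 0.79 xyth [ 0.4479  0.2898 -0.2401  0.0614] [ 80. 131.  90.  80.]
conf 0.7 xyth [0.4561 0.1138 0.5122 0.1918] [262. 118.  90.  93.]
[0.39683831 0.0993644  0.23697817]
271 113
```

View pics/m1c.png

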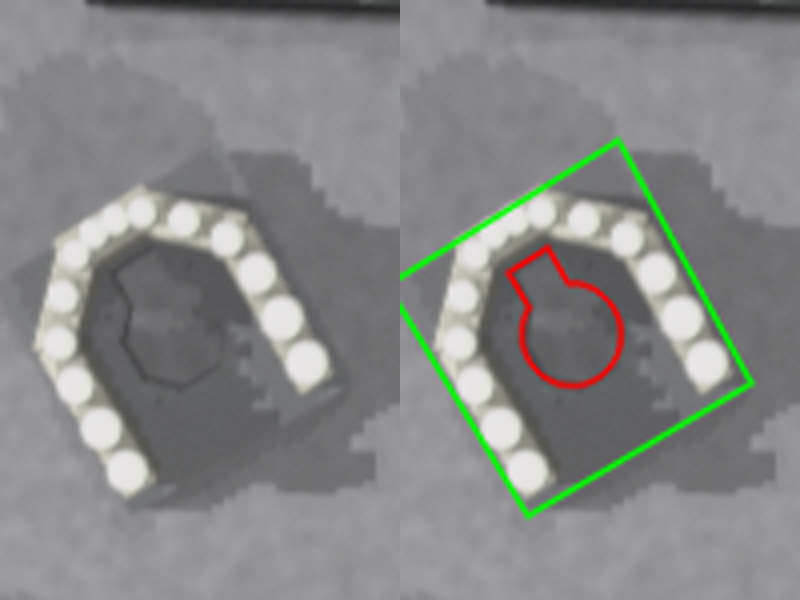

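The overlay fits: the green plate outline and red bore/keyway outline lie on the plate edges and on the visible bore at (175,335) in the left tile. I'll grasp this one first, for seat 3.

```bash
cat >> h.py <<'E'
def go(mx,my,mth,z,**k): # TCP over model origin
    return plan([mx,my,z],mth-np.pi/2,**k)
E
python3 - <<'E'
from h import *
go(.4561,.1138,.5122,.15,maxmm=25,maxrot=.11,half=False)
E
```

```text
from [0.3968 0.0994 0.237 ] n 5
[[-1,[-3.0,18.0,11.0],-0.106],[-1,[-2.0,17.0,12.0],-0.106],[-1,[-1.0,18.0,12.0],-0.106],[-1,[1.0,17.0,12.0],-0.107],[-1,[1.0,18.0,12.0],-0.106]]
```

Call:
step_arm:
  targets:
    - [-1, [-3, 18, 11], -0.106]
    - [-1, [-2, 17, 12], -0.106]
    - [-1, [-1, 18, 12], -0.106]
    - [-1, [1, 17, 12], -0.107]
    - [-1, [1, 18, 12], -0.106]

```text
time_s: 4.87
tool_pos: [0.4719, 0.1089, 0.1596]
tcp_rot: [-0.608, 0.337, -0.369, 0.617]
wrist_force: [-0.2, 0.1, 0.4]
finger_gap: 1.001
```

Call:
step_arm:
  targets:
    - [-1, [0, 0, 0], 0]
    - [-1, [0, 0, 0], 0]

```text
time_s: 5.03
tool_pos: [0.4757, 0.1067, 0.1584]
tcp_rot: [-0.608, 0.338, -0.369, 0.617]
wrist_force: [-0.6, -0.2, -0.1]
finger_gap: 0.999
```

Run:
```python
from h import *
print(yaw_of(R.from_quat(st()['tcp_rot']).as_matrix()))
go(.4561,.1138,.5122,.042,maxmm=25,maxrot=.11,half=False)
```

```text
-1.0482809322335824
from [0.4757 0.1067 0.1584] n 5
[[-1,[-4.0,23.0,-3.0],0.002],[-1,[-4.0,23.0,-4.0],0.002],[-1,[-4.0,23.0,-3.0],0.002],[-1,[-4.0,23.0,-4.0],0.002],[-1,[-4.0,23.0,-3.0],0.002]]
```

Run:
```python
from h import *
print(np.round(R.from_quat(st()['tcp_rot']).as_matrix(),3))
```

```text
[[ 0.499  0.045  0.866]
 [-0.866 -0.011  0.5  ]
 [ 0.032 -0.999  0.033]]
```

Call:
step_arm:
  targets:
    - [-1, [-18, 0, -14], 0]
    - [-1, [0, 0, 0], 0]
    - [-1, [0, 0, 0], 0]

```text
time_s: 5.28
tool_pos: [0.4579, 0.1129, 0.1612]
tcp_rot: [-0.605, 0.34, -0.375, 0.615]
wrist_force: [0.9, 0.2, 0.7]
finger_gap: 1.0
```

Run:
```python
from h import *
print(np.round(R.from_quat(st()['tcp_rot']).as_matrix(),3))
go(.4561,.1138,.5122,.042,maxmm=25,maxrot=.11,half=False)
```

```text
[[ 0.488  0.051  0.871]
 [-0.872 -0.012  0.489]
 [ 0.035 -0.999  0.038]]
from [0.4579 0.1129 0.1612] n 5
[[-1,[-1.0,24.0,-1.0],-0.0],[-1,[-1.0,24.0,-1.0],-0.0],[-1,[-1.0,24.0,-1.0],-0.001],[-1,[-1.0,23.0,-1.0],-0.0],[-1,[-2.0,24.0,-2.0],-0.001]]
```

Call:
step_arm:
  targets:
    - [-1, [0, 0, 0], 0.1]
    - [-1, [0, 0, 0], 0.1]
    - [-1, [0, 0, 0], 0.1]
    - [-1, [0, 0, 0], 0.1]
    - [-1, [0, 0, 0], 0]

```text
time_s: 5.7
tool_pos: [0.4635, 0.1102, 0.169]
tcp_rot: [-0.508, 0.459, -0.499, 0.532]
wrist_force: [0.4, 0.0, -0.7]
finger_gap: 1.002
```

```bash
cat >> h.py <<'E'
def info():
    s=st(); M=R.from_quat(s['tcp_rot']).as_matrix()
    print('t',round(s['time_s'],2),'pos',np.round(s['tool_pos'],4),'yaw',round(yaw_of(M),4),'down-axis tilt world',np.round(M[:2,1],4),'toolframe',np.round(M[2,[0,2]],4),'F',np.round(s['wrist_force'],1),'M',np.round(s['moment'],2),'gap',round(s['finger_gap']*88,1)); return s
E
python3 -c "
from h import *
info()"
```

```text
t 5.7 pos [0.4635 0.1102 0.169 ] yaw -1.4895 down-axis tilt world [ 0.0643 -0.0133] toolframe [0.0185 0.063 ] F [ 0.4  0.  -0.7] M [0.02 0.08 0.02] gap 88.2
```

Call:
step_arm:
  targets:
    - [-1, [0, 0, 0], -0.04]
    - [-1, [0, 0, 0], -0.04]
    - [-1, [0, 0, 0], -0.04]
    - [-1, [0, 0, 0], -0.04]
    - [-1, [0, 0, 0], -0.04]

```text
time_s: 6.12
tool_pos: [0.4683, 0.108, 0.1751]
tcp_rot: [-0.556, 0.396, -0.445, 0.58]
wrist_force: [-0.1, 0.2, 0.8]
finger_gap: 1.001
```

Call:
step_arm:
  targets:
    - [-1, [0, 0, 0], -0.04]
    - [-1, [0, 0, 0], -0.04]
    - [-1, [0, 0, 0], -0.04]
    - [-1, [0, 0, 0], -0.04]
    - [-1, [0, 0, 0], -0.04]

```text
time_s: 6.53
tool_pos: [0.4725, 0.1059, 0.1808]
tcp_rot: [-0.6, 0.326, -0.384, 0.621]
wrist_force: [-0.2, -1.5, -0.3]
finger_gap: 1.0
```

```bash
python3 -c "
from h import *
info()"
```

```text
t 6.53 pos [0.4725 0.1059 0.1808] yaw -1.0551 down-axis tilt world [ 0.085  -0.0152] toolframe [0.0552 0.0664] F [-0.2 -1.5 -0.3] M [-0.03  0.01  0.01] gap 88.0
```

Call:
step_arm:
  targets:
    - [-1, [0, 0, 0], 0]
    - [-1, [0, 0, 0], 0]
    - [-1, [0, 0, 0], 0]
    - [-1, [0, 0, 0], 0]
    - [-1, [0, 0, 0], 0]

```text
time_s: 6.95
tool_pos: [0.4749, 0.1047, 0.184]
tcp_rot: [-0.6, 0.324, -0.385, 0.622]
wrist_force: [0.8, 0.2, -0.2]
finger_gap: 1.002
```

```bash
python3 -c "
from h import *
info()"
```

```text
t 6.95 pos [0.4749 0.1047 0.184 ] yaw -1.0534 down-axis tilt world [ 0.0907 -0.0157] toolframe [0.0587 0.071 ] F [ 0.8  0.2 -0.2] M [-0.06  0.02 -0.02] gap 88.2
```

```bash
python3 -c "
from h import *
s=info();print(s['qpos'],s['joint_vel'],s['effort'])"
```

```text
t 6.95 pos [0.4749 0.1047 0.184 ] yaw -1.0534 down-axis tilt world [ 0.0907 -0.0157] toolframe [0.0587 0.071 ] F [ 0.8  0.2 -0.2] M [-0.06  0.02 -0.02] gap 88.2
[-0.01919014  0.01863495  1.95935475 -0.01586687  1.07249935  1.03905027] [-0.00114238 -0.00307271 -0.00203597 -0.00140081  0.00195847 -0.000438  ] [-1.18750421e-02 -3.24850702e+01 -3.15341556e+01 -1.13929980e-02
 -4.64899465e-01 -2.64316768e-03]
```

Call:
step_arm:
  targets:
    - [-1, [0, 0, 0], 0]
    - [-1, [0, 0, 0], 0]
    - [-1, [0, 0, 0], 0]
    - [-1, [0, 0, 0], 0]
    - [-1, [0, 0, 0], 0]

```text
time_s: 7.37
tool_pos: [0.4748, 0.1047, 0.1839]
tcp_rot: [-0.6, 0.324, -0.385, 0.622]
wrist_force: [-0.4, -0.1, -0.8]
finger_gap: 1.001
```

```bash
python3 -c "
from h import *
s=info();print(s['qpos'],s['joint_vel'],s['effort'])"
```

```text
t 7.37 pos [0.4748 0.1047 0.1839] yaw -1.0538 down-axis tilt world [ 0.0904 -0.0157] toolframe [0.0585 0.0707] F [-0.4 -0.1 -0.8] M [-0.01  0.05 -0.03] gap 88.1
[-0.01915035  0.01870083  1.95944706 -0.01586962  1.07266012  1.03948901] [-0.00122495  0.00014007 -0.00018319  0.00065572  0.00060689 -0.00053085] [-7.91818049e-03 -3.24673784e+01 -3.15043652e+01 -9.71644797e-03
 -4.62749982e-01  5.82646258e-03]
```

Call:
step_arm:
  targets:
    - [-1, [0, 20, 0], 0]
    - [-1, [0, 20, 0], 0]
    - [-1, [0, 0, 0], 0]
    - [-1, [0, 0, 0], 0]
    - [-1, [0, 0, 0], 0]

```text
time_s: 7.78
tool_pos: [0.4794, 0.1043, 0.1445]
tcp_rot: [-0.599, 0.323, -0.386, 0.623]
wrist_force: [-0.4, 1.0, 0.9]
finger_gap: 0.999
```

```bash
python3 -c "
from h import *
s=info();print(s['qpos'],s['joint_vel'],s['effort'])"
```

```text
t 7.78 pos [0.4794 0.1043 0.1445] yaw -1.0536 down-axis tilt world [ 0.0924 -0.0156] toolframe [0.0594 0.0724] F [-0.4  1.   0.9] M [ 0.01  0.03 -0.04] gap 87.9
[-0.02006352  0.08897555  1.97805073 -0.01658055  0.9818003   1.03997579] [ 0.00201435 -0.00535607 -0.01137109  0.00060983  0.01162543  0.00022038] [-7.31250364e-02 -3.37581611e+01 -2.95593721e+01 -1.01646545e-02
 -5.70614543e-01  6.54904637e-03]
```

Call:
step_arm:
  targets:
    - [-1, [0, 0, 0], 0.1]

```text
time_s: 7.87
tool_pos: [0.4797, 0.1043, 0.1453]
tcp_rot: [-0.579, 0.354, -0.415, 0.606]
wrist_force: [0.8, 0.0, 0.5]
finger_gap: 1.006
```

Call:
step_arm:
  targets:
    - [-1, [0, 0, 0], 0.1]

```text
time_s: 7.95
tool_pos: [0.48, 0.1043, 0.1462]
tcp_rot: [-0.557, 0.385, -0.445, 0.587]
wrist_force: [-0.1, -0.6, 0.4]
finger_gap: 1.001
```

Call:
step_arm:
  targets:
    - [-1, [0, 0, 0], 0.1]

```text
time_s: 8.03
tool_pos: [0.4805, 0.1044, 0.1473]
tcp_rot: [-0.532, 0.414, -0.474, 0.566]
wrist_force: [-0.4, -0.5, -1.0]
finger_gap: 0.999
```

Call:
step_arm:
  targets:
    - [-1, [0, 0, 0], 0]

```text
time_s: 8.12
tool_pos: [0.4811, 0.1045, 0.1485]
tcp_rot: [-0.531, 0.415, -0.475, 0.566]
wrist_force: [0.6, -0.6, -0.1]
finger_gap: 0.996
```

```bash
python3 -c "
from h import *
s=info();print(s['qpos'])"
```

```text
t 8.12 pos [0.4811 0.1045 0.1485] yaw -1.3654 down-axis tilt world [ 0.0968 -0.0157] toolframe [0.0353 0.0915] F [ 0.6 -0.6 -0.1] M [0.02 0.1  0.03] gap 87.7
[-0.01955271  0.08348614  1.97464135 -0.01657203  0.98629641  1.35268744]
```

Call:
step_arm:
  targets:
    - [-1, [0, -30, 0], 0]

```text
time_s: 8.2
tool_pos: [0.4751, 0.1048, 0.1747]
tcp_rot: [-0.534, 0.417, -0.472, 0.564]
wrist_force: [-1.1, 0.8, -0.8]
finger_gap: 1.002
```

Call:
step_arm:
  targets:
    - [-1, [0, -30, 0], 0]

```text
time_s: 8.28
tool_pos: [0.4719, 0.1053, 0.2052]
tcp_rot: [-0.535, 0.417, -0.471, 0.564]
wrist_force: [0.6, 1.0, -0.2]
finger_gap: 1.001
```

Call:
step_arm:
  targets:
    - [-1, [0, 0, 0], 0]

```text
time_s: 8.37
tool_pos: [0.4745, 0.1054, 0.211]
tcp_rot: [-0.534, 0.413, -0.472, 0.567]
wrist_force: [1.2, -0.3, 0.5]
finger_gap: 1.004
```

Call:
step_arm:
  targets:
    - [-1, [0, 0, 0], 0]

```text
time_s: 8.45
tool_pos: [0.475, 0.1055, 0.2126]
tcp_rot: [-0.534, 0.411, -0.472, 0.568]
wrist_force: [0.2, -0.6, 0.1]
finger_gap: 1.0
```

```bash
python3 -c "
from h import *
s=info();print(s['qpos'])"
```

```text
t 8.45 pos [0.475  0.1055 0.2126] yaw -1.3538 down-axis tilt world [ 0.0976 -0.0157] toolframe [0.0365 0.0918] F [ 0.2 -0.6  0.1] M [-0.    0.1   0.01] gap 88.0
[-0.01751909 -0.02401732  1.93841056 -0.01542607  1.12926628  1.34047333]
```

Call:
step_arm:
  targets:
    - [-1, [0, 0, 0], -0.1]

```text
time_s: 8.53
tool_pos: [0.4757, 0.1055, 0.2138]
tcp_rot: [-0.556, 0.381, -0.445, 0.589]
wrist_force: [-0.1, 0.8, -0.3]
finger_gap: 1.003
```

Call:
step_arm:
  targets:
    - [-1, [0, 0, 0], -0.1]

```text
time_s: 8.62
tool_pos: [0.4758, 0.1056, 0.214]
tcp_rot: [-0.579, 0.349, -0.415, 0.609]
wrist_force: [-0.4, 0.0, -0.2]
finger_gap: 0.999
```

Call:
step_arm:
  targets:
    - [-1, [0, 0, 0], -0.1]
    - [-1, [0, 0, 0], 0]

```text
time_s: 8.78
tool_pos: [0.4757, 0.1056, 0.2137]
tcp_rot: [-0.602, 0.314, -0.382, 0.627]
wrist_force: [0.2, 0.3, 0.2]
finger_gap: 0.997
```

```bash
python3 -c "
from h import *
s=info();print(s['qpos'])"
```

```text
t 8.78 pos [0.4757 0.1056 0.2137] yaw -1.0332 down-axis tilt world [ 0.1012 -0.0157] toolframe [0.0655 0.0787] F [0.2 0.3 0.2] M [-0.07  0.07 -0.03] gap 87.8
[-0.01736693 -0.02622525  1.93836776 -0.01543641  1.12786603  1.01912507]
```

Call:
step_arm:
  targets:
    - [-1, [0, -30, 0], 0]
    - [-1, [0, -30, 0], 0]
    - [-1, [0, -30, 0], 0]
    - [-1, [0, -30, 0], 0]
    - [-1, [0, -30, 0], 0]

```text
time_s: 9.2
tool_pos: [0.4555, 0.1077, 0.3574]
tcp_rot: [-0.604, 0.324, -0.378, 0.622]
wrist_force: [1.1, 0.5, 0.4]
finger_gap: 1.0
```

```bash
python3 -c "
from h import *
s=info();print(s['qpos'])"
```

```text
t 9.2 pos [0.4555 0.1077 0.3574] yaw -1.0413 down-axis tilt world [ 0.0797 -0.0155] toolframe [0.0537 0.0609] F [1.1 0.5 0.4] M [-0.02 -0.01  0.02] gap 88.0
[-0.01306555 -0.18474646  1.78617045 -0.01450817  1.46022657  1.02759345]
```

Call:
step_arm:
  targets:
    - [-1, [0, 0, 0], 0]
    - [-1, [0, 0, 0], 0]
    - [-1, [0, 0, 0], 0]
    - [-1, [0, 0, 0], 0]

```text
time_s: 9.53
tool_pos: [0.4574, 0.1079, 0.363]
tcp_rot: [-0.601, 0.322, -0.383, 0.623]
wrist_force: [-0.1, 0.4, 0.2]
finger_gap: 0.999
```

```bash
python3 -c "
from h import *
s=info();print(s['qpos'])"
```

```text
t 9.53 pos [0.4574 0.1079 0.363 ] yaw -1.0468 down-axis tilt world [ 0.0901 -0.0155] toolframe [0.0587 0.0701] F [-0.1  0.4  0.2] M [0.03 0.08 0.01] gap 87.9
[-0.01268724 -0.18958206  1.77976067 -0.01447278  1.46097281  1.03295394]
```

Call:
step_arm:
  targets:
    - [-1, [0, 0, -30], 0]
    - [-1, [0, 0, -30], 0]
    - [-1, [0, 0, -30], 0]

```text
time_s: 9.78
tool_pos: [0.3793, 0.0631, 0.3506]
tcp_rot: [-0.603, 0.325, -0.379, 0.623]
wrist_force: [0.5, -0.1, 0.9]
finger_gap: 1.001
```

```bash
python3 -c "
from h import *
s=info();print(s['qpos'])"
```

```text
t 9.78 pos [0.3793 0.0631 0.3506] yaw -1.0443 down-axis tilt world [ 0.0798 -0.0135] toolframe [0.0519 0.0621] F [ 0.5 -0.1  0.9] M [-0.03  0.03  0.04] gap 88.0
[-1.45176465e-01 -4.04237937e-01  1.96460106e+00 -1.84820042e-03
  1.50018772e+00  8.97589605e-01]
```

Call:
step_arm:
  targets:
    - [-1, [0, 0, 0], 0]
    - [-1, [0, 0, 0], 0]
    - [-1, [0, 0, 0], 0]
    - [-1, [0, 0, 0], 0]

```text
time_s: 10.12
tool_pos: [0.375, 0.0618, 0.3453]
tcp_rot: [-0.603, 0.329, -0.378, 0.621]
wrist_force: [0.5, 0.2, -0.2]
finger_gap: 0.997
```

```bash
python3 -c "
from h import *
s=info();print(s['qpos'])"
```

```text
t 10.12 pos [0.375  0.0618 0.3453] yaw -1.0486 down-axis tilt world [ 0.0716 -0.0132] toolframe [0.0472 0.0554] F [ 0.5  0.2 -0.2] M [0.03 0.   0.  ] gap 87.7
[-0.14984262 -0.40807731  1.97704941 -0.00237438  1.49981333  0.89754196]
```

Call:
step_arm:
  targets:
    - [-1, [0, 10, 0], 0]
    - [-1, [0, 10, 0], 0]
    - [-1, [0, 10, 0], 0]
    - [-1, [0, 10, 0], 0]
    - [-1, [0, 10, 0], 0]

```text
time_s: 10.53
tool_pos: [0.3811, 0.0622, 0.2911]
tcp_rot: [-0.604, 0.328, -0.377, 0.621]
wrist_force: [0.8, -1.0, 0.4]
finger_gap: 1.0
```

```bash
python3 -c "
from h import *
s=info();print(s['qpos'])"
```

```text
t 10.53 pos [0.3811 0.0622 0.2911] yaw -1.0464 down-axis tilt world [ 0.0716 -0.0126] toolframe [0.0468 0.0556] F [ 0.8 -1.   0.4] M [-0.    0.06 -0.02] gap 88.0
[-0.14651467 -0.35723573  2.04930776 -0.00205391  1.37680599  0.89885565]
```

Call:
step_arm:
  targets:
    - [-1, [0, 0, 0], 0]
    - [-1, [0, 0, 0], 0]
    - [-1, [0, 0, 0], 0]
    - [-1, [0, 0, 0], 0]

```text
time_s: 10.87
tool_pos: [0.3797, 0.063, 0.2863]
tcp_rot: [-0.605, 0.331, -0.374, 0.62]
wrist_force: [-0.2, -0.1, 0.3]
finger_gap: 1.0
```

```bash
python3 -c "
from h import *
s=info();print(s['qpos'])"
```

```text
t 10.87 pos [0.3797 0.063  0.2863] yaw -1.045 down-axis tilt world [ 0.0632 -0.0112] toolframe [0.0414 0.049 ] F [-0.2 -0.1  0.3] M [ 0.   -0.01 -0.04] gap 88.0
[-1.45129778e-01 -3.50408255e-01  2.05387295e+00 -1.97151950e-03
  1.37393077e+00  8.99205781e-01]
```

Call:
step_arm:
  targets:
    - [-1, [-17, 0, -30], 0]
    - [-1, [-17, 0, -30], 0]
    - [-1, [0, 0, 0], 0]
    - [-1, [0, 0, 0], 0]

```text
time_s: 11.2
tool_pos: [0.3099, 0.0621, 0.2818]
tcp_rot: [-0.605, 0.331, -0.373, 0.62]
wrist_force: [0.1, -0.1, 0.2]
finger_gap: 0.999
```

```bash
python3 -c "
from h import *
s=info()"
```

```text
t 11.2 pos [0.3099 0.0621 0.2818] yaw -1.0446 down-axis tilt world [ 0.0615 -0.0111] toolframe [0.0405 0.0476] F [ 0.1 -0.1  0.2] M [-0.05  0.02 -0.01] gap 87.9
```

Call:
step_arm:
  targets:
    - [-1, [6, 0, 10], 0]
    - [-1, [6, 0, 10], 0]
    - [-1, [6, 0, 10], 0]
    - [-1, [6, 0, 10], 0]
    - [-1, [6, 0, 10], 0]

```text
time_s: 11.62
tool_pos: [0.3731, 0.0611, 0.2892]
tcp_rot: [-0.604, 0.328, -0.376, 0.621]
wrist_force: [-1.0, -0.5, -0.6]
finger_gap: 0.999
```

Call:
step_arm:
  targets:
    - [-1, [0, 0, 0], 0]
    - [-1, [0, 0, 0], 0]
    - [-1, [0, 0, 0], 0]

```text
time_s: 11.87
tool_pos: [0.3762, 0.0609, 0.29]
tcp_rot: [-0.604, 0.328, -0.377, 0.621]
wrist_force: [-0.6, -0.1, -0.7]
finger_gap: 0.999
```

```bash
python3 -c "
from h import *
s=info()"
```

```text
t 11.87 pos [0.3762 0.0609 0.29  ] yaw -1.0453 down-axis tilt world [ 0.0718 -0.0126] toolframe [0.047  0.0557] F [-0.6 -0.1 -0.7] M [-0.08  0.05 -0.02] gap 87.9
```

Call:
step_arm:
  targets:
    - [-1, [-20, 0, -35], 0]
    - [-1, [-10, 0, -18], 0]
    - [-1, [0, 0, 0], 0]
    - [-1, [0, 0, 0], 0]

```text
time_s: 12.2
tool_pos: [0.3129, 0.0602, 0.2812]
tcp_rot: [-0.605, 0.332, -0.372, 0.62]
wrist_force: [-0.5, -1.0, 0.1]
finger_gap: 1.0
```

```bash
python3 -c "
from h import *
s=info()"
```

```text
t 12.2 pos [0.3129 0.0602 0.2812] yaw -1.0448 down-axis tilt world [ 0.059  -0.0103] toolframe [0.0386 0.0458] F [-0.5 -1.   0.1] M [ 0.01 -0.01  0.03] gap 88.0
```

Call:
step_arm:
  targets:
    - [-1, [20, 0, 35], 0]
    - [-1, [10, 0, 18], 0]
    - [-1, [0, 0, 0], 0]
    - [-1, [0, 0, 0], 0]

```text
time_s: 12.53
tool_pos: [0.3764, 0.0612, 0.2882]
tcp_rot: [-0.604, 0.328, -0.377, 0.621]
wrist_force: [-0.0, 0.5, 0.2]
finger_gap: 0.998
```

```bash
python3 -c "
from h import *
s=info()"
```

```text
t 12.53 pos [0.3764 0.0612 0.2882] yaw -1.0458 down-axis tilt world [ 0.0721 -0.0125] toolframe [0.0471 0.0561] F [-0.   0.5  0.2] M [-0.01  0.08  0.02] gap 87.8
```

Call:
step_arm:
  targets:
    - [-1, [-20, 0, -35], 0]
    - [-1, [-10, 0, -18], 0]
    - [-1, [0, 0, 0], 0]
    - [-1, [0, 0, 0], 0]

```text
time_s: 12.87
tool_pos: [0.3132, 0.0606, 0.2792]
tcp_rot: [-0.606, 0.333, -0.372, 0.62]
wrist_force: [0.3, 0.4, -0.3]
finger_gap: 1.002
```

Call:
step_arm:
  targets:
    - [-1, [-10, 0, -17], 0]
    - [-1, [-10, 0, -17], 0]
    - [-1, [0, 0, 0], 0]

```text
time_s: 13.12
tool_pos: [0.2746, 0.0606, 0.278]
tcp_rot: [-0.605, 0.332, -0.373, 0.62]
wrist_force: [-0.2, 0.2, 1.0]
finger_gap: 1.0
```

```bash
python3 -c "
from h import *
s=info();print(s['qpos'])"
```

```text
t 13.12 pos [0.2746 0.0606 0.278 ] yaw -1.0454 down-axis tilt world [ 0.0607 -0.0104] toolframe [0.0395 0.0473] F [-0.2  0.2  1. ] M [-0.04  0.02 -0.08] gap 88.0
[-0.21851133 -0.68299558  2.26140341  0.00299766  1.50160325  0.8258598 ]
```

Call:
step_arm:
  targets:
    - [-1, [-10, 0, -17], 0]
    - [-1, [-10, 0, -17], 0]
    - [-1, [0, 0, 0], 0]

```text
time_s: 13.37
tool_pos: [0.2371, 0.0603, 0.2775]
tcp_rot: [-0.604, 0.33, -0.375, 0.621]
wrist_force: [0.6, -0.6, -1.2]
finger_gap: 0.998
```

```bash
python3 -c "
from h import *
s=info();print(s['qpos'])"
```

```text
t 13.37 pos [0.2371 0.0603 0.2775] yaw -1.0462 down-axis tilt world [ 0.0662 -0.0115] toolframe [0.0431 0.0515] F [ 0.6 -0.6 -1.2] M [ 0.04  0.01 -0.04] gap 87.8
[-0.26126746 -0.83684013  2.32671466  0.00602981  1.58478473  0.78415501]
```

Call:
step_arm:
  targets:
    - [-1, [-10, 0, -17], 0]
    - [-1, [-10, 0, -17], 0]
    - [-1, [0, 0, 0], 0]

```text
time_s: 13.62
tool_pos: [0.2195, 0.0662, 0.276]
tcp_rot: [-0.607, 0.333, -0.374, 0.616]
wrist_force: [0.4, -0.1, 0.9]
finger_gap: 1.004
```

```bash
python3 -c "
from h import *
s=info();print(s['qpos'])"
```

```text
t 13.62 pos [0.2195 0.0662 0.276 ] yaw -1.0494 down-axis tilt world [ 0.0569 -0.0179] toolframe [0.0439 0.0403] F [ 0.4 -0.1  0.9] M [-0.02  0.03  0.02] gap 88.3
[-0.24139067 -0.89033978  2.34842302 -0.00382123  1.62397357  0.80679918]
```

Call:
step_arm:
  targets:
    - [-1, [20, 0, 35], 0]
    - [-1, [20, 0, 35], 0]
    - [-1, [20, 0, 35], 0]
    - [-1, [20, 0, 35], 0]
    - [-1, [20, 0, 35], 0]

```text
time_s: 14.03
tool_pos: [0.4239, 0.0674, 0.2988]
tcp_rot: [-0.602, 0.319, -0.387, 0.621]
wrist_force: [-0.2, -0.2, 1.4]
finger_gap: 1.001
```

Call:
step_arm:
  targets:
    - [-1, [20, 0, 35], 0]
    - [-1, [20, 0, 35], 0]
    - [-1, [20, 0, 35], 0]
    - [-1, [10, 0, 17], 0]
    - [-1, [0, 0, 0], 0]

```text
time_s: 14.45
tool_pos: [0.5785, 0.0678, 0.3068]
tcp_rot: [-0.601, 0.317, -0.389, 0.623]
wrist_force: [0.1, 0.2, 0.2]
finger_gap: 1.001
```

Call:
step_arm:
  targets:
    - [-1, [0, 0, 0], 0]
    - [-1, [0, 0, 0], 0]
    - [-1, [0, 0, 0], 0]

```text
time_s: 14.7
tool_pos: [0.58, 0.0677, 0.3032]
tcp_rot: [-0.601, 0.318, -0.387, 0.622]
wrist_force: [-0.3, -0.1, 0.8]
finger_gap: 1.005
```

```bash
python3 -c "
from h import *
s=info()"
```

```text
t 14.7 pos [0.58   0.0677 0.3032] yaw -1.0489 down-axis tilt world [ 0.0996 -0.0228] toolframe [0.0696 0.0748] F [-0.3 -0.1  0.8] M [0.03 0.08 0.01] gap 88.4
```

Call:
step_arm:
  targets:
    - [-1, [-20, 0, -35], 0]
    - [-1, [0, 0, 0], 0]
    - [-1, [0, 0, 0], 0]
    - [-1, [0, 0, 0], 0]

```text
time_s: 15.03
tool_pos: [0.531, 0.0682, 0.2913]
tcp_rot: [-0.604, 0.323, -0.383, 0.621]
wrist_force: [-0.9, -0.7, -0.5]
finger_gap: 0.999
```

```bash
python3 -c "
from h import *
s=info()"
```

```text
t 15.03 pos [0.531  0.0682 0.2913] yaw -1.0477 down-axis tilt world [ 0.0852 -0.0215] toolframe [0.0613 0.063 ] F [-0.9 -0.7 -0.5] M [-0.   -0.01  0.01] gap 87.9
```

Call:
step_arm:
  targets:
    - [-1, [-20, 0, -35], 0]
    - [-1, [0, 0, 0], 0]
    - [-1, [0, 0, 0], 0]
    - [-1, [0, 0, 0], 0]

```text
time_s: 15.37
tool_pos: [0.4871, 0.0684, 0.2856]
tcp_rot: [-0.604, 0.324, -0.381, 0.62]
wrist_force: [-0.1, -0.1, -0.1]
finger_gap: 1.004
```

```bash
python3 -c "
from h import *
s=info()"
```

```text
t 15.37 pos [0.4871 0.0684 0.2856] yaw -1.0472 down-axis tilt world [ 0.0813 -0.021 ] toolframe [0.0589 0.0598] F [-0.1 -0.1 -0.1] M [-0.03  0.06 -0.07] gap 88.4
```

Call:
step_arm:
  targets:
    - [-1, [0, 35, 0], 0]
    - [-1, [0, 0, 0], 0]
    - [-1, [0, 0, 0], 0]
    - [-1, [0, 0, 0], 0]

```text
time_s: 15.7
tool_pos: [0.496, 0.0673, 0.2573]
tcp_rot: [-0.602, 0.32, -0.385, 0.622]
wrist_force: [0.7, 0.1, -0.1]
finger_gap: 1.002
```

```bash
python3 -c "
from h import *
s=info()"
```

```text
t 15.7 pos [0.496  0.0673 0.2573] yaw -1.0477 down-axis tilt world [ 0.0938 -0.022 ] toolframe [0.0661 0.0701] F [ 0.7  0.1 -0.1] M [ 0.03  0.04 -0.04] gap 88.1
```

Call:
step_arm:
  targets:
    - [-1, [0, -35, 0], 0]
    - [-1, [0, 0, 0], 0]
    - [-1, [0, 0, 0], 0]
    - [-1, [0, 0, 0], 0]

```text
time_s: 16.03
tool_pos: [0.4963, 0.0678, 0.3001]
tcp_rot: [-0.601, 0.317, -0.388, 0.623]
wrist_force: [0.3, 0.1, 0.7]
finger_gap: 1.003
```

```bash
python3 -c "
from h import *
s=info()"
```

```text
t 16.03 pos [0.4963 0.0678 0.3001] yaw -1.0481 down-axis tilt world [ 0.102  -0.0227] toolframe [0.0708 0.0769] F [0.3 0.1 0.7] M [-0.05  0.01  0.06] gap 88.3
```

Call:
step_arm:
  targets:
    - [-1, [0, -40, 0], 0]
    - [-1, [0, -36, 0], 0]
    - [-1, [0, -28, 0], 0]
    - [-1, [0, -20, 0], 0]
    - [-1, [0, -14, 0], 0]

```text
time_s: 16.45
tool_pos: [0.4807, 0.0711, 0.4401]
tcp_rot: [-0.602, 0.319, -0.386, 0.622]
wrist_force: [-0.1, -0.1, 0.3]
finger_gap: 1.002
```

Call:
step_arm:
  targets:
    - [-1, [0, -9, 0], 0]
    - [-1, [0, -6, 0], 0]
    - [-1, [0, -4, 0], 0]
    - [-1, [0, -2, 0], 0]
    - [-1, [0, -1, 0], 0]

```text
time_s: 16.87
tool_pos: [0.4793, 0.0716, 0.4666]
tcp_rot: [-0.601, 0.318, -0.388, 0.623]
wrist_force: [0.3, 0.4, 0.7]
finger_gap: 0.999
```

```bash
python3 -c "
from h import *
s=info()"
```

```text
t 16.87 pos [0.4793 0.0716 0.4666] yaw -1.0481 down-axis tilt world [ 0.1011 -0.0226] toolframe [0.0702 0.0762] F [0.3 0.4 0.7] M [-0.04  0.08 -0.  ] gap 88.0
```

Call:
step_arm:
  targets:
    - [-1, [0, 2, 0], 0]
    - [-1, [0, 5, 0], 0]
    - [-1, [0, 9, 0], 0]
    - [-1, [0, 14, 0], 0]
    - [-1, [0, 20, 0], 0]

```text
time_s: 17.28
tool_pos: [0.485, 0.0704, 0.4139]
tcp_rot: [-0.601, 0.317, -0.388, 0.623]
wrist_force: [0.0, -0.0, -0.4]
finger_gap: 0.998
```

Call:
step_arm:
  targets:
    - [-1, [0, 26, 0], 0]
    - [-1, [0, 32, 0], 0]
    - [-1, [0, 38, 0], 0]
    - [-1, [0, 0, 0], 0]
    - [-1, [0, 0, 0], 0]

```text
time_s: 17.7
tool_pos: [0.491, 0.0683, 0.3052]
tcp_rot: [-0.603, 0.321, -0.384, 0.621]
wrist_force: [1.3, 0.3, 1.4]
finger_gap: 0.998
```

```bash
python3 -c "
from h import *
s=info()"
```

```text
t 17.7 pos [0.491  0.0683 0.3052] yaw -1.0478 down-axis tilt world [ 0.09   -0.0215] toolframe [0.0637 0.0671] F [1.3 0.3 1.4] M [-0.04  0.01 -0.02] gap 87.8
```

Call:
step_arm:
  targets:
    - [-1, [12, -32, 21], 0]
    - [-1, [12, -32, 21], 0]
    - [-1, [9, -25, 16], 0]
    - [-1, [6, -17, 11], 0]
    - [-1, [4, -11, 7], 0]

```text
time_s: 18.12
tool_pos: [0.5619, 0.073, 0.4265]
tcp_rot: [-0.607, 0.329, -0.377, 0.618]
wrist_force: [0.1, -0.3, -0.5]
finger_gap: 0.999
```

Call:
step_arm:
  targets:
    - [-1, [2, -6, 4], 0]
    - [-1, [1, -3, 2], 0]
    - [-1, [0, -1, 1], 0]
    - [-1, [-1, 2, -1], 0]
    - [-1, [-2, 6, -4], 0]

```text
time_s: 18.53
tool_pos: [0.5669, 0.0742, 0.4418]
tcp_rot: [-0.604, 0.323, -0.382, 0.621]
wrist_force: [-0.6, 0.3, 1.1]
finger_gap: 1.0
```

Call:
step_arm:
  targets:
    - [-1, [-4, 11, -7], 0]
    - [-1, [-6, 17, -11], 0]
    - [-1, [-8, 22, -15], 0]
    - [-1, [-10, 28, -19], 0]
    - [-1, [-12, 32, -21], 0]

```text
time_s: 18.95
tool_pos: [0.4911, 0.0696, 0.323]
tcp_rot: [-0.602, 0.321, -0.384, 0.622]
wrist_force: [-0.3, 0.2, -0.2]
finger_gap: 0.999
```

Call:
step_arm:
  targets:
    - [-1, [0, 0, 0], 0]
    - [-1, [0, 0, 0], 0]

```text
time_s: 19.12
tool_pos: [0.4798, 0.0706, 0.3103]
tcp_rot: [-0.606, 0.328, -0.377, 0.619]
wrist_force: [0.4, 0.5, 0.5]
finger_gap: 0.997
```

```bash
python3 -c "
from h import *
s=info()"
```

```text
t 19.12 pos [0.4798 0.0706 0.3103] yaw -1.0458 down-axis tilt world [ 0.0685 -0.0191] toolframe [0.051  0.0496] F [0.4 0.5 0.5] M [-0.05  0.02 -0.01] gap 87.8
```

Call:
step_arm:
  targets:
    - [-1, [12, -32, 21], 0]
    - [-1, [12, -32, 21], 0]
    - [-1, [9, -25, 16], 0]
    - [-1, [6, -17, 11], 0]
    - [-1, [4, -11, 7], 0]

```text
time_s: 19.53
tool_pos: [0.5563, 0.0749, 0.4293]
tcp_rot: [-0.609, 0.335, -0.37, 0.616]
wrist_force: [-0.5, -0.2, 0.7]
finger_gap: 1.003
```

Call:
step_arm:
  targets:
    - [-1, [2, -6, 4], 0]
    - [-1, [1, -3, 2], 0]
    - [-1, [0, -1, 1], 0]
    - [-1, [-1, 2, -1], 0]
    - [-1, [-2, 6, -4], 0]

```text
time_s: 19.95
tool_pos: [0.5663, 0.0757, 0.4452]
tcp_rot: [-0.606, 0.328, -0.377, 0.619]
wrist_force: [0.7, -0.6, -0.5]
finger_gap: 0.998
```

Call:
step_arm:
  targets:
    - [-1, [-4, 11, -7], 0]
    - [-1, [-6, 17, -11], 0]
    - [-1, [-8, 22, -15], 0]
    - [-1, [-10, 28, -19], 0]
    - [-1, [-12, 32, -21], 0]

```text
time_s: 20.37
tool_pos: [0.4899, 0.0712, 0.3276]
tcp_rot: [-0.604, 0.325, -0.38, 0.62]
wrist_force: [0.1, -1.4, 0.0]
finger_gap: 1.0
```

Call:
step_arm:
  targets:
    - [-1, [0, 0, 0], 0]
    - [-1, [0, 0, 0], 0]

```text
time_s: 20.53
tool_pos: [0.4789, 0.0722, 0.3151]
tcp_rot: [-0.608, 0.332, -0.373, 0.617]
wrist_force: [0.8, -1.3, 1.3]
finger_gap: 1.003
```

```bash
python3 -c "
from h import *
s=info()"
```

```text
t 20.53 pos [0.4789 0.0722 0.3151] yaw -1.0451 down-axis tilt world [ 0.0557 -0.0173] toolframe [0.0429 0.0395] F [ 0.8 -1.3  1.3] M [ 0.    0.   -0.01] gap 88.3
```

Call:
step_arm:
  targets:
    - [-1, [12, -32, 21], 0]
    - [-1, [12, -32, 21], 0]
    - [-1, [9, -25, 16], 0]
    - [-1, [6, -17, 11], 0]
    - [-1, [4, -11, 7], 0]

```text
time_s: 20.95
tool_pos: [0.5575, 0.0763, 0.4332]
tcp_rot: [-0.611, 0.339, -0.366, 0.614]
wrist_force: [0.4, -1.1, -0.1]
finger_gap: 0.999
```

Call:
step_arm:
  targets:
    - [-1, [2, -6, 4], 0]
    - [-1, [1, -3, 2], 0]
    - [-1, [0, -1, 1], 0]
    - [-1, [-1, 2, -1], 0]
    - [-1, [-2, 6, -4], 0]

```text
time_s: 21.37
tool_pos: [0.5677, 0.077, 0.449]
tcp_rot: [-0.607, 0.332, -0.373, 0.618]
wrist_force: [-0.3, 1.0, -0.1]
finger_gap: 0.999
```

Call:
step_arm:
  targets:
    - [-1, [-4, 11, -7], 0]
    - [-1, [-6, 17, -11], 0]
    - [-1, [-8, 22, -15], 0]
    - [-1, [-10, 28, -19], 0]
    - [-1, [-12, 32, -21], 0]

```text
time_s: 21.78
tool_pos: [0.49, 0.0727, 0.3323]
tcp_rot: [-0.606, 0.329, -0.376, 0.619]
wrist_force: [-0.2, -0.7, -0.1]
finger_gap: 1.001
```

Call:
step_arm:
  targets:
    - [-1, [0, 0, 0], 0]
    - [-1, [0, 0, 0], 0]

```text
time_s: 21.95
tool_pos: [0.4788, 0.0738, 0.3197]
tcp_rot: [-0.61, 0.336, -0.369, 0.616]
wrist_force: [1.0, -0.5, 1.4]
finger_gap: 0.998
```

Call:
step_arm:
  targets:
    - [-1, [12, -32, 21], 0]
    - [-1, [12, -32, 21], 0]
    - [-1, [9, -25, 16], 0]
    - [-1, [6, -17, 11], 0]
    - [-1, [4, -11, 7], 0]

```text
time_s: 22.37
tool_pos: [0.5578, 0.0777, 0.4349]
tcp_rot: [0.613, -0.344, 0.361, -0.612]
wrist_force: [-0.2, -0.0, -0.5]
finger_gap: 1.0
```

Call:
step_arm:
  targets:
    - [-1, [2, -6, 4], 0]
    - [-1, [1, -3, 2], 0]
    - [-1, [0, -1, 1], 0]
    - [-1, [-1, 2, -1], 0]
    - [-1, [-2, 6, -4], 0]

```text
time_s: 22.78
tool_pos: [0.5674, 0.0785, 0.4491]
tcp_rot: [-0.61, 0.337, -0.368, 0.615]
wrist_force: [-0.3, 0.3, 0.2]
finger_gap: 1.001
```

Call:
step_arm:
  targets:
    - [-1, [-4, 11, -7], 0]
    - [-1, [-6, 17, -11], 0]
    - [-1, [-8, 22, -15], 0]
    - [-1, [-10, 28, -19], 0]
    - [-1, [-12, 32, -21], 0]

```text
time_s: 23.2
tool_pos: [0.4874, 0.0744, 0.3335]
tcp_rot: [-0.609, 0.335, -0.37, 0.617]
wrist_force: [0.2, 0.6, -0.5]
finger_gap: 1.006
```

Call:
step_arm:
  targets:
    - [-1, [0, 0, 0], 0]
    - [-1, [0, 0, 0], 0]

```text
time_s: 23.37
tool_pos: [0.476, 0.0754, 0.3209]
tcp_rot: [-0.612, 0.342, -0.363, 0.613]
wrist_force: [0.6, -0.1, 2.5]
finger_gap: 0.999
```

Call:
step_arm:
  targets:
    - [-1, [12, -32, 21], 0]
    - [-1, [12, -32, 21], 0]
    - [-1, [9, -25, 16], 0]
    - [-1, [6, -17, 11], 0]
    - [-1, [4, -11, 7], 0]

```text
time_s: 23.78
tool_pos: [0.5571, 0.0792, 0.4346]
tcp_rot: [0.616, -0.349, 0.355, -0.61]
wrist_force: [0.2, -0.2, 0.1]
finger_gap: 0.998
```

Call:
step_arm:
  targets:
    - [-1, [2, -6, 4], 0]
    - [-1, [1, -3, 2], 0]
    - [-1, [0, -1, 1], 0]
    - [-1, [-1, 2, -1], 0]
    - [-1, [-2, 6, -4], 0]

```text
time_s: 24.2
tool_pos: [0.5669, 0.0799, 0.4485]
tcp_rot: [-0.613, 0.343, -0.362, 0.613]
wrist_force: [-0.4, -0.3, -0.2]
finger_gap: 1.001
```

Call:
step_arm:
  targets:
    - [-1, [-4, 11, -7], 0]
    - [-1, [-6, 17, -11], 0]
    - [-1, [-8, 22, -15], 0]
    - [-1, [-10, 28, -19], 0]
    - [-1, [-12, 32, -21], 0]

```text
time_s: 24.62
tool_pos: [0.4848, 0.076, 0.3343]
tcp_rot: [-0.611, 0.34, -0.364, 0.614]
wrist_force: [-0.2, -0.0, -0.6]
finger_gap: 1.0
```

Call:
step_arm:
  targets:
    - [-1, [0, 0, 0], 0]
    - [-1, [0, 0, 0], 0]

```text
time_s: 24.78
tool_pos: [0.4734, 0.077, 0.3219]
tcp_rot: [0.615, -0.348, 0.357, -0.611]
wrist_force: [0.8, -1.1, 1.6]
finger_gap: 1.0
```

```bash
cat >> h.py <<'E'
def ramp(tgt,yaw=None,clo=-1,fr=(.05,.1,.15,.18,.18,.15,.1,.06,.03),half=False,rd=0,s=None):
    "rows along a velocity profile fr (fractions of the path)"
    s=s or st(); p=np.array(s['tool_pos']); p0=p.copy(); Rm=R.from_quat(s['tcp_rot']).as_matrix(); tgt=np.array(tgt); turn=0
    if yaw is not None:
        d=yaw-yaw_of(Rm); per=np.pi if half else 2*np.pi; turn=-((d+per/2)%per-per/2)
    fr=np.array(fr)/np.sum(fr); rows=[]; cum=np.cumsum(fr); done=0
    for f,c in zip(fr,cum):
        sh=np.round(Rm.T@(p0+(tgt-p0)*c-p)*1000,rd); tr=float(round(turn*c-done,2 if rd==0 else 3)); done+=tr
        rows.append([clo,sh.tolist(),tr]); p=p+Rm@sh/1000; Rm=Rm@R.from_euler('y',tr).as_matrix()
    print('dist mm',np.round((tgt-p0)*1000),'turn',round(turn,3))
    for i in range(0,len(rows),5): print(str(rows[i:i+5]).replace('.0,',',').replace('.0]',']').replace(' ',''))
E
python3 -c "
from h import *
s=info()
ramp([.4561,.1138,.10],.5122-np.pi/2,fr=(.05,.1,.15,.2,.2,.15,.1,.05))"
```

```text
t 24.78 pos [0.4734 0.077  0.3219] yaw -1.0429 down-axis tilt world [ 0.0084 -0.0114] toolframe [0.0141 0.0015] F [ 0.8 -1.1  1.6] M [-0.   -0.08  0.02] gap 88.0
dist mm [ -17.   37. -222.] turn 0.016
[[-1,[-2,11,0],0],[-1,[-5,22,0],0],[-1,[-6,33,1],0],[-1,[-9,45,1],0.01],[-1,[-9,44,0],0]]
[[-1,[-6,33,1],0],[-1,[-4,22,-0],0],[-1,[-3,11,0],0.01]]
```

Tilt is now nearly zero. The ramped motions keep it there, so I'll descend to the model.

Call:
step_arm:
  targets:
    - [-1, [-2, 11, 0], 0]
    - [-1, [-5, 22, 0], 0]
    - [-1, [-6, 33, 1], 0]
    - [-1, [-9, 41, 1], 0.01]
    - [-1, [-9, 41, 0], 0]

```text
time_s: 25.2
tool_pos: [0.4778, 0.1027, 0.1852]
tcp_rot: [-0.607, 0.34, -0.372, 0.615]
wrist_force: [0.0, 0.4, -0.5]
finger_gap: 1.0
```

Call:
step_arm:
  targets:
    - [-1, [-6, 33, 1], 0]
    - [-1, [-4, 22, 0], 0]
    - [-1, [-3, 11, 0], 0.01]
    - [-1, [0, 4, 0], 0]
    - [-1, [0, 0, 0], 0]

```text
time_s: 25.62
tool_pos: [0.4818, 0.1158, 0.1091]
tcp_rot: [-0.604, 0.342, -0.376, 0.614]
wrist_force: [-0.1, 1.2, -0.1]
finger_gap: 1.0
```

```bash
python3 -c "
from fit import *
s=info()
look('m1b',exp=[.456,.114],ths=[.5])
ramp([.4561,.1138,.042],.5122-np.pi/2,fr=(.1,.2,.25,.2,.15,.1))"
```

```text
t 25.62 pos [0.4818 0.1158 0.1091] yaw -1.0655 down-axis tilt world [ 0.0491 -0.0127] toolframe [0.035  0.0368] F [-0.1  1.2 -0.1] M [-0.03  0.04  0.  ] gap 88.0
conf 0.71 xyth [0.4554 0.113  0.5082 0.1894] [258. 264.  95. 109.]
dist mm [-26.  -2. -68.] turn -0.007
[[-1,[-1,7,-3],-0],[-1,[-3,13,-5],-0],[-1,[-3,17,-7],-0],[-1,[-3,13,-5],-0.01],[-1,[-2,10,-4],0]]
[[-1,[-2,7,-2],0]]
```

Call:
step_arm:
  targets:
    - [-1, [-6, 3, -9], 0]
    - [-1, [-8, 6, -14], 0]
    - [-1, [0, 10, 0], 0]
    - [-1, [0, 12, 0], 0]
    - [-1, [0, 0, 0], 0]

```text
time_s: 26.13
tool_pos: [0.462, 0.1159, 0.0831]
tcp_rot: [-0.601, 0.336, -0.382, 0.617]
wrist_force: [0.5, -0.0, -0.1]
finger_gap: 1.005
```

```bash
python3 -c "
from fit import *
s=info()
ramp([.4555,.1134,.042],.51-np.pi/2,fr=(.2,.25,.3,.25))"
```

```text
t 26.13 pos [0.462  0.1159 0.0831] yaw -1.0668 down-axis tilt world [ 0.0666 -0.0127] toolframe [0.0434 0.0521] F [ 0.5 -0.  -0.1] M [-0.05  0.04  0.03] gap 88.4
dist mm [ -7.  -3. -41.] turn -0.006
[[-1,[-1,8,-2],-0],[-1,[-0,10,-2],-0],[-1,[-1,12,-3],-0],[-1,[-1,11,-2],-0.01]]
```

Call:
step_arm:
  targets:
    - [-1, [-1, 8, -3], 0]
    - [-1, [-1, 10, -3], 0]
    - [-1, [-1, 12, -3], 0]
    - [-1, [-1, 8, -2], 0]
    - [-1, [0, 0, 0], 0]

```text
time_s: 26.55
tool_pos: [0.4563, 0.1131, 0.045]
tcp_rot: [-0.599, 0.334, -0.384, 0.618]
wrist_force: [-0.2, 1.3, 0.6]
finger_gap: 0.999
```

```bash
python3 -c "
from fit import *
s=info()
ramp([.4555,.1134,.0435],.51-np.pi/2,fr=(1,1))"
```

```text
t 26.55 pos [0.4563 0.1131 0.045 ] yaw -1.0675 down-axis tilt world [ 0.0745 -0.0128] toolframe [0.0473 0.059 ] F [-0.2  1.3  0.6] M [-0.    0.05  0.06] gap 87.9
dist mm [-1.  0. -1.] turn -0.007
[[-1,[-0,1,-0],-0],[-1,[-1,0,-1],-0.01]]
```

Call:
step_arm:
  targets:
    - [1, [0, 0, 0], 0]
    - [1, [0, 0, 0], 0]
    - [1, [0, 0, 0], 0]
    - [1, [0, 0, 0], 0]
    - [1, [0, 0, 0], 0]
  force: 30

```text
time_s: 26.97
tool_pos: [0.458, 0.1131, 0.0464]
tcp_rot: [-0.599, 0.333, -0.385, 0.618]
wrist_force: [-0.7, 0.8, 0.4]
finger_gap: 0.645
```

Call:
step_arm:
  targets:
    - [1, [0, 0, 0], 0]
    - [1, [0, 0, 0], 0]
    - [1, [0, 0, 0], 0]

```text
time_s: 27.22
tool_pos: [0.4582, 0.1132, 0.0468]
tcp_rot: [-0.598, 0.333, -0.385, 0.619]
wrist_force: [-0.1, 0.1, -1.6]
finger_gap: 0.633
```

Call:
step_arm:
  targets:
    - [1, [0, -20, 0], 0]
    - [1, [0, -30, 0], 0]
    - [1, [0, -25, 0], 0]
    - [1, [0, -15, 0], 0]
    - [1, [0, -8, 0], 0]

```text
time_s: 27.63
tool_pos: [0.4467, 0.1143, 0.1446]
tcp_rot: [-0.6, 0.336, -0.382, 0.617]
wrist_force: [1.0, 0.1, -2.2]
finger_gap: 0.632
```

Call:
step_arm:
  targets:
    - [1, [0, -4, 0], 0]
    - [1, [0, -2, 0], 0]
    - [1, [0, 0, 0], 0]

```text
time_s: 27.88
tool_pos: [0.447, 0.1144, 0.1522]
tcp_rot: [-0.6, 0.335, -0.383, 0.617]
wrist_force: [-0.4, 0.3, -1.8]
finger_gap: 0.634
```

```bash
python3 -c "
from fit import *
s=info();print(s['effort'])
ramp([.6433,.0435,.17],.44-np.pi/2,clo=1,fr=(.05,.1,.15,.2,.2,.15,.1,.05))"
```

```text
t 27.88 pos [0.447  0.1144 0.1522] yaw -1.0676 down-axis tilt world [ 0.0706 -0.0128] toolframe [0.0453 0.0557] F [-0.4  0.3 -1.8] M [0.04 0.06 0.02] gap 55.8
[ 6.46636798e-02 -3.23079765e+01 -3.07051384e+01 -1.33922766e-02
 -2.87064146e-01  3.36004567e-03]
dist mm [196. -71.  18.] turn 0.063
[[1,[8,-0,7],0],[1,[16,-0,14],0.01],[1,[23,-1,21],0.01],[1,[31,-1,28],0.01],[1,[31,-0,28],0.01]]
[[1,[22,-1,22],0.01],[1,[15,0,15],0.01],[1,[8,-0,7],0]]
```

Call:
step_arm:
  targets:
    - [1, [30, 0, 27], 0.01]
    - [1, [30, 0, 27], 0.01]
    - [1, [30, 0, 27], 0.01]
    - [1, [22, -1, 21], 0.01]
    - [1, [15, -1, 14], 0.01]
  force: 40

```text
time_s: 28.3
tool_pos: [0.6038, 0.057, 0.1545]
tcp_rot: [-0.594, 0.356, -0.391, 0.606]
wrist_force: [-0.7, -0.7, -2.1]
finger_gap: 0.633
```

Call:
step_arm:
  targets:
    - [1, [9, 0, 9], 0.01]
    - [1, [6, 0, 6], 0]
    - [1, [3, 0, 3], 0]
    - [1, [0, 0, 0], 0]
    - [1, [0, 0, 0], 0]

```text
time_s: 28.72
tool_pos: [0.6301, 0.0451, 0.1468]
tcp_rot: [-0.593, 0.364, -0.393, 0.602]
wrist_force: [0.6, 0.7, -2.3]
finger_gap: 0.631
```

```bash
cat >> h.py <<'E'
def seat(i,off=(0,0),z=.17,clo=1,fr=(.2,.25,.25,.2,.1),s=None,rd=0):
    "bring held model (offset off = tool x,z m of model relative to TCP) over seat list entry i"
    import json; S=json.load(open('seats.json'))[i]; th=S[3]-np.pi/2
    ex=np.array([np.cos(th),np.sin(th)]); ez=np.array([-np.sin(th),np.cos(th)])
    t=np.array(S[:2])-ex*off[0]-ez*off[1]
    ramp([t[0],t[1],z],th,clo=clo,fr=fr,rd=rd)
E
python3 -c "
from fit import *
s=info()
snap('wrist','s1.png')
seat(0,(0,-.0023),.17)"
```

```text
t 28.72 pos [0.6301 0.0451 0.1468] yaw -1.1294 down-axis tilt world [ 0.0414 -0.0104] toolframe [0.0271 0.033 ] F [ 0.6  0.7 -2.3] M [ 0.    0.1  -0.04] gap 55.5
dist mm [16. -1. 23.] turn 0.001
[[1,[2,-5,3],0],[1,[2,-5,4],0],[1,[2,-6,3],0],[1,[1,-4,3],0],[1,[1,-3,2],0]]
```

View pics/s1.png

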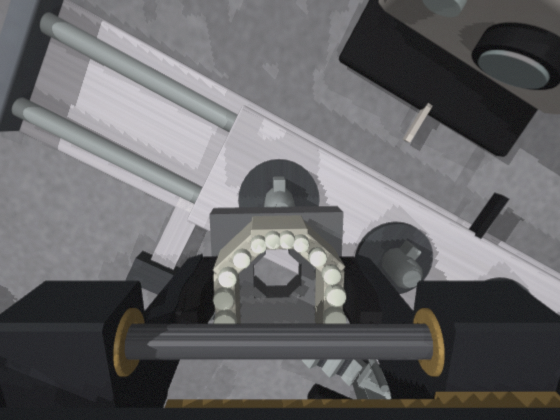

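The view shows the held model level and square to the jaws: front plate edge at row ~209, columns 211–343, with the bore at about (278,270). The seat-3 flange and key are right ahead of it at (279,190). I'll measure the hold offset and refine the seat position.

```bash
python3 -c "
from fit import *
im=cv2.imread('pics/s1.png').mean(2)
print(np.round(im[196:250,225:235].mean(1)).astype(int).tolist())
print('L',np.round(im[222:228,200:222].mean(0)).astype(int).tolist()); print('R',np.round(im[222:228,332:354].mean(0)).astype(int).tolist())
s=snap('wrist'); t=st(); M=R.from_quat(t['tcp_rot']).as_matrix()
p=t['tool_pos']
# predicted seat features in this view
import json; S=json.load(open('seats.json'))[0]
print('pred flange c',w2pix(s,[S[:3]]), 'key',w2pix(s,[[S[0]+k[0]/1000,S[1]+k[1]/1000,S[2]+.014] for k in key(S[3])]).round(1).tolist())
a=np.linspace(0,6.28,13); print(w2pix(s,[[S[0]+.028*np.cos(x),S[1]+.028*np.sin(x),S[2]] for x in a]).round(0).tolist())
# predicted plate corners if model origin at TCP + off
for o in (0,-.0023):
  for z in (-.0467,-.0327):
    P=[p+M[:,0]*x+M[:,2]*(o+.032)+np.array([0,0,z]) for x in (-.032,.032)]
    print(o,z,w2pix(s,P).round(1).tolist())
"
```

```text
[205, 205, 205, 205, 203, 202, 202, 202, 203, 203, 198, 153, 95, 70, 68, 68, 69, 75, 96, 103, 103, 104, 104, 103, 103, 103, 103, 103, 103, 103, 103, 103, 103, 103, 103, 103, 103, 103, 103, 103, 104, 107, 111, 114, 118, 121, 125, 128, 131, 134, 137, 137, 138, 141]
L [177, 184, 191, 196, 195, 191, 188, 186, 185, 174, 115, 103, 103, 103, 103, 103, 103, 103, 103, 103, 103, 103]
R [103, 103, 103, 103, 103, 104, 103, 103, 102, 104, 121, 182, 200, 202, 201, 202, 201, 201, 200, 200, 200, 199]
pred flange c [[285.91874693 209.59832366]] key [[280.9, 189.5], [293.4, 189.5], [293.2, 201.3], [280.9, 201.4]]
[[304.0, 173.0], [283.0, 170.0], [263.0, 177.0], [249.0, 193.0], [246.0, 213.0], [253.0, 232.0], [269.0, 244.0], [289.0, 247.0], [308.0, 241.0], [322.0, 226.0], [326.0, 206.0], [320.0, 187.0], [304.0, 173.0]]
0 -0.0467 [[214.0, 200.6], [339.9, 200.7]]
0 -0.0327 [[209.3, 207.4], [345.9, 207.5]]
-0.0023 -0.0467 [[214.2, 204.9], [339.7, 205.1]]
-0.0023 -0.0327 [[209.6, 212.1], [345.6, 212.2]]
```

```bash
cat >> fit.py <<'E'
def flange(s,S,dz=0,maxrow=None):
    "refine seat xy from dark flange boundary: cast rays from predicted centre, find dark->light edge, fit centre in world plane"
    im=np.asarray(s['image']).astype(float).mean(2); c0=np.array(S[:3]); z=S[2]; pts=[]
    def prof(c,a,rs): 
        q=w2pix(s,[[c[0]+r*np.cos(a),c[1]+r*np.sin(a),z] for r in rs]).astype(np.float32)
        return cv2.remap(im.astype(np.float32),q[:,0].reshape(1,-1),q[:,1].reshape(1,-1),cv2.INTER_LINEAR)[0],q
    rs=np.arange(.014,.042,.0005)
    for a in np.arange(0,2*np.pi,.1):
        v,q=prof(c0,a,rs)
        g=v[4:]-v[:-4]; k=int(np.argmax(g))
        if g[k]>70 and v[max(0,k-6):k].max(initial=0)<110 and (maxrow is None or q[k+2,1]<maxrow): pts.append((c0[0]+rs[k+2]*np.cos(a),c0[1]+rs[k+2]*np.sin(a)))
    pts=np.array(pts)
    if len(pts)<8: print('few',len(pts)); return None
    r=least_squares(lambda c:np.hypot(pts[:,0]-c[0],pts[:,1]-c[1])-.028,c0[:2],loss='soft_l1',f_scale=.0007)
    print('flange n',len(pts),'centre',r.x.round(4),'shift mm',((r.x-c0[:2])*1000).round(1),'rms',np.sqrt((r.fun**2).mean()*1).round(5)); return r.x
E
python3 -c "
from fit import *
import json; S=json.load(open('seats.json'))
info(); s=snap('wrist','s2.png'); info()
flange(s,S[0],maxrow=207);flange(s,S[1])
im=cv2.imread('pics/s2.png').mean(2);print(np.round(im[155:210:3,279]).astype(int).tolist(),np.round(im[190,230:330:4]).astype(int).tolist())
"
```

```text
t 28.82 pos [0.6298 0.0454 0.1472] yaw -1.129 down-axis tilt world [ 0.0415 -0.0104] toolframe [0.0271 0.033 ] F [-0.5  1.4 -1.5] M [ 0.03 -0.05 -0.  ] gap 55.8
t 28.87 pos [0.6301 0.0454 0.1477] yaw -1.129 down-axis tilt world [ 0.0425 -0.0105] toolframe [0.0276 0.0339] F [ 0.9  0.9 -2.5] M [-0.02  0.05  0.04] gap 55.4
flange n 27 centre [0.648  0.0511] shift mm [4.6 7.6] rms 0.00017
flange n 32 centre [ 0.6438 -0.044 ] shift mm [5.7 8.3] rms 0.00196
[182, 136, 70, 70, 70, 68, 70, 92, 134, 151, 152, 150, 115, 118, 128, 139, 152, 134, 67] [199, 201, 196, 70, 70, 71, 70, 69, 72, 69, 110, 149, 136, 134, 79, 55, 50, 50, 54, 64, 69, 68, 85, 152, 174]
```

The discrepancy comes from my first seat fit: it paired the old picture with a later camera pose, taken while the arm was still settling. I'll correct the seats using the close view.

```bash
python3 -c "
from fit import *
S=json.load(open('seats.json'))
for q in S: q[0]+=.0048;q[1]+=.0078
S[0][:2]=[.648,.0511]
json.dump(S,open('seats.json','w'))
seat(0,(-.0008,-.003),.135,fr=(.15,.25,.3,.3))"
```

```text
dist mm [ 21.   6. -13.] turn 0.002
[[1,[0,2,3],0],[1,[1,3,5],0],[1,[1,4,7],0],[1,[1,5,6],0]]
```

Call:
step_arm:
  targets:
    - [1, [0, 2, 3], 0]
    - [1, [1, 3, 5], 0]
    - [1, [1, 4, 7], 0]
    - [1, [1, 5, 5], 0]
    - [1, [0, 0, 0], 0]

```text
time_s: 29.28
tool_pos: [0.6512, 0.0531, 0.1345]
tcp_rot: [-0.592, 0.362, -0.393, 0.603]
wrist_force: [-0.4, -0.8, -1.6]
finger_gap: 0.632
```

Call:
step_arm:
  targets:
    - [1, [0, 0, 0], 0]
    - [1, [0, 0, 0], 0]

```text
time_s: 29.45
tool_pos: [0.6514, 0.0534, 0.1337]
tcp_rot: [-0.593, 0.362, -0.392, 0.603]
wrist_force: [-0.2, 0.1, -1.6]
finger_gap: 0.632
```

```bash
python3 -c "
from fit import *
info()
seat(0,(-.0008,-.003),.124,fr=(.5,.5),rd=1)
s=snap('wrist','s3.png'); info()
im=cv2.imread('pics/s3.png'); cv2.imwrite('pics/s3c.png',cv2.resize(im[140:340,180:380],(600,600),interpolation=cv2.INTER_CUBIC))
S=json.load(open('seats.json'))[0]
print(w2pix(s,[[S[0],S[1],S[2]+.03]]))
flange(s,S,maxrow=215)
"
```

```text
t 29.45 pos [0.6514 0.0534 0.1337] yaw -1.1268 down-axis tilt world [ 0.0435 -0.0103] toolframe [0.028  0.0348] F [-0.2  0.1 -1.6] M [-0.05  0.07 -0.01] gap 55.6
dist mm [ -0.  -2. -10.] turn 0.004
[[1,[0.6,4.8,-0.7],0.002],[1,[0.6,4.9,-0.7],0.002]]
t 29.5 pos [0.6513 0.0534 0.1337] yaw -1.1269 down-axis tilt world [ 0.0435 -0.0103] toolframe [0.028  0.0349] F [ 0.2 -0.4 -1.3] M [ 0.06  0.03 -0.02] gap 55.6
[[277.61674275 254.31753389]]
flange n 20 centre [0.6487 0.0514] shift mm [0.7 0.3] rms 0.00272
```

View pics/s3c.png

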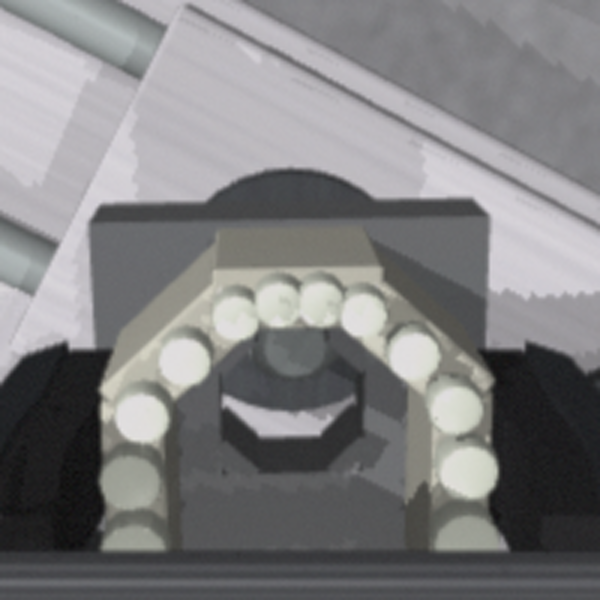

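The shaft top shows at crop (296,345), within about 1 px of the prediction, and the bore centre is at about (292,400), so the hold is lined up to about 1 mm. I'll lower it now.

Call:
step_arm:
  targets:
    - [1, [0.5, 5, -0.5], 0.002]
    - [1, [0.5, 5, -0.5], 0.002]
    - [1, [0, 0, 0], 0]

```text
time_s: 29.75
tool_pos: [0.6513, 0.0517, 0.1233]
tcp_rot: [-0.592, 0.364, -0.394, 0.602]
wrist_force: [-0.9, 1.1, -1.2]
finger_gap: 0.634
```

```bash
python3 -c "
from fit import *
info()
seat(0,(-.0008,-.003),.105,fr=(.2,.2,.2,.2,.2),rd=1)"
```

```text
t 29.75 pos [0.6513 0.0517 0.1233] yaw -1.1313 down-axis tilt world [ 0.0441 -0.0104] toolframe [0.0282 0.0355] F [-0.9  1.1 -1.2] M [0.   0.   0.08] gap 55.8
dist mm [ -0.  -0. -18.] turn -0.001
[[1,[-0.1,3.7,-0.2],-0],[1,[-0.1,3.6,-0.2],-0],[1,[-0.1,3.7,-0.1],-0],[1,[-0.1,3.6,-0.2],-0],[1,[-0.1,3.7,-0.2],-0.001]]
```

Call:
step_arm:
  targets:
    - [1, [0, 4, 0], 0]
    - [1, [0, 4, -0.3], 0]
    - [1, [0, 4, 0], 0]

```text
time_s: 30.0
tool_pos: [0.6517, 0.0511, 0.1109]
tcp_rot: [-0.591, 0.363, -0.394, 0.602]
wrist_force: [-0.4, 0.3, -1.9]
finger_gap: 0.628
```

Call:
step_arm:
  targets:
    - [1, [0, 4, -0.3], 0]
    - [1, [0, 3, 0], 0]
    - [1, [0, 0, 0], 0]

```text
time_s: 30.25
tool_pos: [0.6509, 0.0509, 0.1016]
tcp_rot: [-0.592, 0.364, -0.394, 0.602]
wrist_force: [-0.9, -0.3, -1.9]
finger_gap: 0.628
```

```bash
python3 -c "
from fit import *
info()
seat(0,(-.0008,-.003),.087,fr=(.2,.2,.2,.2,.2),rd=1)"
```

```text
t 30.25 pos [0.6509 0.0509 0.1016] yaw -1.132 down-axis tilt world [ 0.0429 -0.0103] toolframe [0.0276 0.0345] F [-0.9 -0.3 -1.9] M [ 0.02  0.01 -0.01] gap 55.3
dist mm [  0.   1. -15.] turn -0.001
[[1,[-0.2,2.9,-0],-0],[1,[-0.2,2.9,-0],-0.001],[1,[-0.2,2.9,-0],0],[1,[-0.2,2.9,-0],-0],[1,[-0.3,2.9,-0.1],-0]]
```

Call:
step_arm:
  targets:
    - [1, [0, 3, 0], 0]
    - [1, [-0.3, 3, 0], 0]
    - [1, [0, 0, 0], 0]

```text
time_s: 30.5
tool_pos: [0.6511, 0.0511, 0.0948]
tcp_rot: [-0.592, 0.364, -0.394, 0.602]
wrist_force: [-0.4, 0.1, -1.5]
finger_gap: 0.632
```

Call:
step_arm:
  targets:
    - [1, [0, 3, 0], 0]
    - [1, [-0.3, 3, 0], 0]
    - [1, [0, 0, 0], 0]

```text
time_s: 30.75
tool_pos: [0.6518, 0.0513, 0.0892]
tcp_rot: [-0.592, 0.364, -0.394, 0.602]
wrist_force: [-0.6, -0.9, -0.9]
finger_gap: 0.632
```

Call:
step_arm:
  targets:
    - [1, [0, 2, 0], 0]
    - [1, [0, 0, 0], 0]

```text
time_s: 30.92
tool_pos: [0.6524, 0.0513, 0.0894]
tcp_rot: [-0.592, 0.363, -0.394, 0.602]
wrist_force: [0.4, 0.5, -1.2]
finger_gap: 0.63
```

```bash
python3 -c "
from fit import *
info()"
```

```text
t 30.92 pos [0.6524 0.0513 0.0894] yaw -1.1316 down-axis tilt world [ 0.0449 -0.0109] toolframe [0.029  0.0359] F [ 0.4  0.5 -1.2] M [-0.02  0.07 -0.02] gap 55.4
```

Call:
step_arm:
  targets:
    - [-0.5, [0, 0, 0], 0]
    - [-0.5, [0, 0, 0], 0]
    - [-0.5, [0, 0, 0], 0]
    - [-0.5, [0, 0, 0], 0]
    - [-0.5, [0, 0, 0], 0]

```text
time_s: 31.33
tool_pos: [0.6536, 0.0513, 0.0904]
tcp_rot: [-0.591, 0.362, -0.395, 0.603]
wrist_force: [-0.2, -1.3, -0.5]
finger_gap: 0.75
```

Call:
step_arm:
  targets:
    - [-0.5, [0, -20, 0], 0]
    - [-0.5, [0, -30, 0], 0]
    - [-0.5, [0, -35, 0], 0]
    - [-1, [0, -25, -5], 0]
    - [-1, [0, -15, -10], 0]

```text
time_s: 31.75
tool_pos: [0.6308, 0.0467, 0.2117]
tcp_rot: [-0.593, 0.367, -0.391, 0.601]
wrist_force: [0.3, 0.7, 0.6]
finger_gap: 0.877
```

Call:
step_arm:
  targets:
    - [-1, [0, -10, -10], 0]
    - [-1, [0, -5, -5], 0]
    - [-1, [0, -2, -2], 0]
    - [-1, [0, 0, 0], 0]
    - [-1, [0, 0, 0], 0]

```text
time_s: 32.17
tool_pos: [0.6154, 0.0389, 0.2337]
tcp_rot: [-0.592, 0.364, -0.394, 0.602]
wrist_force: [-0.2, 0.1, -0.1]
finger_gap: 0.997
```

```bash
python3 -c "
from fit import *
info()
s=snap('wrist','s4.png'); info()
ramp([.39,.25,.24],-.24-np.pi/2,fr=(.05,.1,.15,.2,.2,.2,.1))
S=json.load(open('seats.json'))
print(w2pix(s,[q[:3] for q in S]).round())
im=cv2.imread('pics/s4.png');cv2.imwrite('pics/s4c.png',cv2.resize(im,(800,600)))
"
```

```text
t 32.17 pos [0.6154 0.0389 0.2337] yaw -1.1318 down-axis tilt world [ 0.0428 -0.0104] toolframe [0.0276 0.0343] F [-0.2  0.1 -0.1] M [-0.    0.01 -0.06] gap 87.8
t 32.22 pos [0.6153 0.0389 0.2334] yaw -1.1317 down-axis tilt world [ 0.0423 -0.0103] toolframe [0.0273 0.0339] F [0.3 0.7 0.1] M [-0.03  0.05  0.03] gap 88.2
dist mm [-225.  211.    7.] turn 0.679
[[-1,[-14,-1,-6],0.03],[-1,[-29,-2,-12],0.07],[-1,[-41,-2,-21],0.1],[-1,[-51,-4,-34],0.14],[-1,[-47,-4,-40],0.14]]
[[-1,[-40,-3,-47],0.13],[-1,[-17,-2,-26],0.07]]
[[277. 162.]
 [364. 209.]
 [445. 252.]
 [519. 292.]]
```

View pics/s4c.png

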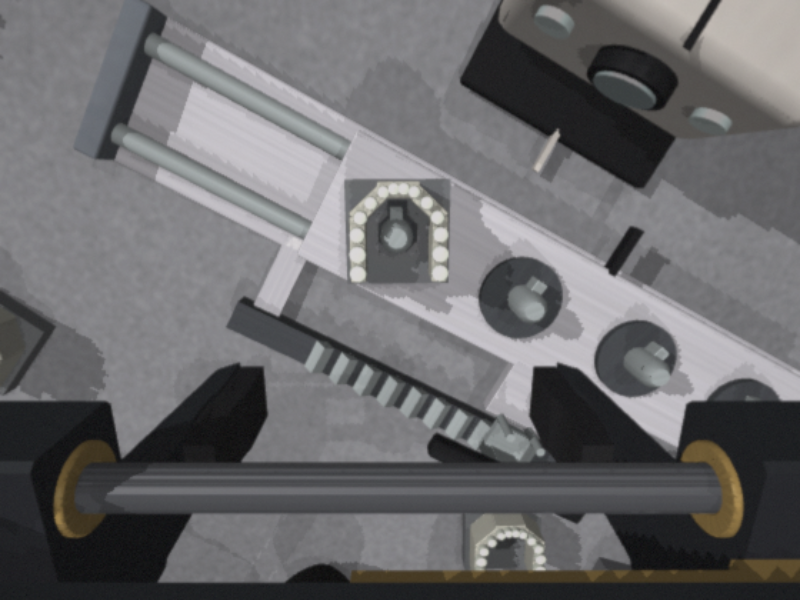

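Spindle 3 is done: the model sits square with the key visible in its keyway at (397,215), and the other spindles match the predictions. Next is the model at y = 0.29.

```bash
python3 -c "
from fit import *
ramp([.39,.304,.23],-.24-np.pi/2,fr=(.04,.08,.11,.11,.11,.11,.11,.11,.11,.11))"
```

```text
dist mm [-225.  265.   -3.] turn 0.679
[[-1,[-13,-0,-4],0.03],[-1,[-27,-1,-8],0.05],[-1,[-36,-1,-13],0.08],[-1,[-35,-1,-15],0.07],[-1,[-34,-1,-19],0.08]]
[[-1,[-32,-1,-20],0.07],[-1,[-30,-1,-23],0.07],[-1,[-29,-1,-25],0.08],[-1,[-27,-1,-28],0.07],[-1,[-25,-1,-29],0.08]]
```

Call:
step_arm:
  targets:
    - [-1, [-13, 0, -4], 0.03]
    - [-1, [-27, -1, -8], 0.05]
    - [-1, [-36, -1, -13], 0.08]
    - [-1, [-35, -1, -15], 0.07]
    - [-1, [-34, -1, -19], 0.08]

```text
time_s: 32.63
tool_pos: [0.5146, 0.1568, 0.2257]
tcp_rot: [-0.521, 0.46, -0.485, 0.532]
wrist_force: [0.1, 0.3, 0.1]
finger_gap: 0.996
```

Call:
step_arm:
  targets:
    - [-1, [-32, -1, -20], 0.07]
    - [-1, [-30, -1, -23], 0.07]
    - [-1, [-29, -1, -25], 0.08]
    - [-1, [-27, -1, -28], 0.07]
    - [-1, [-25, -1, -29], 0.08]

```text
time_s: 33.05
tool_pos: [0.3873, 0.3118, 0.2194]
tcp_rot: [0.419, -0.556, 0.575, -0.429]
wrist_force: [1.0, 1.3, -0.3]
finger_gap: 0.996
```

Call:
step_arm:
  targets:
    - [-1, [0, 0, 0], 0]
    - [-1, [0, 0, 0], 0]
    - [-1, [0, 0, 0], 0]

```text
time_s: 33.3
tool_pos: [0.381, 0.3173, 0.2167]
tcp_rot: [0.423, -0.555, 0.573, -0.43]
wrist_force: [-1.1, -0.4, 0.5]
finger_gap: 1.001
```

```bash
python3 -c "
from fit import *
info()
s,im,o=look('m2',exp=[.448,.29],ths=[-.24,.1])
m=o[0]
ramp([m[0],m[1],.09],m[2]-np.pi/2,fr=(.05,.1,.2,.3,.3))
"
```

```text
t 33.3 pos [0.381  0.3173 0.2167] yaw -1.8469 down-axis tilt world [ 0.0227 -0.0142] toolframe [0.0075 0.0257] F [-1.1 -0.4  0.5] M [0.05 0.07 0.02] gap 88.1
conf 0.64 xyth [ 0.4482  0.2889 -0.2454  0.1836] [288. 116.  74.  75.]
dist mm [  66.  -28. -127.] turn -0.033
[[-1,[0,7,4],-0],[-1,[1,13,7],-0.01],[-1,[2,27,14],-0],[-1,[2,41,21],-0.01],[-1,[3,41,22],-0.01]]
```

Call:
step_arm:
  targets:
    - [-1, [0, 7, 4], 0]
    - [-1, [1, 13, 8], -0.01]
    - [-1, [2, 25, 15], 0]
    - [-1, [2, 35, 20], -0.01]
    - [-1, [3, 35, 18], -0.01]

```text
time_s: 33.82
tool_pos: [0.4566, 0.2878, 0.1072]
tcp_rot: [0.424, -0.548, 0.569, -0.443]
wrist_force: [0.4, 1.1, 0.2]
finger_gap: 1.001
```

Call:
step_arm:
  targets:
    - [-1, [0, 0, 0], 0]
    - [-1, [0, 0, 0], 0]

```text
time_s: 33.98
tool_pos: [0.4567, 0.2816, 0.0979]
tcp_rot: [0.427, -0.55, 0.569, -0.437]
wrist_force: [0.6, -0.0, -0.2]
finger_gap: 0.996
```

```bash
python3 -c "
from fit import *
info()
ramp([.4482,.2889,.0435],-.2454-np.pi/2,fr=(.2,.25,.3,.25))
"
```

```text
t 33.98 pos [0.4567 0.2816 0.0979] yaw -1.8278 down-axis tilt world [ 0.0273 -0.0133] toolframe [0.006  0.0297] F [ 0.6 -0.  -0.2] M [ 0.   -0.05  0.  ] gap 87.6
dist mm [ -9.   7. -54.] turn -0.012
[[-1,[-1,11,-2],-0],[-1,[-1,13,-3],-0.01],[-1,[-2,17,-4],0],[-1,[-1,13,-3],-0]]
```

Call:
step_arm:
  targets:
    - [-1, [-2, 11, -3], 0]
    - [-1, [-2, 13, -3], -0.01]
    - [-1, [-1, 15, -4], 0]
    - [-1, [-1, 9, -3], 0]
    - [-1, [0, 0, 0], 0]

```text
time_s: 34.4
tool_pos: [0.4495, 0.2902, 0.0519]
tcp_rot: [0.426, -0.548, 0.569, -0.441]
wrist_force: [0.8, 0.2, -0.8]
finger_gap: 1.002
```

```bash
python3 -c "
from fit import *
info()
ramp([.4482,.2889,.0435],-.2454-np.pi/2,fr=(.5,.5))
"
```

```text
t 34.4 pos [0.4495 0.2902 0.0519] yaw -1.822 down-axis tilt world [ 0.0349 -0.0103] toolframe [0.0013 0.0364] F [ 0.8  0.2 -0.8] M [ 0.04  0.02 -0.05] gap 88.1
dist mm [-1. -1. -8.] turn -0.006
[[-1,[1,4,-1],-0],[-1,[1,4,-0],-0.01]]
```

Call:
step_arm:
  targets:
    - [-1, [1, 4, -1], 0]
    - [-1, [0, 4, -1], 0]
    - [1, [0, 0, 0], 0]
    - [1, [0, 0, 0], 0]
    - [1, [0, 0, 0], 0]
  force: 40

```text
time_s: 34.82
tool_pos: [0.4491, 0.2914, 0.0473]
tcp_rot: [0.424, -0.547, 0.569, -0.444]
wrist_force: [0.4, 0.0, -0.2]
finger_gap: 0.797
```

Call:
step_arm:
  targets:
    - [1, [0, 0, 0], 0]
    - [1, [0, 0, 0], 0]
    - [1, [0, 0, 0], 0]
    - [1, [0, 0, 0], 0]
    - [1, [0, 0, 0], 0]

```text
time_s: 35.23
tool_pos: [0.4497, 0.2914, 0.0482]
tcp_rot: [0.423, -0.547, 0.57, -0.444]
wrist_force: [0.9, -0.2, -1.5]
finger_gap: 0.629
```

```bash
python3 -c "
from fit import *
info()"
```

```text
t 35.23 pos [0.4497 0.2914 0.0482] yaw -1.8206 down-axis tilt world [ 0.0425 -0.0074] toolframe [-0.0033  0.0431] F [ 0.9 -0.2 -1.5] M [0.05 0.07 0.07] gap 55.4
```

Call:
step_arm:
  targets:
    - [1, [0, -20, 0], 0]
    - [1, [0, -30, 0], 0]
    - [1, [0, -25, 0], 0]
    - [1, [0, -15, 0], 0]
    - [1, [0, -8, 0], 0]

```text
time_s: 35.65
tool_pos: [0.4421, 0.2906, 0.1453]
tcp_rot: [0.427, -0.548, 0.569, -0.44]
wrist_force: [0.4, 0.7, -1.2]
finger_gap: 0.629
```

Call:
step_arm:
  targets:
    - [1, [0, -4, 0], 0]
    - [1, [0, -2, 0], 0]
    - [1, [0, 0, 0], 0]

```text
time_s: 35.9
tool_pos: [0.4426, 0.291, 0.1529]
tcp_rot: [0.426, -0.548, 0.569, -0.441]
wrist_force: [-0.3, -0.7, -1.7]
finger_gap: 0.63
```

```bash
python3 -c "
from fit import *
info()
seat(1,(0,0),.165,fr=(.12,.12,.12,.12,.12,.12,.1,.08,.05,.03))"
```

```text
t 35.9 pos [0.4426 0.291  0.1529] yaw -1.8213 down-axis tilt world [ 0.0353 -0.0099] toolframe [0.0009 0.0366] F [-0.3 -0.7 -1.7] M [ 0.04  0.05 -0.03] gap 55.4
dist mm [ 200. -336.   12.] turn -0.134
[[1,[34,-0,34],-0.02],[1,[34,-0,33],-0.01],[1,[35,-1,33],-0.02],[1,[35,0,32],-0.02],[1,[36,-0,32],-0.01]]
[[1,[37,-0,31],-0.02],[1,[30,-0,26],-0.01],[1,[25,-1,20],-0.01],[1,[16,0,12],-0.01],[1,[9,0,7],-0]]
```

Call:
step_arm:
  targets:
    - [1, [28, -3, 28], -0.02]
    - [1, [28, -3, 27], -0.02]
    - [1, [28, -2, 27], -0.01]
    - [1, [28, -2, 26], -0.02]
    - [1, [29, -1, 26], -0.02]

```text
time_s: 36.32
tool_pos: [0.5393, 0.1262, 0.1621]
tcp_rot: [0.459, -0.527, 0.542, -0.467]
wrist_force: [1.0, -0.9, -1.4]
finger_gap: 0.633
```

Call:
step_arm:
  targets:
    - [1, [29, -1, 26], -0.01]
    - [1, [29, 0, 25], -0.01]
    - [1, [28, 0, 24], -0.01]
    - [1, [24, 0, 18], -0.01]
    - [1, [16, 0, 11], 0]

```text
time_s: 36.73
tool_pos: [0.6284, -0.0231, 0.1585]
tcp_rot: [0.472, -0.52, 0.531, -0.475]
wrist_force: [1.0, -0.2, -1.2]
finger_gap: 0.633
```

Call:
step_arm:
  targets:
    - [1, [8, 0, 5], 0]
    - [1, [4, 0, 2], 0]
    - [1, [2, 0, 0], 0]
    - [1, [0, 0, 0], 0]
    - [1, [0, 0, 0], 0]

```text
time_s: 37.15
tool_pos: [0.6321, -0.0409, 0.1524]
tcp_rot: [0.472, -0.523, 0.529, -0.472]
wrist_force: [0.1, -0.3, -1.5]
finger_gap: 0.637
```

```bash
cat >> fit.py <<'E'
def held(s,h):
    "offset of held model origin from TCP (tool x,z) from the plate's front top edge; h = TCP height over model underside"
    im=cv2.cvtColor(np.asarray(s['image']),cv2.COLOR_RGB2GRAY).astype(float); t=st(); M=R.from_quat(t['tcp_rot']).as_matrix(); p=np.array(t['tool_pos'])
    g=lambda x,z:w2pix(s,[p+M[:,0]*x+M[:,2]*z+np.array([0,0,.014-h])])[0]
    smp=lambda P:cv2.remap(im.astype(np.float32),P[:,0].astype(np.float32).reshape(1,-1),P[:,1].astype(np.float32).reshape(1,-1),cv2.INTER_LINEAR)[0]
    q=np.arange(.020,.042,.00025); fz=[]
    for x in (-.027,-.024,-.021,.021,.024,.027):
        v=smp(np.array([g(x,z) for z in q])); d=v[:-4]-v[4:]; k=np.argmax(d*(q[:-4]>.024)*(v[:-4]<125)); fz.append(q[k+2]-.032)
    sx=[]
    for z in (.018,.021,.024):
        e=[]
        for sg in (-1,1):
            q2=np.arange(.024,.040,.00025); v=smp(np.array([g(sg*x,z) for x in q2])); d=np.abs(v[4:]-v[:-4]); k=np.argmax(d*(q2[4:]>.0285)); e.append(sg*q2[k+2])
        sx.append((sum(e)/2,e[1]-e[0]))
    print('front z off mm',(np.array(fz)*1000).round(2),'side (x off,width) mm',(np.array(sx)*1000).round(2).tolist())
E
python3 -c "
from fit import *
info(); s=snap('wrist','t1.png'); held(s,.0482)
S=json.load(open('seats.json')); flange(s,S[1],maxrow=207)
seat(1,(0,-.001),.14)
im=cv2.imread('pics/t1.png');cv2.imwrite('pics/t1c.png',im[60:340,130:430])
"
```

```text
t 37.15 pos [ 0.6321 -0.0409  0.1524] yaw -1.6788 down-axis tilt world [ 0.0049 -0.0062] toolframe [0.0056 0.0055] F [ 0.1 -0.3 -1.5] M [ 0.02 -0.06 -0.02] gap 56.1
front z off mm [-1.5  -1.5  -1.5  -1.25 -1.25 -1.25] side (x off,width) mm [[-0.13, 63.75], [-1.13, 65.25], [-1.25, 65.5]]
flange n 27 centre [ 0.6434 -0.045 ] shift mm [ 0.5 -0.4] rms 0.00036
dist mm [ 12.  -4. -12.] turn 0.009
[[1,[1,2,2],0],[1,[0,4,4],0],[1,[1,3,3],0.01],[1,[1,2,2],-0],[1,[-0,1,1],-0]]
```

View pics/t1c.png

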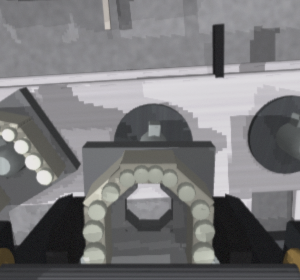

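The held model is centred and level, with the seat-2 flange and key straight ahead of it (crop 154,128). I'll lower it.

```bash
python3 -c "
from fit import *
S=json.load(open('seats.json')); S[1][:2]=[.6434,-.045]; json.dump(S,open('seats.json','w'))
seat(1,(-.0007,-.0014),.128,fr=(.15,.25,.3,.3))
"
```

```text
dist mm [ 13.  -5. -24.] turn 0.009
[[1,[1,4,2],0],[1,[1,6,3],0],[1,[1,7,4],0.01],[1,[1,7,4],-0]]
```

Call:
step_arm:
  targets:
    - [1, [1, 4, 2], 0]
    - [1, [1, 6, 3], 0]
    - [1, [1, 7, 4], 0.01]
    - [1, [1, 7, 3], 0]
    - [1, [0, 0, 0], 0]

```text
time_s: 37.62
tool_pos: [0.6441, -0.0422, 0.127]
tcp_rot: [0.471, -0.525, 0.53, -0.471]
wrist_force: [-0.2, -0.2, -1.5]
finger_gap: 0.634
```

Call:
step_arm:
  targets:
    - [1, [0, 0, 0], 0]

```text
time_s: 37.7
tool_pos: [0.644, -0.0421, 0.1261]
tcp_rot: [0.471, -0.525, 0.53, -0.471]
wrist_force: [-0.7, -0.1, -1.6]
finger_gap: 0.634
```

```bash
python3 -c "
from fit import *
info()
S=json.load(open('seats.json'));s=snap('wrist');print('shaft',w2pix(s,[[S[1][0],S[1][1],S[1][2]+.03]]));flange(s,S[1],maxrow=210)
seat(1,(-.0007,-.0014),.110,fr=(.25,.25,.25,.25),rd=1)
"
```

```text
t 37.7 pos [ 0.644  -0.0421  0.1261] yaw -1.6841 down-axis tilt world [ 0.0048 -0.0055] toolframe [0.0049 0.0054] F [-0.7 -0.1 -1.6] M [ 0.01 -0.01 -0.02] gap 55.8
shaft [[284.46677996 249.62888655]]
flange n 18 centre [ 0.644  -0.0456] shift mm [ 0.6 -0.6] rms 0.00296
dist mm [  1.  -4. -16.] turn 0.003
[[1,[0.9,4,0.3],0.001],[1,[0.9,4,0.3],0.001],[1,[0.9,4,0.4],0],[1,[0.8,4,0.3],0.001]]
```

Call:
step_arm:
  targets:
    - [1, [3.5, 1, 1.2], 0.002]
    - [1, [0, 0, 0], 0]
    - [1, [0, 0, 0], 0]

```text
time_s: 38.0
tool_pos: [0.6447, -0.0461, 0.125]
tcp_rot: [0.47, -0.526, 0.531, -0.47]
wrist_force: [0.1, 0.0, -0.2]
finger_gap: 0.625
```

```bash
python3 -c "
from fit import *
info()
seat(1,(-.0007,-.0014),.106,fr=(.2,.2,.2,.2,.2),rd=1)
"
```

```text
t 38.0 pos [ 0.6447 -0.0461  0.125 ] yaw -1.6864 down-axis tilt world [ 0.0044 -0.0055] toolframe [0.0049 0.005 ] F [ 0.1  0.  -0.2] M [0.08 0.03 0.03] gap 55.0
dist mm [  0.   0. -19.] turn 0.001
[[1,[-0.1,3.8,-0],0],[1,[-0,3.8,-0],0],[1,[-0.1,3.8,-0.1],0.001],[1,[-0.1,3.8,0],-0],[1,[-0.1,3.8,-0],0]]
```

Call:
step_arm:
  targets:
    - [1, [0, 4, 0], 0]
    - [1, [0, 4, 0], 0]
    - [1, [0, 4, 0], 0]
    - [1, [0, 3, 0], 0]
    - [1, [0, 0, 0], 0]

```text
time_s: 38.42
tool_pos: [0.6451, -0.0467, 0.1094]
tcp_rot: [0.47, -0.525, 0.531, -0.47]
wrist_force: [-0.2, -0.5, -0.9]
finger_gap: 0.633
```

```bash
python3 -c "
from fit import *
info()
seat(1,(-.0007,-.0014),.0905,fr=(.2,.2,.2,.2,.2),rd=1)
"
```

```text
t 38.42 pos [ 0.6451 -0.0467  0.1094] yaw -1.687 down-axis tilt world [ 0.0059 -0.0058] toolframe [0.0051 0.0065] F [-0.2 -0.5 -0.9] M [0.04 0.06 0.08] gap 55.7
dist mm [ -0.   1. -19.] turn 0.0
[[1,[-0.2,3.8,-0.1],0],[1,[-0.1,3.7,-0.1],0],[1,[-0.2,3.8,-0.1],0],[1,[-0.2,3.8,-0.2],0],[1,[-0.2,3.8,-0.1],0]]
```

Call:
step_arm:
  targets:
    - [1, [-0.4, 4, 0], 0]
    - [1, [-0.2, 4, 0], 0]
    - [1, [-0.2, 3, 0], 0]
    - [1, [0, 3, 0], 0]
    - [1, [0, 0, 0], 0]

```text
time_s: 38.83
tool_pos: [0.6449, -0.0457, 0.0933]
tcp_rot: [0.47, -0.525, 0.531, -0.47]
wrist_force: [-0.5, 0.9, -1.8]
finger_gap: 0.634
```

Call:
step_arm:
  targets:
    - [1, [0, 3, 0], 0]
    - [1, [0, 0, 0], 0]

```text
time_s: 39.0
tool_pos: [0.6456, -0.0458, 0.0911]
tcp_rot: [0.47, -0.525, 0.531, -0.47]
wrist_force: [0.5, 0.1, -0.5]
finger_gap: 0.63
```

```bash
python3 -c "
from fit import *
info()
"
```

```text
t 39.0 pos [ 0.6456 -0.0458  0.0911] yaw -1.6867 down-axis tilt world [ 0.0063 -0.006 ] toolframe [0.0053 0.0069] F [ 0.5  0.1 -0.5] M [ 0.04  0.04 -0.02] gap 55.4
```

Call:
step_arm:
  targets:
    - [-0.5, [0, 0, 0], 0]
    - [-0.5, [0, 0, 0], 0]
    - [-0.5, [0, 0, 0], 0]
    - [-0.5, [0, 0, 0], 0]
    - [-0.5, [0, 0, 0], 0]

```text
time_s: 39.42
tool_pos: [0.6466, -0.0461, 0.0921]
tcp_rot: [0.469, -0.524, 0.532, -0.471]
wrist_force: [0.1, 0.0, 0.1]
finger_gap: 0.75
```

Call:
step_arm:
  targets:
    - [-0.5, [0, -20, 0], 0]
    - [-0.5, [0, -30, 0], 0]
    - [-0.5, [0, -35, 0], 0]
    - [-1, [0, -25, -5], 0]
    - [-1, [0, -15, -8], 0]

```text
time_s: 39.83
tool_pos: [0.6294, -0.0432, 0.2147]
tcp_rot: [0.472, -0.528, 0.528, -0.468]
wrist_force: [-1.0, 0.5, 0.2]
finger_gap: 0.88
```

Call:
step_arm:
  targets:
    - [-1, [0, -8, -5], 0]
    - [-1, [0, -4, -2], 0]
    - [-1, [0, -2, 0], 0]
    - [-1, [0, 0, 0], 0]

```text
time_s: 40.17
tool_pos: [0.623, -0.0425, 0.2337]
tcp_rot: [0.471, -0.526, 0.53, -0.47]
wrist_force: [1.2, -0.4, -0.4]
finger_gap: 0.997
```

```bash
python3 -c "
from fit import *
info()
s=snap('wrist','u1.png')
S=json.load(open('seats.json'));
for i in (2,3): flange(s,S[i])
print(w2pix(s,[q[:3] for q in S]).round())
im=cv2.imread('pics/u1.png');cv2.imwrite('pics/u1c.png',im[20:260])
ramp([.398,-.169,.22],.464-np.pi/2,fr=(.05,.09,.123,.123,.123,.123,.123,.123,.12))
"
```

```text
t 40.17 pos [ 0.623  -0.0425  0.2337] yaw -1.687 down-axis tilt world [ 0.003  -0.0052] toolframe [0.0048 0.0036] F [ 1.2 -0.4 -0.4] M [ 0.06  0.05 -0.02] gap 87.7
flange n 38 centre [ 0.6383 -0.1405] shift mm [ 0.7 -0. ] rms 0.00056
flange n 40 centre [ 0.6339 -0.2348] shift mm [1.5 1.5] rms 0.00096
[[176. 177.]
 [279. 170.]
 [382. 165.]
 [486. 158.]]
dist mm [-225. -127.  -13.] turn -0.58
[[-1,[8,1,-10],-0.03],[-1,[13,1,-20],-0.05],[-1,[16,1,-27],-0.07],[-1,[15,2,-28],-0.07],[-1,[13,2,-29],-0.08]]
[[-1,[10,1,-30],-0.07],[-1,[8,2,-31],-0.07],[-1,[6,2,-31],-0.07],[-1,[4,1,-31],-0.07]]
```

View pics/u1c.png

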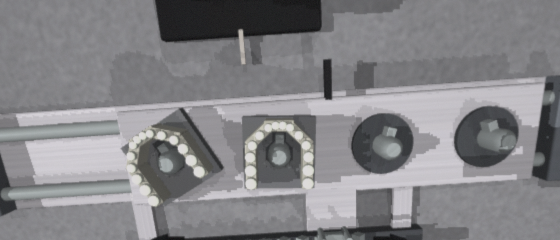

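Both models are seated with their keys in the keyways (crop (167,160) and (279,150)). On to the third.

Call:
step_arm:
  targets:
    - [-1, [8, 1, -10], -0.03]
    - [-1, [13, 1, -20], -0.05]
    - [-1, [16, 1, -27], -0.07]
    - [-1, [15, 2, -28], -0.07]
    - [-1, [13, 2, -29], -0.08]

```text
time_s: 40.63
tool_pos: [0.5069, -0.1063, 0.2186]
tcp_rot: [0.549, -0.449, 0.446, -0.546]
wrist_force: [-0.6, -0.2, 0.4]
finger_gap: 0.999
```

Call:
step_arm:
  targets:
    - [-1, [10, 1, -30], -0.07]
    - [-1, [8, 2, -31], -0.07]
    - [-1, [6, 2, -31], -0.07]
    - [-1, [4, 1, -25], -0.07]
    - [-1, [0, 0, 0], 0]

```text
time_s: 41.05
tool_pos: [0.3924, -0.1697, 0.2052]
tcp_rot: [0.609, -0.368, 0.355, -0.606]
wrist_force: [-0.7, -0.3, -0.7]
finger_gap: 0.998
```

Call:
step_arm:
  targets:
    - [-1, [0, 0, 0], 0]
    - [-1, [0, 0, 0], 0]
    - [-1, [0, 0, 0], 0]

```text
time_s: 41.3
tool_pos: [0.3918, -0.1696, 0.2032]
tcp_rot: [0.608, -0.371, 0.355, -0.606]
wrist_force: [-0.4, -0.2, 0.4]
finger_gap: 0.997
```

```bash
python3 -c "
from fit import *
S=json.load(open('seats.json'));S[2][:2]=[.6383,-.1405];S[3][:2]=[.6337,-.2352];json.dump(S,open('seats.json','w'))
info()
s,im,o=look('m3',exp=[.4515,-.142],ths=[.46,.1,-.3])
m=o[0]
ramp([m[0],m[1],.09],m[2]-np.pi/2,fr=(.06,.12,.2,.3,.3))
"
```

```text
t 41.3 pos [ 0.3918 -0.1696  0.2032] yaw -1.0789 down-axis tilt world [-0.0199  0.0089] toolframe [-0.0173 -0.0133] F [-0.4 -0.2  0.4] M [-0.01  0.01  0.01] gap 87.8
conf 0.75 xyth [ 0.4512 -0.1413  0.471   0.2037] [290. 117.  74.  83.]
dist mm [  59.   28. -113.] turn 0.022
[[-1,[0,7,4],0],[-1,[1,14,8],0],[-1,[1,23,14],0.01],[-1,[1,34,21],0.01],[-1,[2,34,20],0]]
```

Call:
step_arm:
  targets:
    - [-1, [0, 7, 4], 0]
    - [-1, [1, 14, 8], 0]
    - [-1, [1, 23, 14], 0.01]
    - [-1, [1, 32, 20], 0.01]
    - [-1, [2, 30, 17], 0]

```text
time_s: 41.82
tool_pos: [0.4568, -0.1448, 0.0985]
tcp_rot: [0.605, -0.371, 0.368, -0.602]
wrist_force: [-0.2, -0.6, 0.1]
finger_gap: 1.001
```

Call:
step_arm:
  targets:
    - [-1, [0, 0, 0], 0]
    - [-1, [0, 0, 0], 0]

```text
time_s: 41.98
tool_pos: [0.4557, -0.1402, 0.0906]
tcp_rot: [0.605, -0.374, 0.362, -0.603]
wrist_force: [0.1, 0.2, 0.1]
finger_gap: 1.003
```

```bash
python3 -c "
from fit import *
info()
ramp([.4512,-.1413,.0435],.471-np.pi/2,fr=(.2,.25,.3,.25))
"
```

```text
t 41.98 pos [ 0.4557 -0.1402  0.0906] yaw -1.0948 down-axis tilt world [-0.0164  0.006 ] toolframe [-0.0129 -0.0118] F [0.1 0.2 0.1] M [ 0.01 -0.08  0.03] gap 88.2
dist mm [ -4.  -1. -47.] turn 0.005
[[-1,[-0,9,-1],0],[-1,[-0,12,-1],0],[-1,[-0,14,-1],0],[-1,[-0,12,-1],0.01]]
```

Call:
step_arm:
  targets:
    - [-1, [0, 9, -1], 0]
    - [-1, [0, 12, -1], 0]
    - [-1, [0, 14, -2], 0]
    - [-1, [0, 8, -1], 0]
    - [-1, [0, 0, 0], 0]

```text
time_s: 42.4
tool_pos: [0.4525, -0.1437, 0.0501]
tcp_rot: [0.606, -0.37, 0.364, -0.603]
wrist_force: [-0.3, -0.7, 0.4]
finger_gap: 1.0
```

```bash
python3 -c "
from fit import *
info()
ramp([.4512,-.1413,.0435],.471-np.pi/2,fr=(.5,.5))
"
```

```text
t 42.4 pos [ 0.4525 -0.1437  0.0501] yaw -1.0926 down-axis tilt world [-0.0091  0.001 ] toolframe [-0.0051 -0.0076] F [-0.3 -0.7  0.4] M [ 0.04  0.04 -0.04] gap 88.0
dist mm [-1.  2. -7.] turn 0.007
[[-1,[-1,3,-0],0],[-1,[-2,4,-0],0.01]]
```

Call:
step_arm:
  targets:
    - [-1, [-1, 3, 0], 0]
    - [-1, [-1, 3, 0], 0.01]
    - [1, [0, 0, 0], 0]
    - [1, [0, 0, 0], 0]
    - [1, [0, 0, 0], 0]
  force: 40

```text
time_s: 42.82
tool_pos: [0.4533, -0.1436, 0.0475]
tcp_rot: [0.603, -0.372, 0.371, -0.601]
wrist_force: [-0.1, -0.8, 0.4]
finger_gap: 0.798
```

Call:
step_arm:
  targets:
    - [1, [0, 0, 0], 0]
    - [1, [0, 0, 0], 0]
    - [1, [0, 0, 0], 0]
    - [1, [0, 0, 0], 0]
    - [1, [0, 0, 0], 0]

```text
time_s: 43.23
tool_pos: [0.4537, -0.1437, 0.0482]
tcp_rot: [0.603, -0.371, 0.371, -0.601]
wrist_force: [0.0, -0.4, -0.7]
finger_gap: 0.633
```

```bash
python3 -c "
from fit import *
info()"
```

```text
t 43.23 pos [ 0.4537 -0.1437  0.0482] yaw -1.1047 down-axis tilt world [-0.0024 -0.0031] toolframe [ 0.0017 -0.0036] F [ 0.  -0.4 -0.7] M [-0.01 -0.   -0.03] gap 55.7
```

Call:
step_arm:
  targets:
    - [1, [0, -20, 0], 0]
    - [1, [0, -30, 0], 0]
    - [1, [0, -25, 0], 0]
    - [1, [0, -15, 0], 0]
    - [1, [0, -8, 0], 0]

```text
time_s: 43.65
tool_pos: [0.4504, -0.1414, 0.1456]
tcp_rot: [0.603, -0.375, 0.367, -0.601]
wrist_force: [0.3, 0.4, -2.8]
finger_gap: 0.63
```

Call:
step_arm:
  targets:
    - [1, [0, -4, 0], 0]
    - [1, [0, -2, 0], 0]
    - [1, [0, 0, 0], 0]

```text
time_s: 43.9
tool_pos: [0.451, -0.1417, 0.1528]
tcp_rot: [0.603, -0.374, 0.368, -0.601]
wrist_force: [-0.4, -0.5, -2.5]
finger_gap: 0.629
```

```bash
python3 -c "
from fit import *
info()
S=json.load(open('seats.json'))[2]; print(S)
seat(2,(0,.015),.17,fr=(.15,.15,.15,.15,.12,.1,.08,.05,.03,.02))"
```

```text
t 43.9 pos [ 0.451  -0.1417  0.1528] yaw -1.1048 down-axis tilt world [-0.0101  0.0016] toolframe [-0.006  -0.0083] F [-0.4 -0.5 -2.5] M [-0.05  0.03  0.01] gap 55.4
[0.6383, -0.1405, 0.04120780083972974, -0.30902896592836815]
dist mm [173.   6.  17.] turn 0.775
[[1,[11,-3,24],0.12],[1,[8,-3,24],0.11],[1,[5,-3,26],0.12],[1,[2,-2,25],0.11],[1,[-0,-3,21],0.1]]
[[1,[-3,-2,17],0.08],[1,[-2,-1,14],0.06],[1,[-3,-1,8],0.04],[1,[-1,-1,5],0.02],[1,[-1,0,3],0.01]]
```

Call:
step_arm:
  targets:
    - [1, [11, -3, 24], 0.12]
    - [1, [8, -3, 24], 0.11]
    - [1, [5, -3, 26], 0.12]
    - [1, [2, -2, 25], 0.11]
    - [1, [0, -3, 21], 0.1]

```text
time_s: 44.32
tool_pos: [0.572, -0.1359, 0.1563]
tcp_rot: [-0.475, 0.536, -0.52, 0.465]
wrist_force: [-0.4, -0.3, -0.9]
finger_gap: 0.631
```

Call:
step_arm:
  targets:
    - [1, [-3, -2, 17], 0.08]
    - [1, [-2, -1, 14], 0.06]
    - [1, [-3, -1, 8], 0.04]
    - [1, [-1, -1, 5], 0.02]
    - [1, [-1, 0, 3], 0.01]

```text
time_s: 44.73
tool_pos: [0.6229, -0.1339, 0.1502]
tcp_rot: [-0.415, 0.589, -0.567, 0.4]
wrist_force: [1.1, -0.6, -1.3]
finger_gap: 0.636
```

Call:
step_arm:
  targets:
    - [1, [0, 0, 0], 0]
    - [1, [0, 0, 0], 0]
    - [1, [0, 0, 0], 0]

```text
time_s: 44.98
tool_pos: [0.6212, -0.1331, 0.1459]
tcp_rot: [-0.417, 0.591, -0.564, 0.399]
wrist_force: [0.3, 0.1, -2.9]
finger_gap: 0.631
```

```bash
python3 -c "
from fit import *
info(); s=snap('wrist','t2.png'); held(s,.0482)
S=json.load(open('seats.json')); flange(s,S[2],maxrow=200); print('key',w2pix(s,[[S[2][0]+k[0]/1000,S[2][1]+k[1]/1000,S[2][2]+.014] for k in key(S[2][3])]).round(1).tolist())
seat(2,(-.0007,-.0012),.128,fr=(.15,.25,.3,.3))
im=cv2.imread('pics/t2.png');cv2.imwrite('pics/t2c.png',im[60:340,130:430])
"
```

```text
t 44.98 pos [ 0.6212 -0.1331  0.1459] yaw -1.9118 down-axis tilt world [-0.0416  0.0159] toolframe [-0.0011 -0.0445] F [ 0.3  0.1 -2.9] M [ 0.03 -0.05  0.04] gap 55.5
front z off mm [-3.25 -3.25 -3.25 -3.25 -3.25 -3.25] side (x off,width) mm [[-4.13, 70.25], [-0.75, 64.0], [-0.88, 64.25]]
flange n 33 centre [ 0.6387 -0.1412] shift mm [ 0.4 -0.7] rms 0.00028
key [[274.4, 167.8], [287.3, 167.4], [287.6, 179.7], [274.8, 180.1]]
dist mm [ 18.  -8. -18.] turn -0.032
[[1,[0,3,3],-0],[1,[1,4,5],-0.01],[1,[0,5,7],-0.01],[1,[1,5,6],-0.01]]
```

View pics/t2c.png

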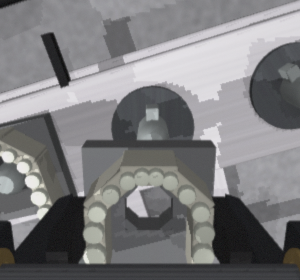

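The hold is fine and the seat-1 key is at crop (153,113), lined up with the model. The tool is tilted by 0.04 rad, and I account for that in the offset. Lowering.

```bash
python3 -c "
from fit import *
S=json.load(open('seats.json')); S[2][:2]=[.6387,-.1412]; json.dump(S,open('seats.json','w'))
seat(2,(-.0007,-.0035),.128,fr=(.15,.25,.3,.3))
"
```

```text
dist mm [ 21. -10. -18.] turn -0.032
[[1,[0,3,4],-0],[1,[1,4,5],-0.01],[1,[1,5,8],-0.01],[1,[1,5,7],-0.01]]
```

Call:
step_arm:
  targets:
    - [1, [0, 5, 4], 0]
    - [1, [1, 5, 6], -0.01]
    - [1, [1, 4, 7], -0.01]
    - [1, [1, 2, 4], -0.01]
    - [1, [1, 1, 1], 0]

```text
time_s: 45.45
tool_pos: [0.6409, -0.1449, 0.1265]
tcp_rot: [-0.426, 0.584, -0.557, 0.409]
wrist_force: [-0.2, 0.4, -2.1]
finger_gap: 0.628
```

Call:
step_arm:
  targets:
    - [1, [0, 0, 0], 0]
    - [1, [0, 0, 0], 0]

```text
time_s: 45.62
tool_pos: [0.6411, -0.1456, 0.1256]
tcp_rot: [-0.426, 0.584, -0.557, 0.409]
wrist_force: [0.1, 0.3, -1.6]
finger_gap: 0.629
```

```bash
python3 -c "
from fit import *
info(); s=snap('wrist'); held(s,.0482)
S=json.load(open('seats.json'));flange(s,S[2],maxrow=205)
seat(2,(-.0007,-.0035),.124,fr=(1,),rd=1)
"
```

```text
t 45.62 pos [ 0.6411 -0.1456  0.1256] yaw -1.8784 down-axis tilt world [-0.042  0.016] toolframe [-0.0025 -0.0449] F [ 0.1  0.3 -1.6] M [ 0.03 -0.08 -0.01] gap 55.4
front z off mm [-3.5  -3.25 -3.5  -3.25 -3.25 -3.25] side (x off,width) mm [[-0.75, 64.0], [-0.75, 64.0], [-1.0, 64.0]]
flange n 22 centre [ 0.6395 -0.1414] shift mm [ 0.8 -0.2] rms 0.00401
dist mm [ 1.  3. -2.] turn 0.001
[[1,[-2.7,1.6,0.1],0.001]]
```

Call:
step_arm:
  targets:
    - [1, [-2.5, 1, 0.2], 0]
    - [1, [0, 0, 0], 0]
    - [1, [0, 0, 0], 0]

```text
time_s: 45.92
tool_pos: [0.6419, -0.1429, 0.125]
tcp_rot: [-0.426, 0.584, -0.557, 0.409]
wrist_force: [0.8, -0.3, -1.5]
finger_gap: 0.632
```

```bash
python3 -c "
from fit import *
info()
seat(2,(-.0007,-.0035),.106,fr=(.2,.2,.2,.2,.2),rd=1)
"
```

```text
t 45.92 pos [ 0.6419 -0.1429  0.125 ] yaw -1.8785 down-axis tilt world [-0.0416  0.0158] toolframe [-0.0025 -0.0445] F [ 0.8 -0.3 -1.5] M [ 0.09 -0.05  0.02] gap 55.6
dist mm [ -0.  -0. -19.] turn 0.001
[[1,[0,3.8,0.2],0],[1,[0.1,3.8,0.1],0.001],[1,[-0,3.8,0.2],-0],[1,[0,3.8,0.1],0],[1,[0.1,3.8,0.2],0]]
```

Call:
step_arm:
  targets:
    - [1, [0, 4, 0.2], 0]
    - [1, [0, 4, 0.2], 0]
    - [1, [0, 4, 0.2], 0]
    - [1, [0, 3, 0.1], 0]
    - [1, [0, 0, 0], 0]

```text
time_s: 46.33
tool_pos: [0.6419, -0.1424, 0.1089]
tcp_rot: [-0.426, 0.583, -0.557, 0.409]
wrist_force: [0.2, 0.2, -2.8]
finger_gap: 0.632
```

```bash
python3 -c "
from fit import *
info()
seat(2,(-.0007,-.0035),.0905,fr=(.2,.2,.2,.2,.2),rd=1)
"
```

```text
t 46.33 pos [ 0.6419 -0.1424  0.1089] yaw -1.878 down-axis tilt world [-0.0411  0.0155] toolframe [-0.0024 -0.0438] F [ 0.2  0.2 -2.8] M [ 0.02 -0.02  0.04] gap 55.6
dist mm [ -0.  -1. -18.] turn 0.002
[[1,[0.1,3.7,0.2],0],[1,[0.1,3.7,0.1],0.001],[1,[0.1,3.6,0.2],0],[1,[0.2,3.7,0.2],0],[1,[0.1,3.7,0.1],0.001]]
```

Call:
step_arm:
  targets:
    - [1, [0.2, 4, 0.2], 0]
    - [1, [0.1, 4, 0.2], 0]
    - [1, [0.1, 3, 0.1], 0]
    - [1, [0, 3, 0.1], 0]
    - [1, [0, 0, 0], 0]

```text
time_s: 46.75
tool_pos: [0.6415, -0.1428, 0.0927]
tcp_rot: [-0.426, 0.584, -0.557, 0.409]
wrist_force: [-0.5, -0.6, -2.8]
finger_gap: 0.631
```

Call:
step_arm:
  targets:
    - [1, [0, 2, 0], 0]
    - [1, [0, 0, 0], 0]

```text
time_s: 46.92
tool_pos: [0.6418, -0.143, 0.0912]
tcp_rot: [-0.426, 0.584, -0.557, 0.409]
wrist_force: [-0.6, 0.5, -2.4]
finger_gap: 0.633
```

```bash
python3 -c "
from fit import *
info()
"
```

```text
t 46.92 pos [ 0.6418 -0.143   0.0912] yaw -1.8782 down-axis tilt world [-0.0412  0.0155] toolframe [-0.0023 -0.044 ] F [-0.6  0.5 -2.4] M [-0.03 -0.06  0.02] gap 55.7
```

Call:
step_arm:
  targets:
    - [-0.5, [0, 0, 0], 0]
    - [-0.5, [0, 0, 0], 0]
    - [-0.5, [0, 0, 0], 0]
    - [-0.5, [0, 0, 0], 0]
    - [-0.5, [0, 0, 0], 0]

```text
time_s: 47.33
tool_pos: [0.6431, -0.1435, 0.093]
tcp_rot: [-0.425, 0.582, -0.559, 0.41]
wrist_force: [0.7, -0.2, 0.2]
finger_gap: 0.75
```

Call:
step_arm:
  targets:
    - [-0.5, [0, -10, 0], 0]
    - [-0.5, [0, -20, 0], 0]
    - [-0.5, [0, -30, 0], 0]
    - [-0.5, [0, -35, 0], 0]
    - [-1, [0, -35, -8], 0]

```text
time_s: 47.75
tool_pos: [0.636, -0.1413, 0.2193]
tcp_rot: [-0.429, 0.588, -0.553, 0.406]
wrist_force: [0.2, -0.5, 0.1]
finger_gap: 0.803
```

Call:
step_arm:
  targets:
    - [-1, [0, 0, 0], 0]
    - [-1, [0, 0, 0], 0]
    - [-1, [0, 0, 0], 0]

```text
time_s: 48.0
tool_pos: [0.6402, -0.1428, 0.2329]
tcp_rot: [-0.425, 0.582, -0.559, 0.41]
wrist_force: [0.6, 0.2, 0.1]
finger_gap: 0.998
```

```bash
python3 -c "
from fit import *
info()
s=snap('wrist','v1.png')
S=json.load(open('seats.json'));flange(s,S[3])
ramp([.375,-.285,.23],.1-np.pi/2,fr=(.1,.13,.13,.13,.13,.12,.1,.08,.05,.03))
"
```

```text
t 48.0 pos [ 0.6402 -0.1428  0.2329] yaw -1.8781 down-axis tilt world [-0.0376  0.0141] toolframe [-0.0021 -0.0401] F [0.6 0.2 0.1] M [0.04 0.02 0.03] gap 87.9
flange n 55 centre [ 0.6338 -0.2366] shift mm [ 0.1 -1.4] rms 0.0006
dist mm [-265. -142.   -2.] turn -0.407
[[-1,[22,1,-21],-0.04],[-1,[27,1,-28],-0.05],[-1,[25,2,-30],-0.06],[-1,[24,1,-31],-0.05],[-1,[22,1,-32],-0.05]]
[[-1,[19,2,-31],-0.05],[-1,[14,1,-26],-0.04],[-1,[11,1,-22],-0.03],[-1,[6,0,-13],-0.03],[-1,[4,0,-9],-0.01]]
```

Call:
step_arm:
  targets:
    - [-1, [22, 1, -21], -0.04]
    - [-1, [27, 1, -28], -0.05]
    - [-1, [25, 2, -30], -0.06]
    - [-1, [24, 1, -31], -0.05]
    - [-1, [22, 1, -32], -0.05]

```text
time_s: 48.47
tool_pos: [0.4731, -0.2287, 0.2237]
tcp_rot: [-0.497, 0.525, -0.493, 0.484]
wrist_force: [0.8, -0.8, 0.6]
finger_gap: 1.001
```

Call:
step_arm:
  targets:
    - [-1, [19, 2, -31], -0.05]
    - [-1, [14, 1, -26], -0.04]
    - [-1, [11, 1, -22], -0.03]
    - [-1, [6, 0, -13], -0.03]
    - [-1, [4, 0, -9], -0.01]

```text
time_s: 48.88
tool_pos: [0.3608, -0.2857, 0.216]
tcp_rot: [0.536, -0.488, 0.445, -0.526]
wrist_force: [0.2, -0.6, -0.2]
finger_gap: 1.003
```

Call:
step_arm:
  targets:
    - [-1, [0, 0, 0], 0]
    - [-1, [0, 0, 0], 0]
    - [-1, [0, 0, 0], 0]

```text
time_s: 49.13
tool_pos: [0.3583, -0.2853, 0.2132]
tcp_rot: [0.534, -0.492, 0.444, -0.525]
wrist_force: [-0.8, 0.3, 1.0]
finger_gap: 1.0
```

```bash
python3 -c "
from fit import *
info()
s,im,o=look('m4',exp=[.435,-.275],rad=.1)
m=o[0]
ramp([m[0],m[1],.09],m[2]-np.pi/2,fr=(.06,.12,.2,.3,.3))
u,v=w2pix(s,[[m[0],m[1],.02]])[0].astype(int);v=max(v,75)
raw=cv2.imread('pics/m4.png'); c=lambda a:cv2.resize(a[v-75:v+75,u-50:u+50],(300,450),interpolation=cv2.INTER_CUBIC)
cv2.imwrite('pics/m4c.png',np.hstack([c(raw),c(im)]))
"
```

```text
t 49.13 pos [ 0.3583 -0.2853  0.2132] yaw -1.4472 down-axis tilt world [-0.0593  0.0351] toolframe [-0.0422 -0.0545] F [-0.8  0.3  1. ] M [ 0.   -0.03 -0.09] gap 88.0
conf 0.92 xyth [ 0.4306 -0.2749  0.1115  0.1778] [288. 101.  76.  84.]
dist mm [  72.   10. -123.] turn 0.013
[[-1,[0,7,5],0],[-1,[1,15,10],0],[-1,[1,24,16],0.01],[-1,[0,37,24],-0],[-1,[1,36,24],0]]
```

View pics/m4c.png

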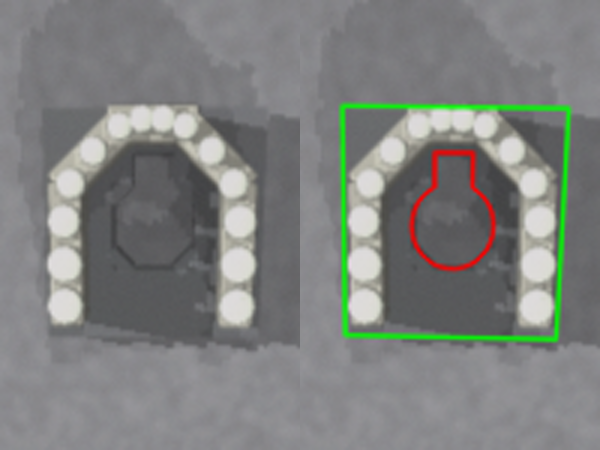

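The fit matches the plate and bore. I'll descend with a gradual stop, which also takes the tilt back towards zero.

Call:
step_arm:
  targets:
    - [-1, [0, 20, 12], 0]
    - [-1, [1, 28, 18], 0]
    - [-1, [1, 24, 16], 0.01]
    - [-1, [0, 18, 12], 0]
    - [-1, [1, 12, 8], 0]

```text
time_s: 49.65
tool_pos: [0.4257, -0.2771, 0.108]
tcp_rot: [0.534, -0.489, 0.45, -0.523]
wrist_force: [-0.2, -0.3, -0.2]
finger_gap: 1.002
```

Call:
step_arm:
  targets:
    - [-1, [0, 7, 5], 0]
    - [-1, [0, 4, 2], 0]
    - [-1, [0, 2, 1], 0]
    - [-1, [0, 0, 0], 0]

```text
time_s: 49.98
tool_pos: [0.4348, -0.2723, 0.0905]
tcp_rot: [0.535, -0.49, 0.446, -0.524]
wrist_force: [1.4, 0.9, 0.2]
finger_gap: 1.003
```

```bash
python3 -c "
from fit import *
info()
ramp([.4306,-.2749,.0435],.1115-np.pi/2,fr=(.25,.3,.25,.13,.07))
"
```

```text
t 49.98 pos [ 0.4348 -0.2723  0.0905] yaw -1.449 down-axis tilt world [-0.0562  0.0303] toolframe [-0.037 -0.052] F [1.4 0.9 0.2] M [ 0.    0.02 -0.01] gap 88.2
dist mm [ -4.  -3. -47.] turn 0.01
[[-1,[1,12,-1],0],[-1,[1,14,-0],0.01],[-1,[1,12,-1],-0],[-1,[1,6,0],-0],[-1,[-0,3,0],0]]
```

Call:
step_arm:
  targets:
    - [-1, [1, 12, -1], 0]
    - [-1, [1, 14, 0], 0.01]
    - [-1, [1, 10, -1], 0]
    - [-1, [0, 5, 0], 0]
    - [-1, [0, 0, 0], 0]

```text
time_s: 50.4
tool_pos: [0.4313, -0.2767, 0.0498]
tcp_rot: [0.532, -0.491, 0.451, -0.522]
wrist_force: [-0.1, 0.1, -0.2]
finger_gap: 1.001
```

```bash
python3 -c "
from fit import *
info()
ramp([.4306,-.2749,.0435],.1115-np.pi/2,fr=(.5,.5))
"
```

```text
t 50.4 pos [ 0.4313 -0.2767  0.0498] yaw -1.4595 down-axis tilt world [-0.0516  0.0253] toolframe [-0.0309 -0.0484] F [-0.1  0.1 -0.2] M [-0.02  0.01 -0.01] gap 88.1
dist mm [-1.  2. -6.] turn -0.0
[[-1,[-1,3,-0],-0],[-1,[-1,3,-0],-0]]
```

Call:
step_arm:
  targets:
    - [-1, [-1, 3, 0], 0]
    - [-1, [-1, 3, 0], 0]
    - [1, [0, 0, 0], 0]
    - [1, [0, 0, 0], 0]
    - [1, [0, 0, 0], 0]
  force: 40

```text
time_s: 50.82
tool_pos: [0.4308, -0.2751, 0.0444]
tcp_rot: [0.532, -0.49, 0.452, -0.521]
wrist_force: [0.1, 0.1, 0.2]
finger_gap: 0.795
```

Call:
step_arm:
  targets:
    - [1, [0, 0, 0], 0]
    - [1, [0, 0, 0], 0]
    - [1, [0, 0, 0], 0]
    - [1, [0, 0, 0], 0]
    - [1, [0, 0, 0], 0]

```text
time_s: 51.23
tool_pos: [0.4313, -0.2754, 0.045]
tcp_rot: [0.533, -0.49, 0.453, -0.521]
wrist_force: [0.7, 0.2, -1.2]
finger_gap: 0.633
```

```bash
python3 -c "
from fit import *
info()"
```

```text
t 51.23 pos [ 0.4313 -0.2754  0.045 ] yaw -1.4594 down-axis tilt world [-0.0495  0.0231] toolframe [-0.0285 -0.0466] F [ 0.7  0.2 -1.2] M [-0.06  0.01 -0.03] gap 55.7
```

Call:
step_arm:
  targets:
    - [1, [0, -20, 0], 0]
    - [1, [0, -30, 0], 0]
    - [1, [0, -25, 0], 0]
    - [1, [0, -15, 0], 0]
    - [1, [0, -8, 0], 0]

```text
time_s: 51.65
tool_pos: [0.4334, -0.2749, 0.1422]
tcp_rot: [0.532, -0.494, 0.449, -0.522]
wrist_force: [0.9, -0.8, -2.3]
finger_gap: 0.633
```

Call:
step_arm:
  targets:
    - [1, [0, -4, 0], 0]
    - [1, [0, -2, 0], 0]
    - [1, [0, 0, 0], 0]

```text
time_s: 51.9
tool_pos: [0.4343, -0.2755, 0.1496]
tcp_rot: [0.532, -0.493, 0.449, -0.522]
wrist_force: [-0.0, 0.2, -2.1]
finger_gap: 0.632
```

```bash
python3 -c "
from fit import *
info()
S=json.load(open('seats.json')); S[3][:2]=[.6338,-.2366]; json.dump(S,open('seats.json','w'))
seat(3,(0,.015),.165,fr=(.06,.1,.14,.17,.17,.14,.1,.06,.04,.02))"
```

```text
t 51.9 pos [ 0.4343 -0.2755  0.1496] yaw -1.4598 down-axis tilt world [-0.0555  0.0294] toolframe [-0.0354 -0.0519] F [-0.   0.2 -2.1] M [-0.05 -0.06  0.01] gap 55.6
dist mm [185.  35.  15.] turn -0.175
[[1,[-1,-1,11],-0.01],[1,[-1,-3,19],-0.02],[1,[-1,-3,26],-0.02],[1,[-1,-5,32],-0.03],[1,[-0,-4,32],-0.03]]
[[1,[1,-3,26],-0.03],[1,[1,-3,19],-0.01],[1,[1,-1,11],-0.01],[1,[0,-1,7],-0.01],[1,[1,-1,4],-0.01]]
```

Call:
step_arm:
  targets:
    - [1, [-1, -1, 11], -0.01]
    - [1, [-1, -3, 19], -0.02]
    - [1, [-1, -3, 26], -0.02]
    - [1, [-1, -5, 32], -0.03]
    - [1, [0, -4, 32], -0.03]

```text
time_s: 52.32
tool_pos: [0.5517, -0.251, 0.1526]
tcp_rot: [0.556, -0.468, 0.415, -0.547]
wrist_force: [0.7, -0.3, -1.8]
finger_gap: 0.634
```

Call:
step_arm:
  targets:
    - [1, [1, -3, 26], -0.03]
    - [1, [1, -3, 19], -0.01]
    - [1, [1, -1, 11], -0.01]
    - [1, [0, -1, 4], -0.01]
    - [1, [0, 0, 0], -0.01]

```text
time_s: 52.73
tool_pos: [0.62, -0.233, 0.149]
tcp_rot: [0.572, -0.448, 0.389, -0.566]
wrist_force: [0.3, 0.3, -2.7]
finger_gap: 0.634
```

Call:
step_arm:
  targets:
    - [1, [0, 0, 0], 0]
    - [1, [0, 0, 0], 0]
    - [1, [0, 0, 0], 0]

```text
time_s: 52.98
tool_pos: [0.6179, -0.2321, 0.146]
tcp_rot: [0.572, -0.449, 0.387, -0.566]
wrist_force: [-0.1, 1.1, -2.3]
finger_gap: 0.634
```

```bash
python3 -c "
from fit import *
info(); s=snap('wrist','t3.png'); held(s,.045)
S=json.load(open('seats.json')); flange(s,S[3],maxrow=200); print('key',w2pix(s,[[S[3][0]+k[0]/1000,S[3][1]+k[1]/1000,S[3][2]+.014] for k in key(S[3][3])]).round(1).tolist())
seat(3,(-.0007,-.001),.125,fr=(.15,.25,.3,.3))
im=cv2.imread('pics/t3.png');cv2.imwrite('pics/t3c.png',im[60:340,130:430])
"
```

```text
t 52.98 pos [ 0.6179 -0.2321  0.146 ] yaw -1.2694 down-axis tilt world [-0.0761  0.0454] toolframe [-0.066 -0.059] F [-0.1  1.1 -2.3] M [-0.06 -0.05 -0.01] gap 55.8
front z off mm [-1.25 -1.   -1.25 -1.25 -1.   -1.  ] side (x off,width) mm [[-2.25, 64.0], [-2.38, 64.25], [-2.38, 64.25]]
flange n 31 centre [ 0.6339 -0.2369] shift mm [ 0.1 -0.3] rms 0.00028
key [[297.7, 174.1], [310.7, 174.6], [310.1, 186.7], [297.3, 186.2]]
dist mm [ 17.  -5. -21.] turn 0.015
[[1,[2,3,2],0],[1,[2,5,4],0.01],[1,[4,6,5],0],[1,[3,5,5],0]]
```

View pics/t3c.png

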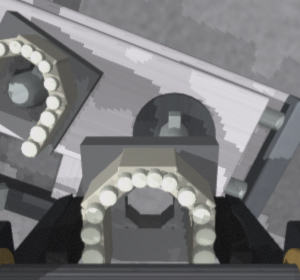

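The seat-0 key shows at crop (173,118), with the model square to it. The tool is tilted 0.066 rad in the jaw plane, so I aim the mid-plate offset accordingly.

```bash
python3 -c "
from fit import *
seat(3,(-.0028,-.0012),.126,fr=(.25,.3,.25,.13,.07))"
```

```text
dist mm [ 18.  -7. -20.] turn 0.015
[[1,[3,5,4],0],[1,[4,5,5],0.01],[1,[3,5,4],0],[1,[2,2,2],0],[1,[1,1,1],0]]
```

Call:
step_arm:
  targets:
    - [1, [3, 5, 4], 0]
    - [1, [4, 5, 5], 0.01]
    - [1, [3, 5, 4], 0]
    - [1, [2, 2, 2], 0]
    - [1, [1, 1, 1], 0]

```text
time_s: 53.45
tool_pos: [0.6359, -0.2413, 0.1253]
tcp_rot: [0.569, -0.453, 0.392, -0.563]
wrist_force: [1.0, 0.2, -1.3]
finger_gap: 0.631
```

Call:
step_arm:
  targets:
    - [1, [0, 0, 0], 0]
    - [1, [0, 0, 0], 0]

```text
time_s: 53.62
tool_pos: [0.6359, -0.2415, 0.1242]
tcp_rot: [0.569, -0.454, 0.391, -0.563]
wrist_force: [-0.6, 0.1, -2.2]
finger_gap: 0.632
```

```bash
python3 -c "
from fit import *
info(); s=snap('wrist'); held(s,.045)
seat(3,(-.0028,-.0012),.122,fr=(1,),rd=1)
"
```

```text
t 53.62 pos [ 0.6359 -0.2415  0.1242] yaw -1.2841 down-axis tilt world [-0.076   0.0455] toolframe [-0.0653 -0.0599] F [-0.6  0.1 -2.2] M [ 0.03 -0.1   0.02] gap 55.6
front z off mm [-1.25 -1.25 -1.25 -1.25 -1.25 -1.25] side (x off,width) mm [[-2.13, 64.25], [-2.38, 64.25], [-2.25, 64.5]]
dist mm [-0.  3. -2.] turn 0.0
[[1,[-2.3,2.3,0.8],0]]
```

Call:
step_arm:
  targets:
    - [1, [-2.2, 1, 0.8], 0]
    - [1, [0, 0, 0], 0]
    - [1, [0, 0, 0], 0]

```text
time_s: 53.92
tool_pos: [0.636, -0.2388, 0.1237]
tcp_rot: [0.569, -0.454, 0.391, -0.563]
wrist_force: [0.2, 0.1, -1.8]
finger_gap: 0.633
```

```bash
python3 -c "
from fit import *
info()
seat(3,(-.0028,-.0012),.104,fr=(.2,.2,.2,.2,.2),rd=1)
"
```

```text
t 53.92 pos [ 0.636  -0.2388  0.1237] yaw -1.284 down-axis tilt world [-0.0757  0.0453] toolframe [-0.065  -0.0597] F [ 0.2  0.1 -1.8] M [-0.03 -0.06  0.04] gap 55.7
dist mm [ -0.  -0. -20.] turn 0.001
[[1,[0.3,3.9,0.2],0],[1,[0.2,3.9,0.2],0],[1,[0.3,4,0.2],0],[1,[0.3,3.9,0.1],0],[1,[0.3,3.9,0.2],0.001]]
```

Call:
step_arm:
  targets:
    - [1, [0.3, 4, 0.2], 0]
    - [1, [0.3, 4, 0.2], 0]
    - [1, [0.3, 4, 0.2], 0]
    - [1, [0.3, 3, 0.2], 0]
    - [1, [0, 0, 0], 0]

```text
time_s: 54.33
tool_pos: [0.636, -0.2388, 0.1076]
tcp_rot: [0.569, -0.453, 0.392, -0.563]
wrist_force: [-0.1, 1.2, -2.2]
finger_gap: 0.631
```

```bash
python3 -c "
from fit import *
info()
seat(3,(-.0028,-.0012),.088,fr=(.2,.2,.2,.2,.2),rd=1)
"
```

```text
t 54.33 pos [ 0.636  -0.2388  0.1076] yaw -1.2835 down-axis tilt world [-0.075   0.0448] toolframe [-0.0643 -0.0591] F [-0.1  1.2 -2.2] M [-0.07  0.    0.03] gap 55.5
dist mm [ -0.  -0. -20.] turn 0.001
[[1,[0.3,3.9,0.2],0],[1,[0.2,3.9,0.2],0],[1,[0.3,3.9,0.1],0.001],[1,[0.3,3.9,0.2],-0],[1,[0.2,4,0.2],0]]
```

Call:
step_arm:
  targets:
    - [1, [0.3, 4, 0.2], 0]
    - [1, [0.3, 4, 0.2], 0]
    - [1, [0.3, 3, 0.2], 0]
    - [1, [0.2, 3, 0.2], 0]
    - [1, [0, 0, 0], 0]

```text
time_s: 54.75
tool_pos: [0.6357, -0.2389, 0.0914]
tcp_rot: [0.569, -0.453, 0.391, -0.563]
wrist_force: [-0.2, -0.0, -2.4]
finger_gap: 0.632
```

Call:
step_arm:
  targets:
    - [1, [0.2, 3, 0.1], 0]
    - [1, [0, 0, 0], 0]

```text
time_s: 54.92
tool_pos: [0.6358, -0.2391, 0.0882]
tcp_rot: [0.569, -0.453, 0.391, -0.563]
wrist_force: [-0.1, 0.0, -1.9]
finger_gap: 0.632
```

```bash
python3 -c "
from fit import *
info()
"
```

```text
t 54.92 pos [ 0.6358 -0.2391  0.0882] yaw -1.2837 down-axis tilt world [-0.0754  0.0451] toolframe [-0.0648 -0.0594] F [-0.1  0.  -1.9] M [-0.03 -0.02 -0.  ] gap 55.7
```

Call:
step_arm:
  targets:
    - [-0.5, [0, 0, 0], 0]
    - [-0.5, [0, 0, 0], 0]
    - [-0.5, [0, 0, 0], 0]
    - [-0.5, [0, 0, 0], 0]
    - [-0.5, [0, 0, 0], 0]

```text
time_s: 55.33
tool_pos: [0.637, -0.2397, 0.0901]
tcp_rot: [0.569, -0.452, 0.393, -0.563]
wrist_force: [-0.2, -0.5, -0.4]
finger_gap: 0.751
```

Call:
step_arm:
  targets:
    - [-0.5, [-1, -10, 0], 0]
    - [-0.5, [-1, -20, 0], 0]
    - [-0.5, [-2, -30, 0], 0]
    - [-0.5, [-2, -35, -2], 0]
    - [-1, [-10, -35, -10], 0.02]

```text
time_s: 55.75
tool_pos: [0.6267, -0.2315, 0.2176]
tcp_rot: [0.566, -0.464, 0.392, -0.558]
wrist_force: [-0.1, 0.2, 0.9]
finger_gap: 0.804
```

Call:
step_arm:
  targets:
    - [-1, [-20, -35, -10], 0.05]
    - [-1, [-30, -10, -10], 0.05]
    - [-1, [-30, 0, -10], 0.05]
    - [-1, [-10, 0, -5], 0]
    - [-1, [0, 0, 0], 0]

```text
time_s: 56.17
tool_pos: [0.5804, -0.1529, 0.29]
tcp_rot: [0.531, -0.499, 0.444, -0.521]
wrist_force: [0.1, -0.0, -0.6]
finger_gap: 1.001
```

Call:
step_arm:
  targets:
    - [-1, [0, 0, 0], 0]
    - [-1, [0, 0, 0], 0]
    - [-1, [0, 0, 0], 0]

```text
time_s: 56.42
tool_pos: [0.5812, -0.1535, 0.2923]
tcp_rot: [0.531, -0.498, 0.445, -0.522]
wrist_force: [0.4, 0.6, 0.5]
finger_gap: 1.004
```

```bash
python3 -c "
from fit import *
info()
s=snap('wrist','x1.png')
for d in robot.silhouettes('wrist','release_bar'): 
    m=np.array(d['mask']).astype(np.uint8); r=cv2.minAreaRect(cv2.findNonZero(m)); b=cv2.boxPoints(r); print(round(d['confidence'],2),r); print(pix2w(s,[r[0]],.076).round(4), pix2w(s,b,.076).round(4).tolist())
im=cv2.imread('pics/x1.png');cv2.imwrite('pics/x1c.png',cv2.resize(im,(800,600)))
"
```

```text
t 56.42 pos [ 0.5812 -0.1535  0.2923] yaw -1.4627 down-axis tilt world [-0.0637  0.0399] toolframe [-0.0466 -0.0589] F [0.4 0.6 0.5] M [-0.01 -0.02 -0.  ] gap 88.3
0.92 ((224.42628479003906, 199.16468811035156), (113.48723602294922, 38.41981506347656), 10.080597877502441)
[[ 0.5461 -0.09    0.076 ]] [[0.5283, -0.0279, 0.076], [0.5702, -0.0351, 0.076], [0.5633, -0.1498, 0.076], [0.5209, -0.1475, 0.076]]
```

View pics/x1c.png

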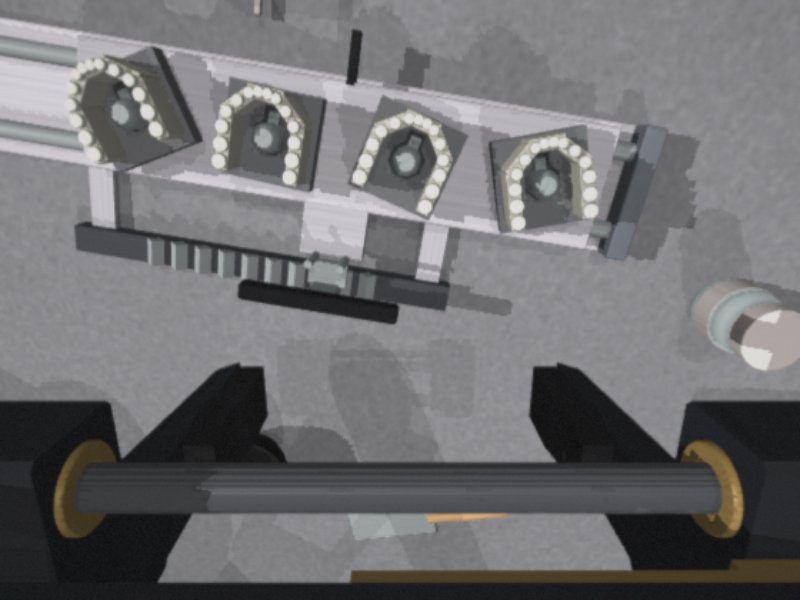

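All four models are on spindles with keys in their keyways (800-px view: (122,110), (265,135), (405,160), (547,185)). The bar's top face runs from about (241,290) to (397,313), with its centre at (318,302).

```bash
python3 -c "
from fit import *
s=snap('wrist'); f=lambda u,v:(np.array([u,v])+.5)*.7-.5
P=pix2w(s,[f(318,301),f(241,283),f(398,304),f(239,296),f(396,321)],.076); print(P.round(4).tolist())
S=json.load(open('seats.json')); mid=np.mean([q[:2] for q in S],axis=0); print('carriage mid',mid)
p=pix2w(s,[f(352,82)],.036); print('pointer',p)
ramp([P[0][0],P[0][1],.16],-.049,fr=[1]*14)
"
```

```text
[[0.5332, -0.0887, 0.076], [0.5401, -0.0317, 0.076], [0.5383, -0.1473, 0.076], [0.5298, -0.0302, 0.076], [0.5248, -0.1472, 0.076]]
carriage mid [ 0.640975 -0.092925]
pointer [[ 0.68445722 -0.0969195   0.036     ]]
dist mm [ -48.   65. -132.] turn -1.414
[[-1,[-5,10,-2],-0.1],[-1,[-4,10,-2],-0.1],[-1,[-5,9,-2],-0.1],[-1,[-5,10,-0],-0.1],[-1,[-5,10,-1],-0.11]]
[[-1,[-5,10,0],-0.1],[-1,[-5,9,1],-0.1],[-1,[-5,10,1],-0.1],[-1,[-5,10,2],-0.1],[-1,[-5,10,2],-0.1]]
[[-1,[-4,10,3],-0.1],[-1,[-4,9,3],-0.1],[-1,[-4,10,3],-0.1],[-1,[-3,10,4],-0.1]]
```

Call:
step_arm:
  targets:
    - [-1, [-5, 10, -2], -0.1]
    - [-1, [-4, 10, -2], -0.1]
    - [-1, [-5, 9, -2], -0.1]
    - [-1, [-5, 10, 0], -0.1]
    - [-1, [-5, 10, -1], -0.11]

```text
time_s: 56.98
tool_pos: [0.565, -0.1343, 0.2418]
tcp_rot: [-0.628, 0.346, -0.292, 0.633]
wrist_force: [-0.2, -0.4, -0.2]
finger_gap: 0.999
```

Call:
step_arm:
  targets:
    - [-1, [-5, 10, 0], -0.1]
    - [-1, [-5, 9, 1], -0.1]
    - [-1, [-5, 10, 1], -0.1]
    - [-1, [-5, 10, 2], -0.1]
    - [-1, [-5, 10, 2], -0.1]

```text
time_s: 57.4
tool_pos: [0.5456, -0.1124, 0.1887]
tcp_rot: [-0.682, 0.172, -0.118, 0.701]
wrist_force: [0.6, -0.2, -0.3]
finger_gap: 0.999
```

Call:
step_arm:
  targets:
    - [-1, [-4, 8, 3], -0.1]
    - [-1, [-4, 6, 3], -0.1]
    - [-1, [-4, 4, 3], -0.1]
    - [-1, [-3, 2, 4], -0.1]
    - [-1, [0, 0, 0], 0]

```text
time_s: 57.82
tool_pos: [0.5296, -0.0949, 0.1628]
tcp_rot: [-0.689, 0.026, 0.031, 0.723]
wrist_force: [0.1, 0.3, 0.1]
finger_gap: 1.002
```

Call:
step_arm:
  targets:
    - [-1, [0, 0, 0], 0]
    - [-1, [0, 0, 0], 0]

```text
time_s: 57.98
tool_pos: [0.5296, -0.0955, 0.1619]
tcp_rot: [-0.689, 0.028, 0.03, 0.723]
wrist_force: [1.0, -0.5, -0.8]
finger_gap: 1.0
```

```bash
python3 -c "
from fit import *
info()
s=snap('wrist','y1.png')
print(w2pix(s,[[.5333,-.089,.076],[.535,-.031,.076],[.5316,-.147,.076]]).round())
for d in robot.silhouettes('wrist','release_bar'): print(d['confidence'],np.round(d['bbox']))
im=cv2.imread('pics/y1.png');cv2.imwrite('pics/y1c.png',cv2.resize(im,(800,600)))
ramp([.5333,-.089,.12],-.049,fr=(.2,.3,.3,.2))
"
```

```text
t 57.98 pos [ 0.5296 -0.0955  0.1619] yaw 0.0046 down-axis tilt world [-0.0822  0.0481] toolframe [-0.0821  0.0483] F [ 1.  -0.5 -0.8] M [-0.08 -0.13  0.  ] gap 88.0
[[295. 228.]
 [300. 135.]
 [291. 309.]]
0.95 [300. 218.  52. 174.]
dist mm [  3.   7. -42.] turn 0.054
[[-1,[1,8,1],0.01],[-1,[2,13,1],0.02],[-1,[2,13,2],0.01],[-1,[2,8,1],0.01]]
```

View pics/y1c.png

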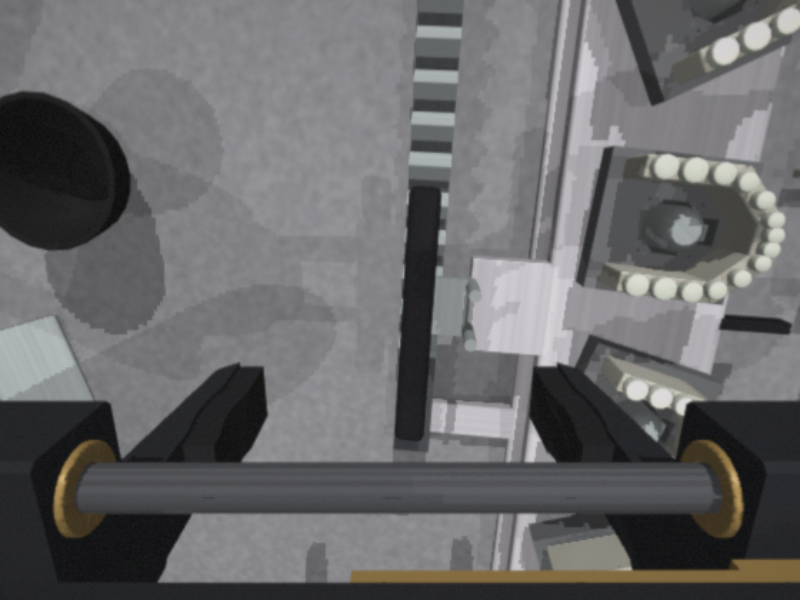

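Call:
step_arm:
  targets:
    - [-1, [0, -35, 0], 0]
    - [-1, [0, 0, 0], 0]
    - [-1, [0, 0, 0], 0]
    - [-1, [0, 0, 0], 0]

```text
time_s: 58.42
tool_pos: [0.5337, -0.0986, 0.1989]
tcp_rot: [-0.69, 0.03, 0.027, 0.723]
wrist_force: [-0.2, -0.7, -0.3]
finger_gap: 0.999
```

Call:
step_arm:
  targets:
    - [-1, [0, 35, 0], 0]
    - [-1, [0, 0, 0], 0]
    - [-1, [0, 0, 0], 0]
    - [-1, [0, 0, 0], 0]

```text
time_s: 58.75
tool_pos: [0.5319, -0.0977, 0.1648]
tcp_rot: [-0.69, 0.03, 0.026, 0.723]
wrist_force: [0.7, 0.2, -0.2]
finger_gap: 0.996
```

```bash
python3 -c "
from fit import *
info()"
```

```text
t 58.75 pos [ 0.5319 -0.0977  0.1648] yaw -0.0036 down-axis tilt world [-0.0782  0.0465] toolframe [-0.0785  0.0461] F [ 0.7  0.2 -0.2] M [-0.06 -0.14  0.02] gap 87.7
```

Call:
step_arm:
  targets:
    - [-1, [0, -35, 0], 0]
    - [-1, [0, 0, 0], 0]
    - [-1, [0, 0, 0], 0]
    - [-1, [0, 0, 0], 0]

```text
time_s: 59.08
tool_pos: [0.5359, -0.0998, 0.2042]
tcp_rot: [-0.69, 0.029, 0.025, 0.722]
wrist_force: [-0.1, -0.3, -0.2]
finger_gap: 1.0
```

Call:
step_arm:
  targets:
    - [-1, [0, 35, 0], 0]
    - [-1, [0, 0, 0], 0]
    - [-1, [0, 0, 0], 0]
    - [-1, [0, 0, 0], 0]

```text
time_s: 59.42
tool_pos: [0.5348, -0.0989, 0.1719]
tcp_rot: [-0.691, 0.028, 0.024, 0.722]
wrist_force: [-0.1, 0.2, -0.1]
finger_gap: 1.001
```

```bash
python3 -c "
from fit import *
info()
s=snap('wrist','y2.png'); info()
for d in robot.silhouettes('wrist','release_bar'):
    m=np.array(d['mask']); im=np.asarray(s['image']).mean(2); mm=(m&(im<45)).astype(np.uint8); mm=cv2.morphologyEx(mm,cv2.MORPH_OPEN,np.ones((5,5),np.uint8)); r=cv2.minAreaRect(cv2.findNonZero(mm)); print(round(d['confidence'],2),np.round(d['bbox']),r,pix2w(s,cv2.boxPoints(r),.076).round(4).tolist(),pix2w(s,[r[0]],.076))
"
```

```text
t 59.42 pos [ 0.5348 -0.0989  0.1719] yaw -0.0045 down-axis tilt world [-0.0723  0.0439] toolframe [-0.0726  0.0435] F [-0.1  0.2 -0.1] M [-0.06 -0.12 -0.  ] gap 88.1
t 59.47 pos [ 0.5354 -0.0991  0.1726] yaw -0.0045 down-axis tilt world [-0.0707  0.0433] toolframe [-0.071   0.0429] F [0.1 0.3 0.5] M [-0.09 -0.11  0.01] gap 88.1
0.87 [294. 208.  53. 172.] ((283.6733093261719, 209.53366088867188), (20.774049758911133, 171.28602600097656), 2.862405300140381) [[0.521, -0.146, 0.076], [0.5276, -0.0278, 0.076], [0.5406, -0.0284, 0.076], [0.5358, -0.1463, 0.076]] [[ 0.53142124 -0.08326363  0.076     ]]
```

```bash
python3 -c "
from fit import *
ramp([.532,-.087,.115],-.049,clo=0,fr=(.25,.3,.25,.13,.07))
"
```

```text
dist mm [ -4.  12. -58.] turn 0.044
[[0,[0,15,2],0.01],[0,[0,17,3],0.01],[0,[0,15,3],0.02],[0,[0,7,1],0],[0,[0,4,1],0]]
```

Call:
step_arm:
  targets:
    - [0, [0, 15, 2], 0.01]
    - [0, [0, 17, 3], 0.01]
    - [0, [0, 15, 3], 0.02]
    - [0, [0, 7, 1], 0]
    - [0, [0, 4, 1], 0]

```text
time_s: 59.93
tool_pos: [0.5366, -0.0886, 0.1206]
tcp_rot: [-0.693, 0.038, 0.004, 0.719]
wrist_force: [-0.2, 0.2, 0.2]
finger_gap: 0.646
```

Call:
step_arm:
  targets:
    - [0, [0, 0, 0], 0]
    - [0, [0, 0, 0], 0]
    - [0, [0, 0, 0], 0]

```text
time_s: 60.18
tool_pos: [0.5372, -0.0889, 0.1217]
tcp_rot: [-0.694, 0.037, 0.005, 0.719]
wrist_force: [-0.2, -0.8, 0.1]
finger_gap: 0.5
```

```bash
python3 -c "
from fit import *
info()
s=snap('wrist','y3.png')
print(w2pix(s,[[.5313,-.087,.076]]))
for d in robot.silhouettes('wrist','release_bar'):
    print(round(d['confidence'],2),np.round(d['bbox']))
im=np.asarray(s['image']).mean(2); 
for v in (150,200,250): print(v,np.round(im[v,240:330:3]).astype(int).tolist())
ramp([.532,-.087,.083],-.049,clo=0,fr=(.25,.3,.25,.13,.07))
"
```

```text
t 60.18 pos [ 0.5372 -0.0889  0.1217] yaw -0.0449 down-axis tilt world [-0.0583  0.0379] toolframe [-0.06    0.0351] F [-0.2 -0.8  0.1] M [-0.1  -0.1  -0.04] gap 44.0
[[272.28056062 256.93445765]]
0.68 [286. 232.  60. 181.]
150 [145, 143, 141, 139, 139, 146, 85, 35, 39, 39, 37, 38, 41, 40, 33, 41, 189, 190, 183, 143, 141, 139, 138, 136, 140, 154, 155, 154, 154, 154]
200 [144, 142, 141, 144, 143, 141, 108, 31, 36, 36, 33, 34, 32, 31, 29, 31, 71, 74, 77, 129, 131, 128, 128, 131, 131, 125, 161, 182, 174, 178]
250 [142, 140, 141, 140, 143, 140, 131, 27, 32, 33, 34, 32, 32, 31, 28, 88, 164, 155, 150, 149, 152, 151, 148, 151, 111, 75, 84, 176, 175, 176]
dist mm [ -5.   2. -39.] turn 0.004
[[0,[-1,10,0],0],[0,[-1,12,0],0],[0,[-1,9,0],0],[0,[0,5,0],0],[0,[-0,3,0],0]]
```

Call:
step_arm:
  targets:
    - [0, [-1, 10, 0], 0]
    - [0, [-2, 12, 0], 0]
    - [0, [-2, 9, 1], 0]
    - [0, [0, 5, 0], 0]
    - [0, [0, 2, 0], 0]

```text
time_s: 60.7
tool_pos: [0.5302, -0.0866, 0.0818]
tcp_rot: [-0.694, 0.036, 0.003, 0.719]
wrist_force: [-0.7, -0.2, -0.5]
finger_gap: 0.5
```

Call:
step_arm:
  targets:
    - [0, [0, 0, 0], 0]
    - [0, [0, 0, 0], 0]

```text
time_s: 60.87
tool_pos: [0.529, -0.0861, 0.0801]
tcp_rot: [-0.694, 0.037, 0.005, 0.719]
wrist_force: [0.5, -0.0, -0.4]
finger_gap: 0.503
```

```bash
python3 -c "
from fit import *
info()
ramp([.532,-.087,.083],-.049,clo=0,fr=(.6,.4),rd=1)
"
```

```text
t 60.87 pos [ 0.529  -0.0861  0.0801] yaw -0.0453 down-axis tilt world [-0.0583  0.0378] toolframe [-0.06    0.0351] F [ 0.5 -0.  -0.4] M [-0.09 -0.1  -0.02] gap 44.3
dist mm [ 3. -1.  3.] turn 0.004
[[0,[1.7,-1.9,-0.4],0.002],[0,[1.1,-1.2,-0.2],0.002]]
```

Call:
step_arm:
  targets:
    - [0, [3, -1, 0], 0]
    - [0, [0, 0, 0], 0]
    - [1, [0, 0, 0], 0]
    - [1, [0, 0, 0], 0]
    - [1, [0, 0, 0], 0]
  force: 50

```text
time_s: 61.28
tool_pos: [0.5335, -0.0867, 0.082]
tcp_rot: [-0.694, 0.037, 0.004, 0.719]
wrist_force: [0.2, 0.7, -0.0]
finger_gap: 0.298
```

Call:
step_arm:
  targets:
    - [1, [0, 0, 0], 0]
    - [1, [0, 0, 0], 0]
    - [1, [0, 0, 0], 0]
    - [1, [0, 0, 0], 0]
    - [1, [0, 0, 0], 0]

```text
time_s: 61.7
tool_pos: [0.5316, -0.0864, 0.0823]
tcp_rot: [-0.694, 0.038, 0.005, 0.719]
wrist_force: [-0.4, 0.2, 0.7]
finger_gap: 0.155
```

```bash
python3 -c "
from fit import *
info()
p=st()['tool_pos']
ramp([p[0],p[1],p[2]+.018],None,clo=1,fr=(.3,.3,.25,.15),rd=1)
"
```

```text
t 61.7 pos [ 0.5316 -0.0864  0.0823] yaw -0.0449 down-axis tilt world [-0.0606  0.0377] toolframe [-0.0622  0.0349] F [-0.4  0.2  0.7] M [-0.09 -0.14  0.01] gap 13.6
dist mm [ 0.  0. 18.] turn 0
[[1,[-0.3,-5.4,0.2],0],[1,[-0.4,-5.4,0.2],0],[1,[-0.3,-4.5,0.1],0],[1,[-0.1,-2.7,0.1],0]]
```

Call:
step_arm:
  targets:
    - [1, [-0.3, -5.4, 0.2], 0]
    - [1, [-0.3, -5.4, 0.2], 0]
    - [1, [-0.3, -4.5, 0.1], 0]
    - [1, [-0.1, -2.5, 0], 0]
    - [1, [0, 0, 0], 0]

```text
time_s: 62.12
tool_pos: [0.5315, -0.086, 0.0985]
tcp_rot: [-0.693, 0.038, 0.005, 0.72]
wrist_force: [4.1, -1.1, -12.3]
finger_gap: 0.149
```

```bash
python3 -c "
from fit import *
info()
"
```

```text
t 62.12 pos [ 0.5315 -0.086   0.0985] yaw -0.0456 down-axis tilt world [-0.0602  0.0389] toolframe [-0.0619  0.0361] F [  4.1  -1.1 -12.3] M [-0.23 -1.03 -0.04] gap 13.1
```

```bash
python3 -c "
from fit import *
p=st()['tool_pos']
ramp([p[0]+.002,p[1]+.040,p[2]+.0015],None,clo=1,fr=(.12,.22,.22,.22,.22),rd=1)
"
```

```text
dist mm [ 2. 40.  2.] turn 0
[[1,[0,-0,4.8],0],[1,[0,-0,8.8],0],[1,[0,-0,8.8],0],[1,[0.1,-0,8.9],0],[1,[-0,-0.1,8.8],0]]
```

Call:
step_arm:
  targets:
    - [1, [0, 0, 5], 0]
    - [1, [0, 0, 9], 0]
    - [1, [0, 0, 9], 0]
    - [1, [0, 0.2, 9], 0]
    - [1, [0, 0.3, 8], 0]

```text
time_s: 62.53
tool_pos: [0.5336, -0.0445, 0.0987]
tcp_rot: [-0.694, 0.039, 0.004, 0.719]
wrist_force: [5.7, -0.6, -11.5]
finger_gap: 0.152
```

```bash
python3 -c "
from fit import *
info();p=st()['tool_pos']
y=-.0864+.078
ramp([p[0]+.0494*(y-p[1]),y,.0995],None,clo=1,fr=(.25,.25,.2,.15,.1,.05),rd=1)
"
```

```text
t 62.53 pos [ 0.5336 -0.0445  0.0987] yaw -0.048 down-axis tilt world [-0.0594  0.0381] toolframe [-0.0612  0.0351] F [  5.7  -0.6 -11.5] M [-0.38 -1.14  0.02] gap 13.4
dist mm [ 2. 36.  1.] turn 0
[[1,[-0,0.1,9],0],[1,[-0,0.1,9.1],0],[1,[-0,0.1,7.2],0],[1,[-0,0.1,5.5],0],[1,[-0,0,3.6],0]]
[[1,[-0,0.1,1.8],0]]
```

Call:
step_arm:
  targets:
    - [1, [0, 0, 9], 0]
    - [1, [0, 0.1, 9], 0]
    - [1, [0, 0.1, 7], 0]
    - [1, [0, 0, 5], 0]
    - [1, [0, 0, 3], 0]

```text
time_s: 62.95
tool_pos: [0.5356, -0.0049, 0.0997]
tcp_rot: [-0.693, 0.037, 0.005, 0.72]
wrist_force: [4.7, -0.1, -12.1]
finger_gap: 0.157
```

Call:
step_arm:
  targets:
    - [1, [0, 0, 1], 0]
    - [1, [0, 0, 0], 0]

```text
time_s: 63.12
tool_pos: [0.5357, -0.0013, 0.0998]
tcp_rot: [-0.693, 0.036, 0.005, 0.72]
wrist_force: [5.2, -0.5, -11.5]
finger_gap: 0.156
```

```bash
python3 -c "
from fit import *
info()
s=snap('top','z1.png'); r=[(d['confidence'],np.round(d['bbox'])) for d in robot.silhouettes('top','carriage_mid')]; print(r)
"
```

```text
t 63.12 pos [ 0.5357 -0.0013  0.0998] yaw -0.043 down-axis tilt world [-0.0583  0.0387] toolframe [-0.0599  0.0361] F [  5.2  -0.5 -11.5] M [-0.29 -1.15 -0.06] gap 13.7
[(0.62, array([281., 193., 141.,  68.])), (0.47, array([434., 226.,  25.,  20.]))]
```

Call:
step_arm:
  targets:
    - [1, [0, 0, -3], 0]
    - [1, [0, 0, -2], 0]
    - [1, [0, 0, 0], 0]
    - [1, [0, 0, 0], 0]

```text
time_s: 63.55
tool_pos: [0.5356, -0.0045, 0.0996]
tcp_rot: [-0.693, 0.036, 0.006, 0.72]
wrist_force: [4.7, -0.2, -11.7]
finger_gap: 0.154
```

Call:
step_arm:
  targets:
    - [1, [0, 4, 0], 0]
    - [1, [0, 5, 0], 0]
    - [1, [0, 4, 0], 0]
    - [1, [0, 0, 0], 0]
    - [1, [0, 0, 0], 0]

```text
time_s: 63.97
tool_pos: [0.5356, -0.0037, 0.0857]
tcp_rot: [-0.693, 0.036, 0.005, 0.72]
wrist_force: [5.1, -0.3, -9.8]
finger_gap: 0.152
```

```bash
python3 -c "
from fit import *
info()"
```

```text
t 63.97 pos [ 0.5356 -0.0037  0.0857] yaw -0.0425 down-axis tilt world [-0.0561  0.0391] toolframe [-0.0577  0.0366] F [ 5.1 -0.3 -9.8] M [-0.23 -0.98 -0.12] gap 13.4
```

Call:
step_arm:
  targets:
    - [0, [0, 0, 0], 0]
    - [0, [0, 0, 0], 0]
    - [0, [0, 0, 0], 0]
    - [0, [0, 0, 0], 0]
    - [0, [0, 0, 0], 0]

```text
time_s: 64.38
tool_pos: [0.5352, -0.0035, 0.0883]
tcp_rot: [-0.693, 0.036, 0.006, 0.72]
wrist_force: [-0.1, 0.8, -0.5]
finger_gap: 0.493
```

Call:
step_arm:
  targets:
    - [0, [-1, -8, 0], 0]
    - [0, [-1, -20, 0], 0]
    - [0, [-2, -30, 0], 0]
    - [0, [-3, -35, -10], 0]
    - [0, [-3, -35, -20], 0]

```text
time_s: 64.8
tool_pos: [0.5256, -0.0347, 0.2143]
tcp_rot: [-0.691, 0.041, 0.013, 0.721]
wrist_force: [0.8, -0.2, -0.5]
finger_gap: 0.502
```

Call:
step_arm:
  targets:
    - [0, [-3, -30, -20], 0]
    - [0, [0, -20, -20], 0]
    - [0, [0, -10, -20], 0]
    - [0, [0, 0, -10], 0]
    - [0, [0, 0, 0], 0]

```text
time_s: 65.22
tool_pos: [0.5264, -0.1132, 0.2884]
tcp_rot: [-0.694, 0.035, 0.007, 0.719]
wrist_force: [-0.3, -0.3, -1.1]
finger_gap: 0.5
```

Call:
step_arm:
  targets:
    - [0, [0, 0, 0], 0]
    - [0, [0, 0, 0], 0]
    - [0, [0, 0, 0], 0]

```text
time_s: 65.47
tool_pos: [0.5253, -0.1114, 0.2865]
tcp_rot: [-0.693, 0.036, 0.008, 0.72]
wrist_force: [-0.3, 0.2, -0.2]
finger_gap: 0.499
```

```bash
python3 -c "
from fit import *
info()
s=snap('wrist','zz1.png')
im=cv2.imread('pics/zz1.png');cv2.imwrite('pics/zz1c.png',cv2.resize(im,(800,600)))
P=np.array([[.6338,-.2366],[.6387,-.1412],[.6434,-.045],[.648,.0511]])+.08*np.array([.0494,.9988])
print(w2pix(s,np.c_[P,np.full(4,.041)]).round())
"
```

```text
t 65.47 pos [ 0.5253 -0.1114  0.2865] yaw -0.0384 down-axis tilt world [-0.0615  0.0382] toolframe [-0.063   0.0357] F [-0.3  0.2 -0.2] M [-0.04 -0.12 -0.01] gap 44.0
[[395. 226.]
 [404. 138.]
 [415.  37.]
 [427. -81.]]
```

View pics/zz1c.png

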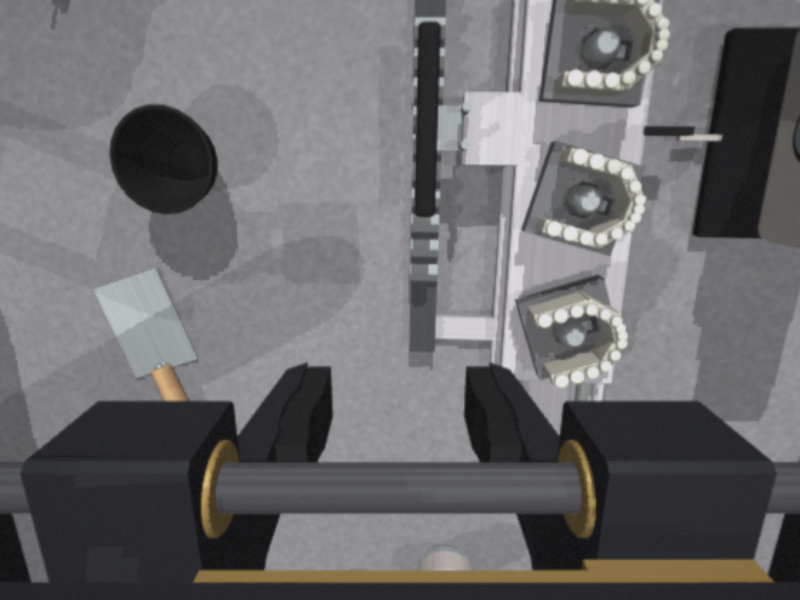

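The models are still seated and the carriage has moved. The black pointer at (668,131) now lines up with the white lens mark at (705,137), and the bar is over the rack at (427,120). I'll check the numbers before handing in.

```bash
python3 -c "
from fit import *
s=snap('wrist')
f=lambda u,v:(np.array([u,v])+.5)*.7-.5
for d in robot.silhouettes('wrist','release_bar'):
    m=np.array(d['mask']); im=np.asarray(s['image']).mean(2); mm=(m&(im<45)).astype(np.uint8); mm=cv2.morphologyEx(mm,cv2.MORPH_OPEN,np.ones((5,5),np.uint8)); r=cv2.minAreaRect(cv2.findNonZero(mm)); B=cv2.boxPoints(r)
    for z in (.076,.082): W=pix2w(s,B,z); print(z,round(d['confidence'],2),'centre',W.mean(0).round(4),'sides mm',(np.linalg.norm(np.diff(W,axis=0),axis=1)*1000).round(1))
    break
p=pix2w(s,[f(692,131),f(648,131)],.036); 
u=np.array([.0494,.9988])
for z in (.01,.03): 
    l=pix2w(s,[f(705,137)],z)[0]; print('lens mark',l.round(4),'pointer minus mark along rail mm',((p[:,:2]-l[:2])@u*1000).round(1))
print('travel from pointer', ((p.mean(0)[:2]-np.array([.6845,-.0969]))@u*1000).round(1))
for n in ('scene','top'):
    s=snap(n); o=[]
    for l in ('release_bar','model0','spare_arch','jar'):
        print(n,l,[(round(d['confidence'],2),np.round(d['bbox']).tolist()) for d in robot.silhouettes(n,l)])
"
```

```text
0.076 0.97 centre [ 0.5347 -0.0093  0.076 ] sides mm [116.7  13.3 116.5]
0.082 0.97 centre [ 0.5347 -0.0098  0.082 ] sides mm [114.6  13.  114.4]
lens mark [ 0.7427 -0.0208  0.01  ] pointer minus mark along rail mm [2.  1.8]
lens mark [ 0.7323 -0.0217  0.03  ] pointer minus mark along rail mm [3.5 3.2]
travel from pointer 80.8
scene release_bar [(0.8, [278.0, 190.0, 56.0, 23.0])]
scene model0 [(0.79, [215.0, 229.0, 36.0, 37.0]), (0.72, [257.0, 226.0, 37.0, 37.0]), (0.69, [350.0, 222.0, 39.0, 39.0]), (0.66, [304.0, 223.0, 30.0, 34.0]), (0.6, [277.0, 192.0, 52.0, 23.0])]
scene spare_arch [(0.91, [446.0, 172.0, 20.0, 23.0]), (0.21, [284.0, 218.0, 186.0, 81.0])]
scene jar [(0.8, [92.0, 215.0, 34.0, 40.0])]
top release_bar [(0.48, [275.0, 224.0, 26.0, 6.0]), (0.23, [266.0, 196.0, 106.0, 67.0])]
top model0 [(0.94, [269.0, 186.0, 23.0, 26.0]), (0.56, [298.0, 186.0, 22.0, 28.0]), (0.56, [233.0, 184.0, 28.0, 28.0])]
top spare_arch [(0.48, [137.0, 243.0, 25.0, 25.0])]
top jar [(0.59, [434.0, 225.0, 27.0, 24.0])]
```

```bash
python3 -c "
from h import *
print(robot.finish_job()); info()"
```

```text
the job is handed in; nothing more can be done
None
the job is handed in; nothing more can be done
```

I seated all four plated models on the four spindles. I then held the bar up about 17 mm, slid the carriage about 80 mm, let the bar go, and handed the job in at about 66 s. `finish_job` reports no verdict, so what follows is my own checking.

**Last checks:**
- **Models:** after each release the gripper stood at seated height. The later views show every key in its keyway. The last view, after the slide, shows three models still seated. The fourth was outside its frame, but the networks found four models on the carriage in the scene camera.
- **Carriage:** the travel measured 80.8 mm, which fits the 80 mm notch. The pointer is 2–3.5 mm past the lens mark along the rail, against the 14 mm allowed.
- **Release bar:** its apparent size fits it being fully down. I judged this from the picture and the notch position, because the bar's height cannot be read directly.
- **Bystanders and arm:** the spare arch and jar show where they were at the start, and the arm stood clear of everything, with no force on it.

**What failed or disagreed:**
- My first spindle fit was about 9 mm off because it paired a picture with a later camera pose. I corrected it from close views before placing anything.
- The tool slowly tilts as it moves. I worked some of it out and allowed for the rest; it reached at most about 0.1 rad between moves and about 0.09 rad while placing models.
- In the last top-camera check the networks found only three of the four models.

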